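# Close out a bottle-labelling run

## Robot

A 6-joint arm with a two-finger parallel gripper is mounted at the origin on a cart in front of the work surface, level with it; the furniture and walls round the work are solid. World frame = base frame: x ahead of the robot, y to its left, z up, the work surface at z = 0. Lengths are in m, angles in degrees, forces in N, time in s.
With the tool pointing down it reaches from about 0.375 to 0.9 m from the base axis. Payload 3.1 kg.
Tool frame: the origin (TCP) lies at the very end of the fingers, on their centre line; the grasp point (between the pads) lies 19 mm behind it; z points along the fingers, y is the line along which they close (so a half turn about z gives the same grasp; the last joint's range is limited). The gripper opens to 87 mm and grips with 3 to 60 N. Pads are 19 mm wide; open, the fingers measure 117 mm over their backs; the gripper's body (75 mm by 190 mm) begins 51 mm behind the grasp point.
Start: joints at [-78.753, 30.224, 82.088, -0, 67.689, -10.227], TCP at [0.229, -0.582, 0.223] pointing down, gripper open.
Joint ranges: [-176.69, 176.69], [-43.24, 126.21], [12.49, 139.97], [-82, 262], [0, 151.66], [-163.58, 163.58]. Speed limits (degrees/s): [159.86, 159.86, 180, 180, 180, 180].

## Interface

Orientations are given as a 3x3 rotation matrix whose columns are the frame's x, y, z axes.
In Python, from rig import bot gives the robot as it stands.
- The arm moves only by the tool move_arm, never from a script. Its argument "increments" is a list of rows, each an object with "xyz": the shift along the tool's x, y, z in mm, a list of three; "roll": the turn about the tool's z in rad; "grip": the opening in per cent of the stroke, from 0 (shut) to 100 (fully open). A call has 1 to 5 rows; each row shifts and turns the commanded pose from where the row before left it, along the tool's axes as they then stand; what a row does not reach is not made up. A row lasts 1/12 s, in which the tool goes at most 41.7 mm and 7.16 degrees, less where a joint would pass 70% of its speed; a pose out of reach is approached as far as the arm can. A call is refused whole if a number of a shift passes 41.7 or a number of a turn 0.125, either way. A call with a gripper value outside its range is refused whole. The fingers move at their own pace and stop on an object; the grip force is fixed at half the most. Time passes only in rows, so rows that do not move let the fingers close. It gives the time, the measured TCP pose, the force, the opening and the grip force at its end, in the units of the state.
- bot.read_state(): the state, without advancing time (a new reading comes with each control period).
- bot.capture(name): name is "side" or "top" or "wrist"; returns (picture, depth): 420x560x3 uint8, red, green, blue; 420x560 float32, m along the optical axis (not along the pixel's ray), 0 where there is no reading.
- bot.camera_model(name): a dict with "intrinsics" (3x3 intrinsics, pixels), "rvec" (rotation vector, rad) and "tvec" (3), from world to camera coordinates, as OpenCV has them; the wrist camera has in their place "tool_from_camera" (4x4, takes a point from camera to tool coordinates, whose origin is the TCP and whose axes are the flange's). Camera axes: x right, y down, z forward; pixel columns grow to the right and rows downward; lengths in m; the calibration is good to about 2 mm. The wrist camera is an equidistant fisheye: a pixel r from the principal point sees the ray r / f radians off the axis. A picture is of the moment at which its call begins: read the wrist's pose just before it. camera_model takes no time and is no camera call.
- bot.hand_in(): hands the job in; it is judged then, once.
Trained networks look in the newest picture that a camera, given by its name, has taken for a name from the list of things; names that differ only in an ending like _2 or _b are one class to them, and where a whole thing is asked for, a point or a joint stands for the part that bears it (a point fixed in the world has none). Each returns a list of dicts, best first, with "conf" (0 to 1); they miss things now and then, are a little off and sometimes report something else, mostly with a low value. They report only what shows in the picture. A call takes as long as a camera call.
- bot.spot_in(label, camera): "at" ([x, y, z] in m, in the coordinates of the camera as it stood for that picture, good to about 4 mm: the middle of the surface that is visible of it).
- bot.trace(label, camera): "mask" (420x560 bool, what is visible of it).
The state is a dict: "time_s": time; "joint_positions": joint angles; "qvel": joint speeds; "tau": joint torques, N m; "position": TCP position; "tcp_rot": TCP orientation; "force": force on the tool from outside, world axes, zero at the start; "moment": the same for the moment, N m; "opening": opening from 0.0 (shut) to 1.0 (fully open); "grasp_force": force on a finger pad.
Only numpy, scipy, OpenCV 4.12 (cv2) and the standard library are available. Lean on these libraries where they do the work, as an engineer would, in place of code of your own. Each camera call takes 0.05 s, during which the arm holds its last target. There are 200 camera calls.

## Task

The labelling run is over: pack all the small reagent bottles from the worktop upright into the round blue tin, on its floor in a ring round the bottle in its middle, and stand all the markers from the sloping rest upright in the grey pen cup, in any order. Only when everything is put away, turn the knob of the counter back to its zero stop for the next run. Leave the two conical flasks where they stand.

Things in the scene. Friction and masses are not known exactly. Their poses are not given: they have to be found in the camera images.
- tin: blue round carrier tin, fixed; inside radius 76 mm, outside radius 79 mm, rim 58 mm high, inner floor 4 mm above its origin; origin at the centre of its underside. It holds seven bottles: one in the middle and six round it on a circle of about 50 mm radius, 60 degrees apart, with 4 mm between neighbours. The rim place already taken lies along the tin's +x axis (see bottle_rim)
- bottle_mid: reagent bottle of glass with black screw cap: body 46 mm across up to 53 mm high, shoulder, neck 23 mm across from 62 to 74 mm, cap 26 mm across from 76 to 87 mm, thick heavy foot, 130 to 280 g; origin at the centre of its underside, z up. Already stands in the middle of the tin
- bottle_rim: reagent bottle of glass with black screw cap: body 46 mm across up to 53 mm high, shoulder, neck 23 mm across from 62 to 74 mm, cap 26 mm across from 76 to 87 mm, thick heavy foot, 130 to 280 g; origin at the centre of its underside, z up. Already stands at one of the six places round the middle of the tin
- bottle_a: reagent bottle of glass with black screw cap: body 46 mm across up to 53 mm high, shoulder, neck 23 mm across from 62 to 74 mm, cap 26 mm across from 76 to 87 mm, thick heavy foot, 130 to 280 g; origin at the centre of its underside, z up. Stands on the worktop at the start; three to five of these are present
- bottle_b: reagent bottle of glass with black screw cap: body 46 mm across up to 53 mm high, shoulder, neck 23 mm across from 62 to 74 mm, cap 26 mm across from 76 to 87 mm, thick heavy foot, 130 to 280 g; origin at the centre of its underside, z up. Stands on the worktop at the start; three to five of these are present
- bottle_c: reagent bottle of glass with black screw cap: body 46 mm across up to 53 mm high, shoulder, neck 23 mm across from 62 to 74 mm, cap 26 mm across from 76 to 87 mm, thick heavy foot, 130 to 280 g; origin at the centre of its underside, z up. Stands on the worktop at the start; three to five of these are present
- bottle_d: reagent bottle of glass with black screw cap: body 46 mm across up to 53 mm high, shoulder, neck 23 mm across from 62 to 74 mm, cap 26 mm across from 76 to 87 mm, thick heavy foot, 130 to 280 g; origin at the centre of its underside, z up. Stands on the worktop at the start; three to five of these are present
- bottle_e: reagent bottle of glass with black screw cap: body 46 mm across up to 53 mm high, shoulder, neck 23 mm across from 62 to 74 mm, cap 26 mm across from 76 to 87 mm, thick heavy foot, 130 to 280 g; origin at the centre of its underside, z up. Stands on the worktop at the start; three to five of these are present
- marker_a: green and white marker, about 16 mm thick and 136 mm long, 15 g; its long axis is its y axis, origin at the middle of its length on its side (the centre line lies 8 mm along its own +z). At the start it lies in a groove of the marker rest, its +y end up; either end may go down in the cup. Two or three are present
- marker_b: green and white marker, about 16 mm thick and 136 mm long, 15 g; its long axis is its y axis, origin at the middle of its length on its side (the centre line lies 8 mm along its own +z). At the start it lies in a groove of the marker rest, its +y end up; either end may go down in the cup. Two or three are present
- marker_c: green and white marker, about 16 mm thick and 136 mm long, 15 g; its long axis is its y axis, origin at the middle of its length on its side (the centre line lies 8 mm along its own +z). At the start it lies in a groove of the marker rest, its +y end up; either end may go down in the cup. Two or three are present
- pen_cup: grey pen cup, fixed, 106 x 38 mm (x, y) and 80 mm high, open on top: three compartments in a row along its x axis, each 30 x 30 mm, centres at x = -34, 0, +34 mm, floor 4 mm, walls 4 mm; origin at the centre of its underside
- marker_rest: white sloping rest, fixed, 151 x 105 mm at its foot, with three parallel grooves 45 mm apart along its x axis; the markers lie in them at 55 degrees to level with their upper ends toward the robot (the rest's +y). The lower 70 mm of each marker lies in the groove between 10 mm high sides, the upper 65 mm stands free in the air, its end about 130 mm above the worktop. Origin at the centre of its underside
- reset_knob (a joint): knob of the counter, rad: 0 = pointer at the red zero mark, against a stop; grows as it turns clockwise seen from above, starts between 0.9 and 2.2 and stays where it is left. Turn it counter-clockwise seen from above to go back to zero; friction about 0.03 Nm
- reset_knob_grip (a point): point on the knob's upright axis at the height to grip, 7 mm below its top (73 mm above the worktop). The knob's bar grip is 42 mm long, 14 mm wide and 32 mm high above a disc of 44 mm; the bar lies along this point's x axis (which turns with the knob; the white pointer mark is at its -x end)
- counter: grey counter box, 100 x 100 x 36 mm, fixed, with the knob upright in the middle of its top; origin at the centre of its underside, the red zero mark toward its -x side
- flask_small: conical flask, 66 mm across, 94 mm high, a bystander; origin at the centre of its underside
- flask_large: conical flask, 86 mm across, 131 mm high, a bystander; origin at the centre of its underside

How it is judged (in metres and radians):
On the way, in this order (a step that is already met when the one before it is completed fails the run):
1. all bottles packed upright in the tin and all markers stood in the pen cup, the counter not yet reset (horizontal distance between bottle_mid and tin below 0.022 m and z of bottle_mid in the frame of tin between -0.005 and 0.012 m and angle between each of bottle_mid, bottle_rim, bottle_a, bottle_b, bottle_c, bottle_d, bottle_e's own z axis and vertical below 0.12 rad and linear speed of each of bottle_mid, bottle_rim, bottle_a, bottle_b, bottle_c, bottle_d, bottle_e below 0.02 m/s and horizontal distance between each of bottle_rim, bottle_a, bottle_b, bottle_c, bottle_d, bottle_e and tin below 0.058 m and z of bottle_rim in the frame of tin between -0.005 and 0.012 m and z of bottle_a in the frame of tin between -0.005 and 0.012 m and z of bottle_b in the frame of tin between -0.005 and 0.012 m and z of bottle_c in the frame of tin between -0.005 and 0.012 m and z of bottle_d in the frame of tin between -0.005 and 0.012 m and z of bottle_e in the frame of tin between -0.005 and 0.012 m and horizontal distance between each of bottle_a, bottle_b, bottle_c, bottle_d, bottle_e and bottle_mid above 0.04 m and x of marker_a in the frame of pen_cup between -0.055 and 0.055 m and y of marker_a in the frame of pen_cup between -0.022 and 0.022 m and z of marker_a in the frame of pen_cup between 0.05 and 0.085 m and (angle between marker_a's own y axis and vertical below 0.35 rad or angle between marker_a's own y axis and vertical above 2.79 rad) and linear speed of each of marker_a, marker_b, marker_c below 0.03 m/s and x of marker_b in the frame of pen_cup between -0.055 and 0.055 m and y of marker_b in the frame of pen_cup between -0.022 and 0.022 m and z of marker_b in the frame of pen_cup between 0.05 and 0.085 m and (angle between marker_b's own y axis and vertical below 0.35 rad or angle between marker_b's own y axis and vertical above 2.79 rad) and x of marker_c in the frame of pen_cup between -0.055 and 0.055 m and y of marker_c in the frame of pen_cup between -0.022 and 0.022 m and z of marker_c in the frame of pen_cup between 0.05 and 0.085 m and (angle between marker_c's own y axis and vertical below 0.35 rad or angle between marker_c's own y axis and vertical above 2.79 rad) and value of joint reset_knob above 0.4 rad), for 0.3 s.
2. then the knob is turned back to its zero stop (value of joint reset_knob below 0.06 rad), for 0.3 s.
At the end, for the whole second after the job is handed in: bottles present upright (0.12 rad) on the tin's floor (12 mm), axes within 58 mm of the tin's; bottle_mid within 22 mm of it, the others 40 mm or more from bottle_mid; markers present in the cup, within 0.35 rad of upright, middles 50 to 85 mm above its underside; knob under 0.06 rad; all at rest (horizontal distance between bottle_mid and tin below 0.022 m and z of bottle_mid in the frame of tin between -0.005 and 0.012 m and angle between each of bottle_mid, bottle_rim, bottle_a, bottle_b, bottle_c, bottle_d, bottle_e's own z axis and vertical below 0.12 rad and linear speed of each of bottle_mid, bottle_rim, bottle_a, bottle_b, bottle_c, bottle_d, bottle_e below 0.02 m/s and horizontal distance between each of bottle_rim, bottle_a, bottle_b, bottle_c, bottle_d, bottle_e and tin below 0.058 m and z of bottle_rim in the frame of tin between -0.005 and 0.012 m and z of bottle_a in the frame of tin between -0.005 and 0.012 m and z of bottle_b in the frame of tin between -0.005 and 0.012 m and z of bottle_c in the frame of tin between -0.005 and 0.012 m and z of bottle_d in the frame of tin between -0.005 and 0.012 m and z of bottle_e in the frame of tin between -0.005 and 0.012 m and horizontal distance between each of bottle_a, bottle_b, bottle_c, bottle_d, bottle_e and bottle_mid above 0.04 m and x of marker_a in the frame of pen_cup between -0.055 and 0.055 m and y of marker_a in the frame of pen_cup between -0.022 and 0.022 m and z of marker_a in the frame of pen_cup between 0.05 and 0.085 m and (angle between marker_a's own y axis and vertical below 0.35 rad or angle between marker_a's own y axis and vertical above 2.79 rad) and linear speed of each of marker_a, marker_b, marker_c below 0.03 m/s and x of marker_b in the frame of pen_cup between -0.055 and 0.055 m and y of marker_b in the frame of pen_cup between -0.022 and 0.022 m and z of marker_b in the frame of pen_cup between 0.05 and 0.085 m and (angle between marker_b's own y axis and vertical below 0.35 rad or angle between marker_b's own y axis and vertical above 2.79 rad) and x of marker_c in the frame of pen_cup between -0.055 and 0.055 m and y of marker_c in the frame of pen_cup between -0.022 and 0.022 m and z of marker_c in the frame of pen_cup between 0.05 and 0.085 m and (angle between marker_c's own y axis and vertical below 0.35 rad or angle between marker_c's own y axis and vertical above 2.79 rad) and value of joint reset_knob below 0.06 rad); the robot touches nothing.
It fails at once if a conical flask was moved more than 5 cm or knocked over ((distance of flask_small from where it was at the start of the episode above 0.05 m or angle between flask_small's own z axis and vertical above 0.6 rad) or (distance of flask_large from where it was at the start of the episode above 0.05 m or angle between flask_large's own z axis and vertical above 0.6 rad)).
Of bottle_a, bottle_b, bottle_c, bottle_d, bottle_e only 3 to 5 are there at a start; the rules pass over those that are not, and their reading is None.
Of marker_a, marker_b, marker_c only 2 to 3 are there at a start; the rules pass over those that are not, and their reading is None.
At some moment in a run one of bottle_a, bottle_b, bottle_c, bottle_d, bottle_e may be knocked a few centimetres aside while the robot is not near it.
It also fails if it takes over 210 s, if anything falls off the work surface, if the arm or the gripper's body presses on something with over 40 N, if the wrist force passes 120 N, or if a joint passes its speed limit or range.

## Working session

There is one attempt and no reset: what is moved stays moved. The work goes in short steps, Python scripts to look and compute and a tool call to move; the robot and the scene stay as the last step left them, time stands still between calls to the robot, and variables do not carry over. Pictures are saved under pics/ and viewed, at most 14 in all, crops included, and the job is handed in when it is done.

Besides the shell and the picture viewer there is one more tool, called after "Request:" by a JSON object that holds its "fn" and its "kwargs", one argument or row to a line. move_arm: Moves the arm, as the interface text tells. Its arguments: {"type":"object","properties":{"increments":{"type":"array"}},"required":["increments"]}

```bash
ls; mkdir -p pics; cat > h.py <<'E'
import numpy as np, cv2
from rig import bot
def cam2world(name, p):
    p=np.atleast_2d(p)
    m=bot.camera_model(name)
    if name=='wrist':
        s=bot.read_state(); T=np.array(m['tool_from_camera'])
        t=p@T[:3,:3].T+T[:3,3]
        return t@np.array(s['tcp_rot']).T+np.array(s['position'])
    R=cv2.Rodrigues(np.array(m['rvec'],float))[0]
    return (p-np.array(m['tvec']).ravel())@R
def cloud(name, depth):
    m=bot.camera_model(name); K=np.array(m['intrinsics']); h,w=depth.shape
    u,v=np.meshgrid(np.arange(w),np.arange(h))
    x=(u-K[0,2])/K[0,0]; y=(v-K[1,2])/K[1,1]
    if name=='wrist':
        th=np.hypot(x,y); k=np.where(th>1e-6,np.tan(np.minimum(th,1.5))/np.maximum(th,1e-6),1); x=x*k;y=y*k
    P=np.stack([x*depth,y*depth,depth],-1).reshape(-1,3)
    W=cam2world(name,P).reshape(h,w,3); W[depth<=0]=np.nan
    return W
E
python3 - <<'E'
from h import *
s=bot.read_state(); print({k:np.round(v,3).tolist() for k,v in s.items()})
for c in ['top','side']:
    im,d=bot.capture(c); cv2.imwrite(f'pics/{c}0.png',im[...,::-1]); np.save(f'{c}0.npy',d)
    m=bot.camera_model(c); print(c,{k:np.round(v,3).tolist() for k,v in m.items()})
    for l in ['tin','bottle_a','marker_a','pen_cup','marker_rest','reset_knob','counter','flask_small','flask_large']:
        r=bot.spot_in(l,c)
        print(l,[(round(x['conf'],2),cam2world(c,x['at'])[0].round(3).tolist()) for x in r])
print({k:np.round(v,3).tolist() for k,v in bot.camera_model('wrist').items()})
E
```

```text
pics
{'time_s': 0.0, 'joint_positions': [-78.754, 30.279, 82.157, -0.001, 67.688, -10.228], 'qvel': [0.026, 0.002, 0.064, 0.077, -0.049, -0.048], 'tau': [-0.001, -44.005, -17.659, 0.063, 0.058, -0.0], 'position': [0.229, -0.581, 0.222], 'tcp_rot': [[0.931, 0.366, -0.0], [0.366, -0.931, 0.002], [0.0, -0.002, -1.0]], 'force': [-0.244, -0.623, 0.716], 'moment': [0.015, 0.038, 0.009], 'grasp_force': 0.0, 'opening': 0.999}
top {'intrinsics': [[455.737, 0.0, 279.261], [0.0, 455.737, 215.048], [0.0, 0.0, 1.0]], 'rvec': [1.919, -2.159, 0.36], 'tvec': [-0.067, 0.513, 1.503]}
tin [(0.78, [0.451, 0.152, 0.001])]
bottle_a [(0.73, [0.526, -0.05, 0.06]), (0.66, [0.434, -0.043, 0.089])]
marker_a []
pen_cup [(0.74, [0.494, 0.136, 0.065]), (0.67, [0.639, 0.122, 0.054])]
marker_rest []
reset_knob []
counter []
flask_small [(0.75, [0.373, 0.287, 0.037]), (0.27, [0.497, 0.136, 0.065])]
flask_large [(0.78, [0.456, -0.532, 0.085])]
side {'intrinsics': [[424.23, 0.0, 276.625], [0.0, 424.23, 208.636], [0.0, 0.0, 1.0]], 'rvec': [0.134, -2.841, 1.258], 'tvec': [0.509, 0.172, 1.06]}
tin [(0.72, [0.44, 0.157, 0.019])]
bottle_a [(0.96, [0.537, -0.034, 0.052]), (0.94, [0.414, -0.138, 0.052]), (0.87, [0.435, -0.03, 0.049]), (0.71, [0.518, -0.229, 0.047])]
marker_a [(0.63, [0.526, -0.372, 0.103]), (0.61, [0.584, -0.308, 0.096]), (0.4, [0.552, -0.334, 0.104])]
pen_cup [(0.71, [0.648, 0.144, 0.054])]
marker_rest [(0.72, [0.573, -0.347, 0.006])]
reset_knob [(0.44, [0.432, -0.312, 0.054])]
counter [(0.88, [0.431, -0.298, 0.03])]
flask_small [(0.95, [0.383, 0.305, 0.032]), (0.24, [0.43, -0.311, 0.057])]
flask_large [(0.57, [0.457, -0.502, 0.052])]
{'intrinsics': [[325.192, 0.0, 275.476], [0.0, 325.192, 200.716], [0.0, 0.0, 1.0]], 'tool_from_camera': [[-0.0, -0.969, -0.246, 0.066], [1.0, -0.0, 0.0, 0.001], [-0.0, -0.246, 0.969, -0.162], [0.0, 0.0, 0.0, 1.0]]}
```

View pics/top0.png

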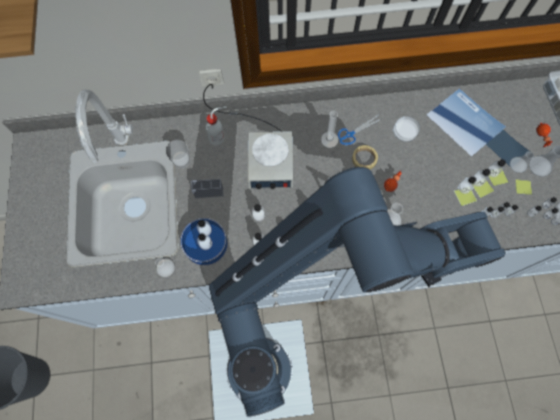

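View pics/side0.png

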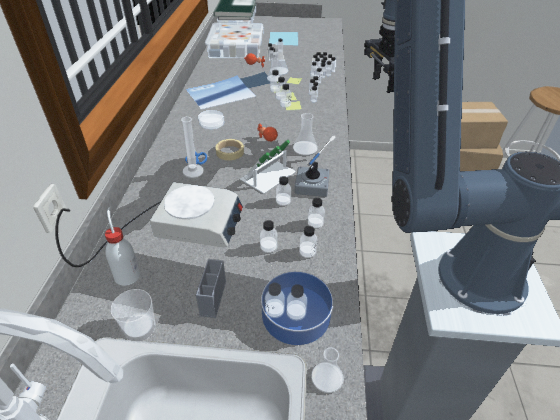

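Request:
{"fn": "move_arm", "kwargs": {
  "increments": [
    {"xyz": [30.7, -18, -8], "roll": 0, "grip": 100},
    {"xyz": [30.7, -18, -8], "roll": 0, "grip": 100},
    {"xyz": [30.7, -18, -8], "roll": 0, "grip": 100},
    {"xyz": [30.7, -18, -8], "roll": 0, "grip": 100},
    {"xyz": [30.7, -18, -8], "roll": 0, "grip": 100}
  ]
}}

```text
time_s: 1.42
position: [0.3394, -0.4403, 0.2629]
tcp_rot: [[0.931, 0.366, 0.0], [0.366, -0.931, -0.0], [0.0, 0.0, -1.0]]
force: [1.1, -0.5, 0.1]
opening: 1.002
grasp_force: 0.0
```

Request:
{"fn": "move_arm", "kwargs": {
  "increments": [
    {"xyz": [30.7, -18, -8], "roll": 0, "grip": 100},
    {"xyz": [30.7, -18, -8], "roll": 0, "grip": 100},
    {"xyz": [30.7, -18, -8], "roll": 0, "grip": 100},
    {"xyz": [30.7, -18, -8], "roll": 0, "grip": 100},
    {"xyz": [30.7, -18, -8], "roll": 0, "grip": 100}
  ]
}}

```text
time_s: 1.83
position: [0.4495, -0.3002, 0.3032]
tcp_rot: [[0.931, 0.366, 0.0], [0.366, -0.931, -0.0], [0.0, 0.0, -1.0]]
force: [0.8, -0.9, -0.2]
opening: 1.003
grasp_force: 0.0
```

Request:
{"fn": "move_arm", "kwargs": {
  "increments": [
    {"xyz": [0, 0, 0], "roll": 0.125, "grip": 100},
    {"xyz": [0, 0, 0], "roll": 0.125, "grip": 100},
    {"xyz": [0, 0, 0], "roll": 0.125, "grip": 100},
    {"xyz": [0, 0, 0], "roll": 0, "grip": 100}
  ]
}}

```text
time_s: 2.17
position: [0.4489, -0.3013, 0.3028]
tcp_rot: [[1.0, -0.001, 0.0], [-0.001, -1.0, -0.0], [0.0, 0.0, -1.0]]
force: [0.5, -0.7, -0.1]
opening: 0.998
grasp_force: 0.0
```

```bash
cat > look.py <<'E'
import sys
from h import *
n=sys.argv[1]; cams=sys.argv[2].split(','); labs=sys.argv[3].split(',')
s=bot.read_state(); print(s['time_s'],np.round(s['position'],3),np.round(s['joint_positions'],1)); print(np.round(s['tcp_rot'],3).tolist())
for c in cams:
    im,d=bot.capture(c); cv2.imwrite(f'pics/{c}_{n}.png',im[...,::-1]); W=cloud(c,d); np.save(f'{c}_{n}.npy',W)
    for l in labs:
        if not l: continue
        r=bot.trace(l,c)
        for i,x in enumerate(r):
            m=x['mask']&np.isfinite(W[...,0]); 
            if m.sum()<8: continue
            P=W[m]; v,u=np.nonzero(m)
            zt=np.percentile(P[:,2],98); T=P[P[:,2]>zt-.012]
            print(c,l,round(x['conf'],2),'px',int(u.mean()),int(v.mean()),len(P),'med',np.median(P,0).round(3),'top98',round(zt,3),'topcen',((np.percentile(T,2,0)+np.percentile(T,98,0))/2).round(3)[:2],'ext',np.percentile(P,2,0).round(3),np.percentile(P,98,0).round(3))
E
python3 look.py 1 wrist,top tin,bottle_a,marker_a,pen_cup,marker_rest,reset_knob,counter,flask_small,flask_large
```

```text
2.1667 [ 0.449 -0.301  0.303] [-45.7  18.6  88.3  -0.   73.   44.4]
[[1.0, -0.001, 0.0], [-0.001, -1.0, -0.0], [0.0, 0.0, -1.0]]
wrist tin 0.7 px 30 178 3210 med [0.43  0.099 0.024] top98 0.059 topcen [0.453 0.124] ext [0.378 0.069 0.002] [0.528 0.211 0.059]
wrist bottle_a 0.87 px 101 181 1195 med [ 0.439 -0.058  0.058] top98 0.088 topcen [ 0.436 -0.047] ext [ 0.418 -0.068  0.004] [ 0.457 -0.036  0.088]
wrist bottle_a 0.71 px 101 110 1299 med [ 0.538 -0.066  0.06 ] top98 0.089 topcen [ 0.539 -0.054] ext [ 0.518 -0.077  0.003] [ 0.559 -0.042  0.089]
wrist bottle_a 0.69 px 229 119 1011 med [ 0.517 -0.247  0.065] top98 0.088 topcen [ 0.517 -0.242] ext [ 0.497 -0.264  0.03 ] [ 0.537 -0.224  0.088]
wrist bottle_a 0.55 px 170 192 1140 med [ 0.424 -0.166  0.062] top98 0.087 topcen [ 0.419 -0.157] ext [ 0.403 -0.179  0.011] [ 0.44  -0.144  0.087]
wrist marker_a 0.97 px 289 54 659 med [ 0.589 -0.317  0.099] top98 0.132 topcen [ 0.572 -0.303] ext [ 0.565 -0.347  0.024] [ 0.629 -0.296  0.132]
wrist marker_a 0.71 px 320 78 557 med [ 0.562 -0.352  0.105] top98 0.131 topcen [ 0.546 -0.339] ext [ 0
[... 1230 characters left out ...]
348 208 212 med [ 0.523 -0.387  0.006] top98 0.059 topcen [ 0.48  -0.381] ext [ 0.493 -0.422 -0.002] [ 0.549 -0.354  0.059]
top reset_knob 0.49 px 337 230 124 med [ 0.427 -0.322  0.06 ] top98 0.083 topcen [ 0.432 -0.325] ext [ 0.413 -0.342  0.039] [ 0.451 -0.305  0.083]
top counter 0.6 px 336 233 782 med [ 0.423 -0.321  0.037] top98 0.079 topcen [ 0.431 -0.325] ext [ 0.381 -0.372  0.015] [ 0.477 -0.276  0.079]
top flask_small 0.62 px 163 266 230 med [0.373 0.291 0.039] top98 0.093 topcen [0.382 0.293] ext [ 0.352  0.273 -0.   ] [0.408 0.318 0.093]
top flask_large 0.86 px 390 217 534 med [ 0.451 -0.516  0.044] top98 0.13 topcen [ 0.462 -0.525] ext [ 0.422 -0.574 -0.002] [ 0.503 -0.486  0.13 ]
```

View pics/wrist_1.png

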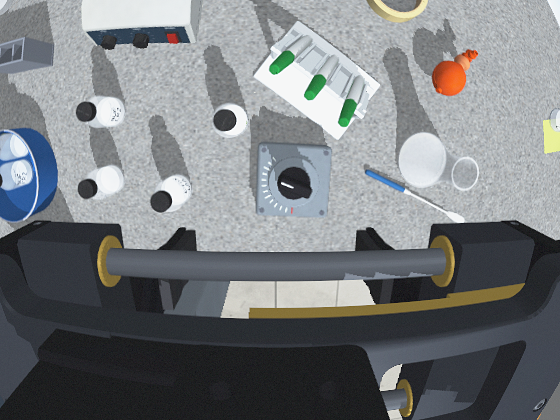

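Request:
{"fn": "move_arm", "kwargs": {
  "increments": [
    {"xyz": [0, -40, 0], "roll": 0, "grip": 100},
    {"xyz": [0, -40, 0], "roll": 0, "grip": 100},
    {"xyz": [0, -40, 0], "roll": 0, "grip": 100},
    {"xyz": [0, -40, 0], "roll": 0, "grip": 100},
    {"xyz": [0, -40, 0], "roll": 0, "grip": 100}
  ]
}}

```text
time_s: 3.58
position: [0.4483, -0.1001, 0.3026]
tcp_rot: [[1.0, -0.001, 0.0], [-0.001, -1.0, 0.0], [0.0, -0.0, -1.0]]
force: [1.3, 0.1, 0.1]
opening: 0.999
grasp_force: 0.0
```

Request:
{"fn": "move_arm", "kwargs": {
  "increments": [
    {"xyz": [0, -40, 0], "roll": 0, "grip": 100},
    {"xyz": [0, -40, 0], "roll": 0, "grip": 100},
    {"xyz": [0, -40, 0], "roll": 0, "grip": 100},
    {"xyz": [0, -40, 0], "roll": 0, "grip": 100},
    {"xyz": [0, 0, 0], "roll": 0, "grip": 100}
  ]
}}

```text
time_s: 4.0
position: [0.4474, 0.0647, 0.3028]
tcp_rot: [[1.0, 0.008, -0.0], [0.008, -1.0, 0.004], [-0.0, -0.004, -1.0]]
force: [0.1, -0.5, -0.2]
opening: 1.0
grasp_force: 0.0
```

```bash
python3 look.py 2 wrist tin,bottle_a,pen_cup,flask_small
python3 - <<'E'
from h import *
W=np.load('wrist_2.npy'); P=W[np.isfinite(W[...,0])]
from scipy.optimize import least_squares
# tin rim
Q=P[(abs(P[:,2]-.0575)<.003)&(np.hypot(P[:,0]-.45,P[:,1]-.14)<.1)]
f=lambda p:np.hypot(Q[:,0]-p[0],Q[:,1]-p[1])-.0775
r=least_squares(f,[.45,.14],loss='soft_l1',f_scale=.002); print('tin',r.x,len(Q),np.median(abs(r.fun)))
for Wn in ['wrist_1.npy','wrist_2.npy']:
    W=np.load(Wn);P=W[np.isfinite(W[...,0])]
    for c in [(.436,-.047),(.539,-.054),(.517,-.242),(.419,-.157),(.48,.14),(.43,.137)]:
        Q=P[(P[:,2]>.083)&(P[:,2]<.092)&(np.hypot(P[:,0]-c[0],P[:,1]-c[1])<.03)]
        if len(Q)>15: print(Wn,c,cv2.minEnclosingCircle(Q[:,:2].astype(np.float32)),len(Q))
    Q=P[(P[:,2]>.076)&(P[:,2]<.084)&(abs(P[:,0]-.65)<.06)&(abs(P[:,1]-.13)<.09)]
    if len(Q)>15: print('cup',cv2.minAreaRect(Q[:,:2].astype(np.float32)),len(Q))
E
```

```text
4.0 [0.447 0.065 0.303] [-6.1 10.9 99.5  0.2 69.6 83.4]
[[1.0, 0.008, -0.0], [0.008, -1.0, 0.004], [-0.0, -0.004, -1.0]]
wrist tin 0.81 px 212 169 9119 med [0.442 0.153 0.005] top98 0.059 topcen [0.456 0.143] ext [0.381 0.072 0.002] [0.53  0.219 0.059]
wrist bottle_a 0.92 px 481 130 1215 med [ 0.517 -0.233  0.058] top98 0.089 topcen [ 0.517 -0.245] ext [ 0.496 -0.257  0.003] [ 0.538 -0.223  0.089]
wrist bottle_a 0.88 px 355 178 1117 med [ 0.444 -0.041  0.063] top98 0.088 topcen [ 0.438 -0.048] ext [ 0.421 -0.062  0.01 ] [ 0.46  -0.027  0.088]
wrist bottle_a 0.87 px 427 193 1220 med [ 0.424 -0.148  0.059] top98 0.088 topcen [ 0.419 -0.158] ext [ 0.4   -0.171  0.004] [ 0.441 -0.137  0.088]
wrist bottle_a 0.55 px 364 103 1184 med [ 0.539 -0.048  0.065] top98 0.09 topcen [ 0.541 -0.057] ext [ 0.519 -0.069  0.011] [ 0.56  -0.034  0.09 ]
wrist pen_cup 0.6 px 230 18 3195 med [0.651 0.121 0.049] top98 0.081 topcen [0.652 0.118] ext [0.633 0.068 0.003] [0.672 0.169 0.081]
wrist flask_small 0.93 px 126 209 1380 med [0.394 0.277 0.033] top98 0.093 topcen [0.435 0.206] ext [0.359 0.259 0.005] [0
[... 578 characters left out ...]
204
wrist_2.npy (0.436, -0.047) ((0.43718719482421875, -0.04865501448512077), 0.01346869021654129) 357
wrist_2.npy (0.539, -0.054) ((0.5405165553092957, -0.05691665783524513), 0.013763724826276302) 371
wrist_2.npy (0.517, -0.242) ((0.5169661045074463, -0.244931161403656), 0.013496296480298042) 236
wrist_2.npy (0.419, -0.157) ((0.4183441996574402, -0.1591256856918335), 0.01374159473925829) 281
wrist_2.npy (0.48, 0.14) ((0.48007631301879883, 0.1399308145046234), 0.029994843527674675) 464
wrist_2.npy (0.43, 0.137) ((0.4541786313056946, 0.14260882139205933), 0.013055008836090565) 163
cup ((0.650433361530304, 0.1188504546880722), (0.10581894218921661, 0.032344620674848557), 86.94239807128906) 438
```

View pics/wrist_2.png

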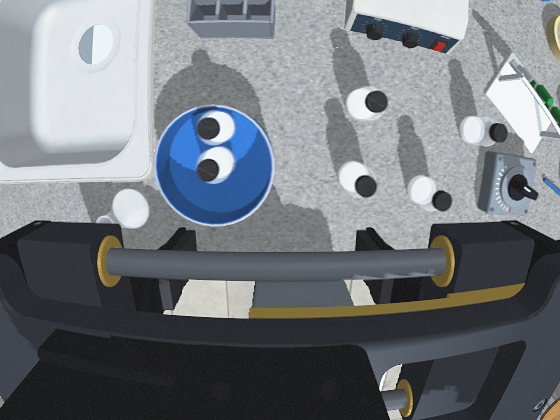

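```bash
cat > fit.py <<'E'
from h import *
from scipy.optimize import least_squares
def caps(P,cs):
    out=[]
    for c in cs:
        c=np.array(c)
        for _ in range(3):
            Q=P[(P[:,2]>.080)&(P[:,2]<.098)&(np.hypot(*(P[:,:2]-c).T)<.018)]
            if len(Q)<15: break
            zt=np.percentile(Q[:,2],95); Q=Q[Q[:,2]>zt-.003]
            c,r=cv2.minEnclosingCircle(Q[:,:2].astype(np.float32)); c=np.array(c)
        if len(Q)>=15: out.append((c.round(4).tolist(),round(r,4),round(zt,3),len(Q)))
    return out
B=[(.436,-.047),(.539,-.055),(.517,-.243),(.419,-.157)]
def tin(P,c=(.455,.144)):
    Q=P[(abs(P[:,2]-.0575)<.003)&(abs(np.hypot(P[:,0]-c[0],P[:,1]-c[1])-.0775)<.012)]
    f=lambda p:np.hypot(Q[:,0]-p[0],Q[:,1]-p[1])-.0775
    r=least_squares(f,c,loss='soft_l1',f_scale=.002); return r.x.round(4)
def shot(n):
    s=bot.read_state(); print(round(s['time_s'],2),np.round(s['position'],4),'psi',np.degrees(np.arctan2(s['tcp_rot'][1][0],s['tcp_rot'][0][0])).round(2),'tilt',np.round(np.array(s['tcp_rot'])[:2,2],3),'F',np.round(s['force'],1),'op',round(s['opening'],3),'gf',round(s['grasp_force'],1))
    im,d=bot.capture('wrist'); cv2.imwrite(f'pics/wrist_{n}.png',im[...,::-1]); W=cloud('wrist',d); np.save(f'wrist_{n}.npy',W)
    return W[np.isfinite(W[...,0])]
E
python3 - <<'E'
from fit import *
P=shot(3); print(tin(P)); 
for c in caps(P,B+[(.454,.143),(.503,.141)]): print(c)
Q=P[(P[:,2]>.077)&(P[:,2]<.084)&(abs(P[:,0]-.65)<.06)&(abs(P[:,1]-.13)<.09)]
print('cup',cv2.minAreaRect(Q[:,:2].astype(np.float32)),len(Q))
E
```

```text
4.25 [0.449  0.0572 0.3026] psi -0.09 tilt [ 0.    -0.001] F [-0.7 -0.5 -0.5] op 0.998 gf 0.0
[0.4552 0.1472]
([0.4363, -0.0451], 0.0138, np.float64(0.088), 361)
([0.5402, -0.0536], 0.0137, np.float64(0.089), 369)
([0.516, -0.2422], 0.014, np.float64(0.088), 229)
([0.417, -0.1553], 0.0144, np.float64(0.088), 266)
([0.4557, 0.1466], 0.0137, np.float64(0.093), 379)
([0.505, 0.1451], 0.0137, np.float64(0.092), 379)
cup ((0.6507642269134521, 0.12205624580383301), (0.10586562752723694, 0.035693831741809845), 85.64436340332031) 467
```

Request:
{"fn": "move_arm", "kwargs": {
  "increments": [
    {"xyz": [-3.2, 25.5, 25], "roll": 0, "grip": 60},
    {"xyz": [-3.2, 25.5, 25], "roll": 0, "grip": 60},
    {"xyz": [-3.2, 25.5, 25], "roll": 0, "grip": 60},
    {"xyz": [-3.2, 25.5, 25], "roll": 0, "grip": 60},
    {"xyz": [0, 0, 0], "roll": 0, "grip": 60}
  ]
}}

```text
time_s: 4.72
position: [0.4332, -0.0478, 0.199]
tcp_rot: [[1.0, -0.007, -0.008], [-0.007, -1.0, 0.001], [-0.008, -0.001, -1.0]]
force: [-0.3, 1.0, -0.1]
opening: 0.706
grasp_force: 0.0
```

Request:
{"fn": "move_arm", "kwargs": {
  "increments": [
    {"xyz": [0, 0, 35], "roll": 0, "grip": 60},
    {"xyz": [0, 0, 35], "roll": 0, "grip": 60},
    {"xyz": [0, 0, 35], "roll": 0, "grip": 60},
    {"xyz": [0, 0, 16], "roll": 0, "grip": 60},
    {"xyz": [0, 0, 15], "roll": 0, "grip": 60}
  ]
}}

```text
time_s: 5.13
position: [0.4355, -0.0446, 0.0651]
tcp_rot: [[1.0, -0.003, -0.002], [-0.003, -1.0, 0.001], [-0.002, -0.001, -1.0]]
force: [0.1, -0.1, 0.7]
opening: 0.599
grasp_force: 0.0
```

Request:
{"fn": "move_arm", "kwargs": {
  "increments": [
    {"xyz": [0, 0, 0], "roll": 0, "grip": 60},
    {"xyz": [0, 0, 0], "roll": 0, "grip": 0},
    {"xyz": [0, 0, 0], "roll": 0, "grip": 0},
    {"xyz": [0, 0, 0], "roll": 0, "grip": 0},
    {"xyz": [0, 0, 0], "roll": 0, "grip": 0}
  ]
}}

```text
time_s: 5.55
position: [0.4367, -0.0441, 0.0677]
tcp_rot: [[1.0, -0.001, 0.003], [-0.001, -1.0, -0.001], [0.003, 0.001, -1.0]]
force: [-0.6, 0.8, 0.1]
opening: 0.388
grasp_force: 0.0
```

Request:
{"fn": "move_arm", "kwargs": {
  "increments": [
    {"xyz": [0, 0, 0], "roll": 0, "grip": 0},
    {"xyz": [0, 0, 0], "roll": 0, "grip": 0},
    {"xyz": [0, 0, 0], "roll": 0, "grip": 0}
  ]
}}

```text
time_s: 5.8
position: [0.4366, -0.0441, 0.0674]
tcp_rot: [[1.0, 0.0, 0.002], [0.0, -1.0, -0.001], [0.002, 0.001, -1.0]]
force: [-0.8, -2.1, 7.0]
opening: 0.29
grasp_force: 30.0
```

Request:
{"fn": "move_arm", "kwargs": {
  "increments": [
    {"xyz": [0, 0, -20], "roll": 0, "grip": 0},
    {"xyz": [0, 0, -35], "roll": 0, "grip": 0},
    {"xyz": [0, 0, -35], "roll": 0, "grip": 0},
    {"xyz": [0, 0, -30], "roll": 0, "grip": 0},
    {"xyz": [8.4, -23, 0], "roll": 0, "grip": 0}
  ]
}}

```text
time_s: 6.22
position: [0.4471, -0.0235, 0.1915]
tcp_rot: [[1.0, -0.003, 0.01], [-0.003, -1.0, -0.005], [0.01, 0.005, -1.0]]
force: [1.8, 0.6, -1.2]
opening: 0.287
grasp_force: 30.0
```

Request:
{"fn": "move_arm", "kwargs": {
  "increments": [
    {"xyz": [8, -30, 0], "roll": 0, "grip": 0},
    {"xyz": [8, -30, 0], "roll": 0, "grip": 0},
    {"xyz": [8, -30, 0], "roll": 0, "grip": 0},
    {"xyz": [0, -30, 0], "roll": 0, "grip": 0},
    {"xyz": [0, 0, 0], "roll": -0.093, "grip": 0}
  ]
}}

```text
time_s: 6.63
position: [0.4674, 0.1039, 0.1864]
tcp_rot: [[0.995, 0.098, -0.001], [0.098, -0.995, 0.002], [-0.001, -0.003, -1.0]]
force: [-0.8, -0.8, -1.5]
opening: 0.289
grasp_force: 30.0
```

Request:
{"fn": "move_arm", "kwargs": {
  "increments": [
    {"xyz": [0, 0, 0], "roll": -0.093, "grip": 0},
    {"xyz": [0, 0, 0], "roll": -0.093, "grip": 0},
    {"xyz": [0, 0, 0], "roll": 0, "grip": 0},
    {"xyz": [0, 0, 0], "roll": 0, "grip": 0},
    {"xyz": [0, 0, 0], "roll": 0, "grip": 0}
  ]
}}

```text
time_s: 7.05
position: [0.4679, 0.0993, 0.1864]
tcp_rot: [[0.962, 0.273, -0.001], [0.273, -0.962, 0.0], [-0.001, -0.0, -1.0]]
force: [-0.1, 0.8, -2.2]
opening: 0.291
grasp_force: 30.0
```

```bash
cat > plan.py <<'E'
# python3 plan.py x y z psi : prints remaining shift in tool axes (mm) and roll
import sys; from h import *
x,y,z,psi=map(float,sys.argv[1:5]); s=bot.read_state(); R=np.array(s['tcp_rot']); p=np.array(s['position'])
ps=np.degrees(np.arctan2(R[1,0],R[0,0]))
print('t',round(s['time_s'],2),'pos',p.round(4),'psi',ps.round(2),'tilt',R[:2,2].round(3),'F',np.round(s['force'],1),'op',round(s['opening'],3),'gf',round(s['grasp_force'],1),'j',np.round(s['joint_positions'],0))
print('tool shift mm',(R.T@(np.array([x,y,z])-p)*1000).round(1),'roll',np.radians(ps-psi).round(3))
E
python3 plan.py .469 .099 .0724 16
python3 - <<'E'
from fit import *
P=shot(4); print(tin(P))
for c in caps(P,B[1:]+[(.4557,.1466),(.505,.145)]): print(c)
E
```

```text
t 7.05 pos [0.4679 0.0993 0.1864] psi 15.85 tilt [-0.001  0.   ] F [-0.1  0.8 -2.2] op 0.291 gf 30.0 j [ -1.  22. 105.   0.  53.  73.]
tool shift mm [  1.    0.6 114. ] roll -0.003
7.05 [0.4679 0.0993 0.1864] psi 15.85 tilt [-0.001  0.   ] F [-0.1  0.8 -2.2] op 0.291 gf 30.0
[0.4549 0.1476]
([0.5398, -0.053], 0.0137, np.float64(0.089), 546)
([0.5188, -0.2337], 0.0074, np.float64(0.087), 47)
([0.423, -0.1456], 0.0076, np.float64(0.087), 49)
([0.4555, 0.147], 0.0134, np.float64(0.093), 750)
([0.5049, 0.1451], 0.0135, np.float64(0.092), 853)
```

View pics/wrist_4.png

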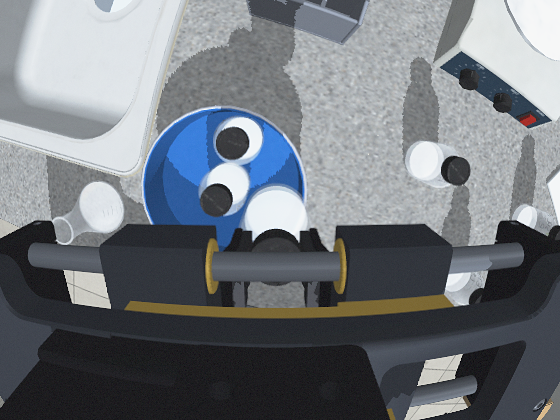

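Request:
{"fn": "move_arm", "kwargs": {
  "increments": [
    {"xyz": [1, 0, 30], "roll": 0, "grip": 0},
    {"xyz": [0, 0, 30], "roll": 0, "grip": 0},
    {"xyz": [0, 0, 20], "roll": 0, "grip": 0},
    {"xyz": [0, 0, 15], "roll": 0, "grip": 0},
    {"xyz": [0, 0, 10], "roll": 0, "grip": 0}
  ]
}}

```text
time_s: 7.52
position: [0.4685, 0.0993, 0.0799]
tcp_rot: [[0.962, 0.273, -0.003], [0.273, -0.962, 0.0], [-0.003, -0.001, -1.0]]
force: [-0.2, -0.6, -1.4]
opening: 0.287
grasp_force: 30.0
```

Request:
{"fn": "move_arm", "kwargs": {
  "increments": [
    {"xyz": [0, 0, 5], "roll": 0, "grip": 0},
    {"xyz": [0, 0, 3], "roll": 0, "grip": 0},
    {"xyz": [0, 0, 1], "roll": 0, "grip": 0},
    {"xyz": [0, 0, 0], "roll": 0, "grip": 0},
    {"xyz": [0, 0, 0], "roll": 0, "grip": 0}
  ]
}}

```text
time_s: 7.93
position: [0.4698, 0.0996, 0.0732]
tcp_rot: [[0.961, 0.275, 0.001], [0.275, -0.961, -0.0], [0.001, 0.0, -1.0]]
force: [0.6, 0.1, -1.8]
opening: 0.287
grasp_force: 30.0
```

```bash
python3 plan.py .469 .099 .0715 16
```

```text
t 7.93 pos [0.4698 0.0996 0.0732] psi 15.96 tilt [ 0.001 -0.   ] F [ 0.6  0.1 -1.8] op 0.287 gf 30.0 j [ -1.  34. 110.   0.  36.  73.]
tool shift mm [-0.9  0.3  1.7] roll -0.001
```

Request:
{"fn": "move_arm", "kwargs": {
  "increments": [
    {"xyz": [0, 0, 1.5], "roll": 0, "grip": 0},
    {"xyz": [0, 0, 0], "roll": 0, "grip": 0},
    {"xyz": [0, 0, 0], "roll": 0, "grip": 42},
    {"xyz": [0, 0, 0], "roll": 0, "grip": 42},
    {"xyz": [0, 0, 0], "roll": 0, "grip": 42}
  ]
}}

```text
time_s: 8.35
position: [0.4695, 0.0996, 0.0714]
tcp_rot: [[0.961, 0.275, 0.001], [0.275, -0.961, 0.0], [0.001, 0.0, -1.0]]
force: [-0.3, 0.3, 0.6]
opening: 0.397
grasp_force: 0.0
```

Request:
{"fn": "move_arm", "kwargs": {
  "increments": [
    {"xyz": [0, 0, 0], "roll": 0, "grip": 42},
    {"xyz": [0, 0, 0], "roll": 0, "grip": 42},
    {"xyz": [0, 0, -10], "roll": 0, "grip": 42},
    {"xyz": [0, 0, -25], "roll": 0, "grip": 42},
    {"xyz": [0, 0, -35], "roll": 0, "grip": 42}
  ]
}}

```text
time_s: 8.77
position: [0.4671, 0.0995, 0.1398]
tcp_rot: [[0.961, 0.275, -0.007], [0.275, -0.961, 0.0], [-0.007, -0.002, -1.0]]
force: [0.8, 0.2, -0.8]
opening: 0.417
grasp_force: 0.0
```

Request:
{"fn": "move_arm", "kwargs": {
  "increments": [
    {"xyz": [0, 0, -40], "roll": 0, "grip": 60},
    {"xyz": [0, 0, -40], "roll": 0, "grip": 60},
    {"xyz": [5, 33.2, 0], "roll": 0, "grip": 60},
    {"xyz": [5, 33.2, 0], "roll": 0, "grip": 60},
    {"xyz": [5, 33.2, 0], "roll": 0, "grip": 60}
  ]
}}

```text
time_s: 9.18
position: [0.5117, 0.0074, 0.2225]
tcp_rot: [[0.961, 0.277, 0.003], [0.277, -0.961, -0.001], [0.003, 0.001, -1.0]]
force: [1.0, 1.3, 0.1]
opening: 0.593
grasp_force: 0.0
```

Request:
{"fn": "move_arm", "kwargs": {
  "increments": [
    {"xyz": [5, 33.2, 0], "roll": 0, "grip": 60},
    {"xyz": [5, 33.2, 0], "roll": 0, "grip": 60},
    {"xyz": [0, 0, 0], "roll": 0, "grip": 60},
    {"xyz": [0, 0, 0], "roll": 0, "grip": 60}
  ]
}}

```text
time_s: 9.52
position: [0.5394, -0.0547, 0.2208]
tcp_rot: [[0.962, 0.272, -0.0], [0.272, -0.962, 0.0], [-0.0, -0.0, -1.0]]
force: [-0.5, 0.2, -0.1]
opening: 0.603
grasp_force: 0.0
```

```bash
python3 - <<'E'
from fit import *
P=shot(5)
for c in caps(P,B[1:]+[(.4557,.147),(.505,.145),(.469,.0995)]): print(c)
E
python3 plan.py .5398 -.0535 .067 16
```

```text
9.52 [ 0.5394 -0.0547  0.2208] psi 15.79 tilt [-0.  0.] F [-0.5  0.2 -0.1] op 0.603 gf 0.0
([0.5392, -0.0522], 0.0132, np.float64(0.089), 592)
([0.4539, 0.1477], 0.0139, np.float64(0.093), 358)
([0.5038, 0.1468], 0.0138, np.float64(0.092), 408)
([0.4696, 0.0997], 0.0135, np.float64(0.092), 347)
t 9.57 pos [ 0.5384 -0.0534  0.2206] psi 15.88 tilt [-0.001  0.001] F [-0.3 -0.3 -0.2] op 0.598 gf 0.0 j [-18.  24.  94.   0.  62.  57.]
tool shift mm [  1.5   0.7 153.6] roll -0.002
```

View pics/wrist_5.png

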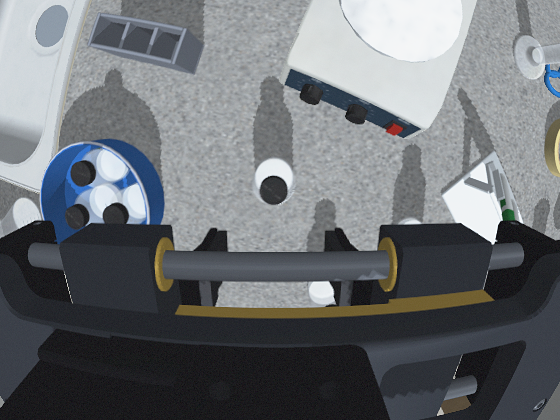

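Request:
{"fn": "move_arm", "kwargs": {
  "increments": [
    {"xyz": [1, 0, 38], "roll": 0, "grip": 60},
    {"xyz": [0, 0, 38], "roll": 0, "grip": 60},
    {"xyz": [0, 0, 38], "roll": 0, "grip": 60},
    {"xyz": [0, 0, 25], "roll": 0, "grip": 60},
    {"xyz": [0, 0, 14.5], "roll": 0, "grip": 60}
  ]
}}

```text
time_s: 9.98
position: [0.5366, -0.0504, 0.0645]
tcp_rot: [[0.961, 0.277, -0.007], [0.277, -0.961, 0.002], [-0.006, -0.004, -1.0]]
force: [-0.6, 0.0, -0.0]
opening: 0.602
grasp_force: 0.0
```

Request:
{"fn": "move_arm", "kwargs": {
  "increments": [
    {"xyz": [0, 0, 0], "roll": 0, "grip": 60},
    {"xyz": [0, 0, 0], "roll": 0, "grip": 0},
    {"xyz": [0, 0, 0], "roll": 0, "grip": 0},
    {"xyz": [0, 0, 0], "roll": 0, "grip": 0},
    {"xyz": [0, 0, 0], "roll": 0, "grip": 0}
  ]
}}

```text
time_s: 10.4
position: [0.5409, -0.0528, 0.0691]
tcp_rot: [[0.961, 0.276, 0.003], [0.276, -0.961, -0.001], [0.002, 0.002, -1.0]]
force: [1.0, -0.5, 0.5]
opening: 0.384
grasp_force: 0.0
```

Request:
{"fn": "move_arm", "kwargs": {
  "increments": [
    {"xyz": [0, 0, 0], "roll": 0, "grip": 0},
    {"xyz": [0, 0, 0], "roll": 0, "grip": 0},
    {"xyz": [0, 0, 0], "roll": 0, "grip": 0},
    {"xyz": [0, 0, 0], "roll": 0, "grip": 0}
  ]
}}

```text
time_s: 10.73
position: [0.5406, -0.0529, 0.0687]
tcp_rot: [[0.961, 0.275, 0.002], [0.275, -0.961, -0.0], [0.002, 0.001, -1.0]]
force: [-0.2, 1.8, 6.6]
opening: 0.289
grasp_force: 30.0
```

Request:
{"fn": "move_arm", "kwargs": {
  "increments": [
    {"xyz": [0, 0, -20], "roll": 0, "grip": 0},
    {"xyz": [0, 0, -35], "roll": 0, "grip": 0},
    {"xyz": [0, 0, -35], "roll": 0, "grip": 0},
    {"xyz": [0, 0, -30], "roll": 0, "grip": 0},
    {"xyz": [0, -20, 0], "roll": 0, "grip": 0}
  ]
}}

```text
time_s: 11.15
position: [0.5403, -0.0374, 0.1938]
tcp_rot: [[0.962, 0.273, 0.015], [0.273, -0.962, -0.006], [0.013, 0.01, -1.0]]
force: [2.2, 0.2, -0.8]
opening: 0.292
grasp_force: 30.0
```

Request:
{"fn": "move_arm", "kwargs": {
  "increments": [
    {"xyz": [0.5, -40, 0], "roll": 0, "grip": 0},
    {"xyz": [0.5, -40, 0], "roll": 0, "grip": 0},
    {"xyz": [0.5, -40, 0], "roll": 0, "grip": 0},
    {"xyz": [0.5, -40, 0], "roll": 0, "grip": 0},
    {"xyz": [0.5, -40, 0], "roll": 0, "grip": 0}
  ]
}}

```text
time_s: 11.57
position: [0.4806, 0.1607, 0.1875]
tcp_rot: [[0.962, 0.274, -0.001], [0.274, -0.962, -0.0], [-0.001, -0.0, -1.0]]
force: [0.0, 0.2, -1.7]
opening: 0.29
grasp_force: 30.0
```

Request:
{"fn": "move_arm", "kwargs": {
  "increments": [
    {"xyz": [0.5, -36, 0], "roll": 0, "grip": 0},
    {"xyz": [0, 0, 0], "roll": 0.125, "grip": 0},
    {"xyz": [0, 0, 0], "roll": 0.125, "grip": 0},
    {"xyz": [0, 0, 0], "roll": 0.125, "grip": 0},
    {"xyz": [0, 0, 0], "roll": 0.125, "grip": 0}
  ]
}}

```text
time_s: 11.98
position: [0.4718, 0.1944, 0.1874]
tcp_rot: [[0.975, -0.224, -0.001], [-0.224, -0.975, -0.0], [-0.001, 0.0, -1.0]]
force: [-1.2, 0.2, -0.7]
opening: 0.293
grasp_force: 30.0
```

Request:
{"fn": "move_arm", "kwargs": {
  "increments": [
    {"xyz": [0, 0, 0], "roll": 0.125, "grip": 0},
    {"xyz": [0, 0, 0], "roll": 0, "grip": 0},
    {"xyz": [0, 0, 0], "roll": 0, "grip": 0},
    {"xyz": [0, 0, 0], "roll": 0, "grip": 0}
  ]
}}

```text
time_s: 12.32
position: [0.4722, 0.1939, 0.1875]
tcp_rot: [[0.942, -0.337, -0.0], [-0.337, -0.942, -0.0], [-0.0, 0.0, -1.0]]
force: [0.5, 0.0, -1.6]
opening: 0.293
grasp_force: 30.0
```

```bash
python3 plan.py .472 .1944 .0715 -20
```

```text
t 12.32 pos [0.4722 0.1939 0.1875] psi -19.69 tilt [-0. -0.] F [ 0.5  0.  -1.6] op 0.293 gf 30.0 j [ 10.  24. 101.  -0.  55. 119.]
tool shift mm [ -0.3  -0.4 116. ] roll 0.005
```

Request:
{"fn": "move_arm", "kwargs": {
  "increments": [
    {"xyz": [0, 0, 35], "roll": 0, "grip": 0},
    {"xyz": [0, 0, 30], "roll": 0, "grip": 0},
    {"xyz": [0, 0, 20], "roll": 0, "grip": 0},
    {"xyz": [0, 0, 15], "roll": 0, "grip": 0},
    {"xyz": [0, 0, 8], "roll": 0, "grip": 0}
  ]
}}

```text
time_s: 12.73
position: [0.4713, 0.1937, 0.0776]
tcp_rot: [[0.941, -0.338, -0.003], [-0.338, -0.941, -0.001], [-0.003, 0.002, -1.0]]
force: [-1.0, 0.5, -1.1]
opening: 0.29
grasp_force: 30.0
```

Request:
{"fn": "move_arm", "kwargs": {
  "increments": [
    {"xyz": [0, 0, 4], "roll": 0, "grip": 0},
    {"xyz": [0, 0, 2], "roll": 0, "grip": 0},
    {"xyz": [0, 0, 1], "roll": 0, "grip": 0},
    {"xyz": [0, 0, 0], "roll": 0, "grip": 0},
    {"xyz": [0, 0, 0], "roll": 0, "grip": 42}
  ]
}}

```text
time_s: 13.15
position: [0.4731, 0.1943, 0.0734]
tcp_rot: [[0.941, -0.339, 0.002], [-0.339, -0.941, 0.0], [0.002, -0.001, -1.0]]
force: [0.5, 0.7, -0.2]
opening: 0.317
grasp_force: 0.0
```

Request:
{"fn": "move_arm", "kwargs": {
  "increments": [
    {"xyz": [0, 0, 0], "roll": 0, "grip": 42},
    {"xyz": [0, 0, 0], "roll": 0, "grip": 42},
    {"xyz": [0, 0, 0], "roll": 0, "grip": 42},
    {"xyz": [0, 0, 0], "roll": 0, "grip": 42},
    {"xyz": [0, 0, -10], "roll": 0, "grip": 42}
  ]
}}

```text
time_s: 13.57
position: [0.4712, 0.1939, 0.0817]
tcp_rot: [[0.941, -0.339, -0.003], [-0.339, -0.941, -0.001], [-0.003, 0.002, -1.0]]
force: [-0.3, -1.0, 1.0]
opening: 0.417
grasp_force: 0.0
```

Request:
{"fn": "move_arm", "kwargs": {
  "increments": [
    {"xyz": [0, 0, -25], "roll": 0, "grip": 42},
    {"xyz": [0, 0, -40], "roll": 0, "grip": 60},
    {"xyz": [0, 0, -40], "roll": 0, "grip": 60},
    {"xyz": [0, 0, -20], "roll": 0, "grip": 60},
    {"xyz": [7.4, 38.6, 0], "roll": 0, "grip": 60}
  ]
}}

```text
time_s: 13.98
position: [0.4716, 0.1597, 0.2138]
tcp_rot: [[0.943, -0.334, 0.016], [-0.334, -0.943, 0.004], [0.014, -0.009, -1.0]]
force: [1.6, -0.2, -0.2]
opening: 0.579
grasp_force: 0.0
```

Request:
{"fn": "move_arm", "kwargs": {
  "increments": [
    {"xyz": [7.4, 38.6, 0], "roll": 0, "grip": 60},
    {"xyz": [7.4, 38.6, 0], "roll": 0, "grip": 60},
    {"xyz": [7.4, 38.6, 0], "roll": 0, "grip": 60},
    {"xyz": [7.4, 38.6, 0], "roll": 0, "grip": 60},
    {"xyz": [7.4, 38.6, 0], "roll": 0, "grip": 60}
  ]
}}

```text
time_s: 14.4
position: [0.4349, -0.0404, 0.2084]
tcp_rot: [[0.941, -0.339, 0.001], [-0.339, -0.941, -0.0], [0.001, -0.0, -1.0]]
force: [0.4, -0.1, 0.4]
opening: 0.602
grasp_force: 0.0
```

Request:
{"fn": "move_arm", "kwargs": {
  "increments": [
    {"xyz": [7.4, 38.6, 0], "roll": 0, "grip": 60},
    {"xyz": [7.4, 38.6, 0], "roll": 0, "grip": 60},
    {"xyz": [7.4, 38.6, 0], "roll": 0, "grip": 60},
    {"xyz": [0, 0, 0], "roll": 0, "grip": 60},
    {"xyz": [0, 0, 0], "roll": 0, "grip": 60}
  ]
}}

```text
time_s: 14.82
position: [0.417, -0.1574, 0.2082]
tcp_rot: [[0.939, -0.344, 0.001], [-0.344, -0.939, -0.0], [0.001, 0.0, -1.0]]
force: [-0.1, 0.1, -0.4]
opening: 0.599
grasp_force: 0.0
```

Request:
{"fn": "move_arm", "kwargs": {
  "increments": [
    {"xyz": [0, 0, 0], "roll": 0, "grip": 60}
  ]
}}

```text
time_s: 14.9
position: [0.4167, -0.1549, 0.2078]
tcp_rot: [[0.94, -0.34, -0.0], [-0.34, -0.94, 0.001], [-0.001, -0.001, -1.0]]
force: [-0.2, 0.9, -0.4]
opening: 0.603
grasp_force: 0.0
```

```bash
python3 - <<'E'
from fit import *
P=shot(6)
for c in caps(P,B[2:]+[(.4557,.147),(.505,.145),(.469,.0995),(.472,.194)]): print(c)
E
python3 plan.py .4175 -.1555 .067 -20
```

```text
14.9 [ 0.4167 -0.1549  0.2078] psi -19.9 tilt [-0.     0.001] F [-0.2  0.9 -0.4] op 0.603 gf 0.0
([0.5168, -0.2412], 0.0137, np.float64(0.088), 676)
([0.4185, -0.1556], 0.0131, np.float64(0.088), 639)
([0.504, 0.1456], 0.0135, np.float64(0.092), 243)
([0.4796, 0.094], 0.0068, np.float64(0.092), 27)
t 14.95 pos [ 0.4167 -0.1542  0.2077] psi -19.8 tilt [-0.     0.001] F [ 0.  -0.5 -0.2] op 0.598 gf 0.0 j [-35.  18. 108.   0.  54.  75.]
tool shift mm [  1.3   1.1 140.7] roll 0.003
```

View pics/wrist_6.png

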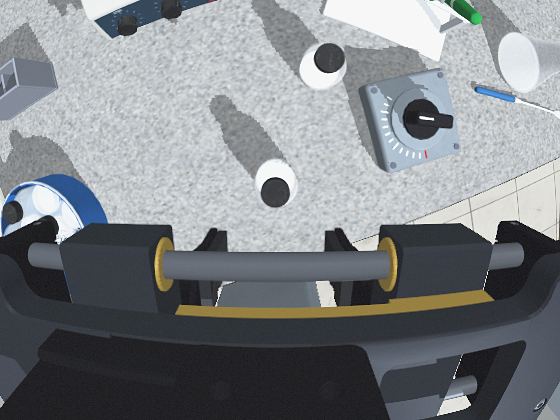

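Request:
{"fn": "move_arm", "kwargs": {
  "increments": [
    {"xyz": [1, 1, 35], "roll": 0, "grip": 60},
    {"xyz": [0, 0, 35], "roll": 0, "grip": 60},
    {"xyz": [0, 0, 35], "roll": 0, "grip": 60},
    {"xyz": [0, 0, 22], "roll": 0, "grip": 60},
    {"xyz": [0, 0, 13.5], "roll": 0, "grip": 60}
  ]
}}

```text
time_s: 15.37
position: [0.4166, -0.1536, 0.0649]
tcp_rot: [[0.942, -0.336, -0.004], [-0.336, -0.942, 0.003], [-0.005, -0.001, -1.0]]
force: [-0.5, 0.2, -0.5]
opening: 0.603
grasp_force: 0.0
```

Request:
{"fn": "move_arm", "kwargs": {
  "increments": [
    {"xyz": [0, 0, 0], "roll": 0, "grip": 60},
    {"xyz": [0, 0, 0], "roll": 0, "grip": 0},
    {"xyz": [0, 0, 0], "roll": 0, "grip": 0},
    {"xyz": [0, 0, 0], "roll": 0, "grip": 0},
    {"xyz": [0, 0, 0], "roll": 0, "grip": 0}
  ]
}}

```text
time_s: 15.78
position: [0.4186, -0.1567, 0.0682]
tcp_rot: [[0.941, -0.339, 0.002], [-0.339, -0.941, -0.002], [0.003, 0.001, -1.0]]
force: [0.5, 0.2, 0.9]
opening: 0.379
grasp_force: 0.0
```

Request:
{"fn": "move_arm", "kwargs": {
  "increments": [
    {"xyz": [0, 0, 0], "roll": 0, "grip": 0},
    {"xyz": [0, 0, 0], "roll": 0, "grip": 0},
    {"xyz": [0, 0, 0], "roll": 0, "grip": 0},
    {"xyz": [0, 0, 0], "roll": 0, "grip": 0}
  ]
}}

```text
time_s: 16.12
position: [0.4183, -0.1568, 0.0679]
tcp_rot: [[0.94, -0.34, 0.002], [-0.34, -0.94, -0.001], [0.002, 0.0, -1.0]]
force: [0.8, 2.0, 7.6]
opening: 0.286
grasp_force: 30.0
```

Request:
{"fn": "move_arm", "kwargs": {
  "increments": [
    {"xyz": [0, 0, -20], "roll": 0, "grip": 0},
    {"xyz": [0, 0, -35], "roll": 0, "grip": 0},
    {"xyz": [0, 0, -35], "roll": 0, "grip": 0},
    {"xyz": [0, 0, -30], "roll": 0, "grip": 0},
    {"xyz": [0, 0, 0], "roll": 0, "grip": 0}
  ]
}}

```text
time_s: 16.53
position: [0.4206, -0.1586, 0.192]
tcp_rot: [[0.941, -0.339, 0.009], [-0.339, -0.941, -0.007], [0.011, 0.003, -1.0]]
force: [2.1, -0.9, -1.8]
opening: 0.291
grasp_force: 30.0
```

Request:
{"fn": "move_arm", "kwargs": {
  "increments": [
    {"xyz": [-14, -36.7, 0], "roll": 0, "grip": 0},
    {"xyz": [-14, -36.7, 0], "roll": 0, "grip": 0},
    {"xyz": [-14, -36.7, 0], "roll": 0, "grip": 0},
    {"xyz": [-14, -36.7, 0], "roll": 0, "grip": 0},
    {"xyz": [-14, -36.7, 0], "roll": 0, "grip": 0}
  ]
}}

```text
time_s: 16.95
position: [0.4129, 0.0413, 0.1863]
tcp_rot: [[0.94, -0.341, -0.002], [-0.341, -0.94, 0.0], [-0.002, 0.0, -1.0]]
force: [0.9, -0.1, -1.6]
opening: 0.29
grasp_force: 30.0
```

Request:
{"fn": "move_arm", "kwargs": {
  "increments": [
    {"xyz": [-14, -36.7, 0], "roll": 0, "grip": 0},
    {"xyz": [-14, -36.7, 0], "roll": 0, "grip": 0},
    {"xyz": [0, 0, 0], "roll": 0.12, "grip": 0},
    {"xyz": [0, 0, 0], "roll": 0.12, "grip": 0},
    {"xyz": [0, 0, 0], "roll": 0.12, "grip": 0}
  ]
}}

```text
time_s: 17.37
position: [0.4115, 0.1194, 0.1861]
tcp_rot: [[0.759, -0.651, -0.002], [-0.651, -0.759, -0.0], [-0.001, 0.001, -1.0]]
force: [0.4, -0.3, -1.8]
opening: 0.286
grasp_force: 30.0
```

Request:
{"fn": "move_arm", "kwargs": {
  "increments": [
    {"xyz": [0, 0, 0], "roll": 0.12, "grip": 0},
    {"xyz": [0, 0, 0], "roll": 0.04, "grip": 0},
    {"xyz": [0, 0, 0], "roll": 0, "grip": 0},
    {"xyz": [0, 0, 0], "roll": 0, "grip": 0},
    {"xyz": [0, 0, 0], "roll": 0, "grip": 0}
  ]
}}

```text
time_s: 17.78
position: [0.4123, 0.1182, 0.1866]
tcp_rot: [[0.648, -0.761, -0.001], [-0.761, -0.648, -0.0], [-0.001, 0.001, -1.0]]
force: [0.3, -0.3, -1.3]
opening: 0.29
grasp_force: 30.0
```

```bash
python3 - <<'E'
from fit import *
P=shot(7); print(tin(P))
for c in caps(P,[(.4557,.147),(.505,.145),(.469,.0995),(.472,.194)]): print(c)
E
python3 plan.py .4135 .1192 .0715 -50
```

```text
17.78 [0.4123 0.1182 0.1866] psi -49.58 tilt [-0.001 -0.   ] F [ 0.3 -0.3 -1.3] op 0.29 gf 30.0
[0.4546 0.1479]
([0.4553, 0.1469], 0.0134, np.float64(0.093), 754)
([0.5049, 0.1454], 0.0137, np.float64(0.092), 752)
([0.4699, 0.0986], 0.0136, np.float64(0.092), 866)
([0.4739, 0.1917], 0.0132, np.float64(0.093), 368)
t 17.83 pos [0.4124 0.1182 0.1867] psi -49.6 tilt [-0.001 -0.   ] F [ 0.7 -0.3 -1.8] op 0.291 gf 30.0 j [  1.  19. 111.  -0.  50. 141.]
tool shift mm [ -0.   -1.5 115.2] roll 0.007
```

Request:
{"fn": "move_arm", "kwargs": {
  "increments": [
    {"xyz": [0, -1.5, 35], "roll": 0, "grip": 0},
    {"xyz": [0, 0, 30], "roll": 0, "grip": 0},
    {"xyz": [0, 0, 20], "roll": 0, "grip": 0},
    {"xyz": [0, 0, 15], "roll": 0, "grip": 0},
    {"xyz": [0, 0, 8], "roll": 0, "grip": 0}
  ]
}}

```text
time_s: 18.25
position: [0.413, 0.1191, 0.0773]
tcp_rot: [[0.648, -0.762, -0.003], [-0.762, -0.648, -0.0], [-0.002, 0.002, -1.0]]
force: [0.0, -1.4, -1.8]
opening: 0.291
grasp_force: 30.0
```

Request:
{"fn": "move_arm", "kwargs": {
  "increments": [
    {"xyz": [0, 0, 4], "roll": 0, "grip": 0},
    {"xyz": [0, 0, 2], "roll": 0, "grip": 0},
    {"xyz": [0, 0, 1], "roll": 0, "grip": 0},
    {"xyz": [0, 0, 0], "roll": 0, "grip": 0},
    {"xyz": [0, 0, 0], "roll": 0, "grip": 42}
  ]
}}

```text
time_s: 18.67
position: [0.4146, 0.1193, 0.0728]
tcp_rot: [[0.648, -0.762, 0.002], [-0.762, -0.648, 0.0], [0.001, -0.002, -1.0]]
force: [0.8, 0.4, -2.0]
opening: 0.315
grasp_force: 0.2
```

Request:
{"fn": "move_arm", "kwargs": {
  "increments": [
    {"xyz": [0, 0, 0], "roll": 0, "grip": 42},
    {"xyz": [0, 0, 0], "roll": 0, "grip": 42},
    {"xyz": [0, 0, 0], "roll": 0, "grip": 42},
    {"xyz": [0, 0, 0], "roll": 0, "grip": 42},
    {"xyz": [0, 0, -10], "roll": 0, "grip": 42}
  ]
}}

```text
time_s: 19.08
position: [0.413, 0.1192, 0.0813]
tcp_rot: [[0.648, -0.762, -0.003], [-0.762, -0.648, -0.0], [-0.002, 0.002, -1.0]]
force: [-0.5, -0.1, -0.2]
opening: 0.419
grasp_force: 0.0
```

Request:
{"fn": "move_arm", "kwargs": {
  "increments": [
    {"xyz": [0, 0, -25], "roll": 0, "grip": 42},
    {"xyz": [0, 0, -40], "roll": 0, "grip": 60},
    {"xyz": [0, 0, -40], "roll": 0, "grip": 60},
    {"xyz": [0, 0, -20], "roll": 0, "grip": 60},
    {"xyz": [0, 0, 0], "roll": 0, "grip": 60}
  ]
}}

```text
time_s: 19.5
position: [0.4171, 0.1195, 0.2115]
tcp_rot: [[0.648, -0.762, 0.011], [-0.762, -0.648, 0.0], [0.007, -0.009, -1.0]]
force: [0.2, -0.3, -0.7]
opening: 0.577
grasp_force: 0.0
```

Request:
{"fn": "move_arm", "kwargs": {
  "increments": [
    {"xyz": [34.2, 15.5, 0], "roll": 0, "grip": 60},
    {"xyz": [34.2, 15.5, 0], "roll": 0, "grip": 60},
    {"xyz": [34.2, 15.5, 0], "roll": 0, "grip": 60},
    {"xyz": [34.2, 15.5, 0], "roll": 0, "grip": 60},
    {"xyz": [34.2, 15.5, 0], "roll": 0, "grip": 60}
  ]
}}

```text
time_s: 19.92
position: [0.465, -0.0625, 0.2061]
tcp_rot: [[0.648, -0.762, -0.002], [-0.762, -0.648, 0.001], [-0.002, 0.001, -1.0]]
force: [0.5, 0.4, -0.8]
opening: 0.6
grasp_force: 0.0
```

Request:
{"fn": "move_arm", "kwargs": {
  "increments": [
    {"xyz": [34.2, 15.5, 0], "roll": 0, "grip": 60},
    {"xyz": [34.2, 15.5, 0], "roll": 0, "grip": 60},
    {"xyz": [34.2, 15.5, 0], "roll": 0, "grip": 60},
    {"xyz": [34.2, 15.5, 0], "roll": 0, "grip": 60},
    {"xyz": [34.2, 15.5, 0], "roll": 0, "grip": 60}
  ]
}}

```text
time_s: 20.33
position: [0.5167, -0.2431, 0.2056]
tcp_rot: [[0.647, -0.762, -0.002], [-0.762, -0.647, 0.002], [-0.003, 0.0, -1.0]]
force: [0.4, -0.8, -0.5]
opening: 0.598
grasp_force: 0.0
```

Request:
{"fn": "move_arm", "kwargs": {
  "increments": [
    {"xyz": [0, 0, 0], "roll": 0, "grip": 60},
    {"xyz": [0, 0, 0], "roll": 0, "grip": 60},
    {"xyz": [0, 0, 0], "roll": 0, "grip": 60}
  ]
}}

```text
time_s: 20.58
position: [0.5161, -0.2408, 0.2056]
tcp_rot: [[0.647, -0.762, -0.003], [-0.762, -0.647, 0.003], [-0.004, 0.001, -1.0]]
force: [-0.3, -0.1, 0.4]
opening: 0.598
grasp_force: 0.0
```

```bash
python3 - <<'E'
from fit import *
P=shot(8)
for c in caps(P,B[2:3]+[(.415,.119)]): print(c)
E
python3 plan.py .5168 -.2417 .067 -50
python3 - <<'E'
import numpy as np
for n in ['wrist_1','wrist_3','wrist_5']:
    W=np.load(n+'.npy');P=W[np.isfinite(W[...,0])]
    d=P[:,:2]-[.5168,-.2417]; y=np.array([.766,.643]); a=d@y; b=d@[y[1],-y[0]]
    Q=P[(abs(a)<.12)&(abs(b)<.09)&(P[:,2]>.09)&(P[:,2]<.19)]
    print(n,len(Q),Q[:: max(1,len(Q)//6)].round(3).tolist())
E
```

```text
20.58 [ 0.5161 -0.2408  0.2056] psi -49.67 tilt [-0.003  0.003] F [-0.3 -0.1  0.4] op 0.598 gf 0.0
([0.5169, -0.2418], 0.0131, np.float64(0.088), 645)
t 20.63 pos [ 0.5161 -0.2402  0.2059] psi -49.61 tilt [-0.003  0.002] F [-0.   0.4 -0.3] op 0.603 gf 0.0 j [-36.  27.  91.   0.  62. 103.]
tool shift mm [  2.1   0.4 138.9] roll 0.007
wrist_1 244 [[0.581, -0.302, 0.117], [0.574, -0.298, 0.13], [0.572, -0.308, 0.129], [0.568, -0.298, 0.13], [0.565, -0.299, 0.127], [0.543, -0.337, 0.13], [0.538, -0.341, 0.128]]
wrist_3 175 [[0.583, -0.303, 0.107], [0.578, -0.3, 0.116], [0.575, -0.308, 0.102], [0.571, -0.298, 0.129], [0.567, -0.3, 0.129], [0.543, -0.332, 0.124], [0.536, -0.338, 0.125]]
wrist_5 16 [[0.583, -0.303, 0.098], [0.585, -0.302, 0.106], [0.582, -0.301, 0.102], [0.583, -0.302, 0.104], [0.584, -0.302, 0.107], [0.581, -0.302, 0.102], [0.582, -0.302, 0.105], [0.583, -0.302, 0.109]]
```

Request:
{"fn": "move_arm", "kwargs": {
  "increments": [
    {"xyz": [1.5, 0, 35], "roll": 0, "grip": 60},
    {"xyz": [0, 0, 35], "roll": 0, "grip": 60},
    {"xyz": [0, 0, 35], "roll": 0, "grip": 60},
    {"xyz": [0, 0, 21], "roll": 0, "grip": 60},
    {"xyz": [0, 0, 12.5], "roll": 0, "grip": 60}
  ]
}}

```text
time_s: 21.05
position: [0.5159, -0.2395, 0.0656]
tcp_rot: [[0.649, -0.761, -0.005], [-0.761, -0.649, 0.004], [-0.007, 0.001, -1.0]]
force: [0.3, -0.5, 0.4]
opening: 0.599
grasp_force: 0.0
```

Request:
{"fn": "move_arm", "kwargs": {
  "increments": [
    {"xyz": [0, 0, 0], "roll": 0, "grip": 60},
    {"xyz": [0, 0, 0], "roll": 0, "grip": 0},
    {"xyz": [0, 0, 0], "roll": 0, "grip": 0},
    {"xyz": [0, 0, 0], "roll": 0, "grip": 0},
    {"xyz": [0, 0, 0], "roll": 0, "grip": 0}
  ]
}}

```text
time_s: 21.47
position: [0.5191, -0.2431, 0.07]
tcp_rot: [[0.648, -0.762, 0.002], [-0.762, -0.648, -0.002], [0.003, -0.001, -1.0]]
force: [0.6, 0.1, -0.2]
opening: 0.381
grasp_force: 0.0
```

Request:
{"fn": "move_arm", "kwargs": {
  "increments": [
    {"xyz": [0, 0, 0], "roll": 0, "grip": 0},
    {"xyz": [0, 0, 0], "roll": 0, "grip": 0},
    {"xyz": [0, 0, 0], "roll": 0, "grip": 0},
    {"xyz": [0, 0, 0], "roll": 0, "grip": 0}
  ]
}}

```text
time_s: 21.8
position: [0.5187, -0.2433, 0.0696]
tcp_rot: [[0.648, -0.762, 0.001], [-0.762, -0.648, -0.001], [0.002, -0.0, -1.0]]
force: [-0.8, -0.6, 6.1]
opening: 0.294
grasp_force: 30.0
```

Request:
{"fn": "move_arm", "kwargs": {
  "increments": [
    {"xyz": [0, 0, -20], "roll": 0, "grip": 0},
    {"xyz": [0, 0, -35], "roll": 0, "grip": 0},
    {"xyz": [0, 0, -35], "roll": 0, "grip": 0},
    {"xyz": [0, 0, -30], "roll": 0, "grip": 0},
    {"xyz": [-35, -17.7, 0], "roll": 0, "grip": 0}
  ]
}}

```text
time_s: 22.22
position: [0.5165, -0.2138, 0.1951]
tcp_rot: [[0.644, -0.765, 0.018], [-0.765, -0.644, -0.015], [0.023, -0.004, -1.0]]
force: [3.1, -1.1, -1.6]
opening: 0.289
grasp_force: 30.0
```

Request:
{"fn": "move_arm", "kwargs": {
  "increments": [
    {"xyz": [-35, -17.7, 0], "roll": 0, "grip": 0},
    {"xyz": [-35, -17.7, 0], "roll": 0, "grip": 0},
    {"xyz": [-35, -17.7, 0], "roll": 0, "grip": 0},
    {"xyz": [-35, -17.7, 0], "roll": 0, "grip": 0},
    {"xyz": [-35, -17.7, 0], "roll": 0, "grip": 0}
  ]
}}

```text
time_s: 22.63
position: [0.4618, -0.0123, 0.1882]
tcp_rot: [[0.647, -0.763, -0.001], [-0.763, -0.647, 0.001], [-0.001, 0.0, -1.0]]
force: [1.6, 0.5, -2.5]
opening: 0.286
grasp_force: 30.0
```

Request:
{"fn": "move_arm", "kwargs": {
  "increments": [
    {"xyz": [-35, -17.7, 0], "roll": 0, "grip": 0},
    {"xyz": [-35, -17.7, 0], "roll": 0, "grip": 0},
    {"xyz": [-35, -17.7, 0], "roll": 0, "grip": 0},
    {"xyz": [-35, -17.7, 0], "roll": 0, "grip": 0},
    {"xyz": [-35, -17.7, 0], "roll": 0, "grip": 0}
  ]
}}

```text
time_s: 23.05
position: [0.4159, 0.1782, 0.1883]
tcp_rot: [[0.647, -0.762, -0.001], [-0.762, -0.647, 0.0], [-0.001, 0.001, -1.0]]
force: [0.7, -0.3, -2.0]
opening: 0.289
grasp_force: 30.0
```

Request:
{"fn": "move_arm", "kwargs": {
  "increments": [
    {"xyz": [0, 0, 0], "roll": -0.12, "grip": 0},
    {"xyz": [0, 0, 0], "roll": -0.12, "grip": 0},
    {"xyz": [0, 0, 0], "roll": -0.12, "grip": 0},
    {"xyz": [0, 0, 0], "roll": -0.12, "grip": 0},
    {"xyz": [0, 0, 0], "roll": -0.12, "grip": 0}
  ]
}}

```text
time_s: 23.47
position: [0.4165, 0.1769, 0.1881]
tcp_rot: [[0.966, -0.257, -0.001], [-0.257, -0.966, -0.0], [-0.001, 0.0, -1.0]]
force: [-0.3, -0.3, -3.5]
opening: 0.29
grasp_force: 30.0
```

Request:
{"fn": "move_arm", "kwargs": {
  "increments": [
    {"xyz": [0, 0, 0], "roll": -0.12, "grip": 0},
    {"xyz": [0, 0, 0], "roll": -0.12, "grip": 0},
    {"xyz": [0, 0, 0], "roll": -0.12, "grip": 0},
    {"xyz": [0, 0, 0], "roll": -0.12, "grip": 0},
    {"xyz": [0, 0, 0], "roll": -0.12, "grip": 0}
  ]
}}

```text
time_s: 23.88
position: [0.4166, 0.1766, 0.1881]
tcp_rot: [[0.943, 0.333, -0.001], [0.333, -0.943, -0.0], [-0.001, -0.0, -1.0]]
force: [-0.5, -0.1, -3.2]
opening: 0.29
grasp_force: 30.0
```

Request:
{"fn": "move_arm", "kwargs": {
  "increments": [
    {"xyz": [0, 0, 0], "roll": -0.12, "grip": 0},
    {"xyz": [0, 0, 0], "roll": -0.12, "grip": 0},
    {"xyz": [0, 0, 0], "roll": -0.12, "grip": 0},
    {"xyz": [0, 0, 0], "roll": -0.12, "grip": 0},
    {"xyz": [0, 0, 0], "roll": -0.09, "grip": 0}
  ]
}}

```text
time_s: 24.3
position: [0.4166, 0.1766, 0.1881]
tcp_rot: [[0.615, 0.789, -0.001], [0.789, -0.615, -0.0], [-0.001, -0.001, -1.0]]
force: [0.1, -0.5, -2.1]
opening: 0.294
grasp_force: 30.0
```

Request:
{"fn": "move_arm", "kwargs": {
  "increments": [
    {"xyz": [0, 0, 0], "roll": 0, "grip": 0},
    {"xyz": [0, 0, 0], "roll": 0, "grip": 0},
    {"xyz": [0, 0, 0], "roll": 0, "grip": 0}
  ]
}}

```text
time_s: 24.55
position: [0.417, 0.1766, 0.1884]
tcp_rot: [[0.62, 0.784, -0.001], [0.784, -0.62, -0.0], [-0.0, -0.0, -1.0]]
force: [0.5, -0.4, -3.1]
opening: 0.29
grasp_force: 30.0
```

```bash
python3 - <<'E'
from fit import *
P=shot(9); print(tin(P))
for c in caps(P,[(.4557,.147),(.505,.145),(.469,.0995),(.474,.192),(.414,.119)]): print(c)
E
python3 plan.py .4155 .178 .0715 52
```

```text
24.55 [0.417  0.1766 0.1884] psi 51.67 tilt [-0.001 -0.   ] F [ 0.5 -0.4 -3.1] op 0.29 gf 30.0
[0.4544 0.148 ]
([0.4555, 0.147], 0.0133, np.float64(0.093), 745)
([0.505, 0.1458], 0.0136, np.float64(0.092), 740)
([0.4748, 0.104], 0.0109, np.float64(0.092), 129)
([0.4727, 0.1936], 0.0136, np.float64(0.093), 858)
([0.4263, 0.1196], 0.0065, np.float64(0.092), 39)
t 24.6 pos [0.417  0.1766 0.1884] psi 51.69 tilt [-0.  0.] F [-0.   0.2 -3.2] op 0.288 gf 30.0 j [  9.  20. 108.   0.  52.  47.]
tool shift mm [  0.2  -2.  116.9] roll -0.005
```

Request:
{"fn": "move_arm", "kwargs": {
  "increments": [
    {"xyz": [0, -1.8, 35], "roll": 0, "grip": 0},
    {"xyz": [0, 0, 30], "roll": 0, "grip": 0},
    {"xyz": [0, 0, 20], "roll": 0, "grip": 0},
    {"xyz": [0, 0, 15], "roll": 0, "grip": 0},
    {"xyz": [0, 0, 8], "roll": 0, "grip": 0}
  ]
}}

```text
time_s: 25.02
position: [0.4149, 0.1776, 0.0788]
tcp_rot: [[0.62, 0.785, -0.003], [0.785, -0.62, -0.0], [-0.002, -0.002, -1.0]]
force: [-0.5, 0.7, -2.7]
opening: 0.288
grasp_force: 30.0
```

Request:
{"fn": "move_arm", "kwargs": {
  "increments": [
    {"xyz": [0, 0, 4], "roll": 0, "grip": 0},
    {"xyz": [0, 0, 2], "roll": 0, "grip": 0},
    {"xyz": [0, 0, 1], "roll": 0, "grip": 0},
    {"xyz": [0, 0, 0], "roll": 0, "grip": 0},
    {"xyz": [0, 0, 0], "roll": 0, "grip": 42}
  ]
}}

```text
time_s: 25.43
position: [0.4166, 0.1779, 0.0744]
tcp_rot: [[0.619, 0.786, 0.002], [0.786, -0.619, 0.0], [0.002, 0.002, -1.0]]
force: [0.1, 0.1, -0.7]
opening: 0.317
grasp_force: 0.0
```

Request:
{"fn": "move_arm", "kwargs": {
  "increments": [
    {"xyz": [0, 0, 0], "roll": 0, "grip": 42},
    {"xyz": [0, 0, 0], "roll": 0, "grip": 42},
    {"xyz": [0, 0, 0], "roll": 0, "grip": 42},
    {"xyz": [0, 0, 0], "roll": 0, "grip": 42},
    {"xyz": [0, 0, -10], "roll": 0, "grip": 42}
  ]
}}

```text
time_s: 25.85
position: [0.4149, 0.1776, 0.0827]
tcp_rot: [[0.619, 0.786, -0.003], [0.786, -0.619, -0.0], [-0.002, -0.002, -1.0]]
force: [-0.8, -0.2, 0.4]
opening: 0.42
grasp_force: 0.0
```

Request:
{"fn": "move_arm", "kwargs": {
  "increments": [
    {"xyz": [0, 0, -25], "roll": 0, "grip": 42},
    {"xyz": [0, 0, -40], "roll": 0, "grip": 41},
    {"xyz": [0, 0, -40], "roll": 0, "grip": 41},
    {"xyz": [0, 0, -15], "roll": 0, "grip": 41},
    {"xyz": [-25.4, 28.2, -8], "roll": 0, "grip": 41}
  ]
}}

```text
time_s: 26.27
position: [0.4232, 0.1444, 0.2149]
tcp_rot: [[0.613, 0.79, 0.007], [0.79, -0.613, 0.003], [0.007, 0.004, -1.0]]
force: [1.5, -0.1, -0.8]
opening: 0.407
grasp_force: 0.0
```

Request:
{"fn": "move_arm", "kwargs": {
  "increments": [
    {"xyz": [-25.4, 28.2, -8], "roll": 0, "grip": 41},
    {"xyz": [-25.4, 28.2, -8], "roll": 0, "grip": 41},
    {"xyz": [-25.4, 28.2, -8], "roll": 0, "grip": 41},
    {"xyz": [-25.4, 28.2, -8], "roll": 0, "grip": 41},
    {"xyz": [-25.4, 28.2, -8], "roll": 0, "grip": 41}
  ]
}}

```text
time_s: 26.68
position: [0.4542, -0.0483, 0.2521]
tcp_rot: [[0.619, 0.786, 0.0], [0.786, -0.619, 0.0], [0.0, 0.0, -1.0]]
force: [2.0, 0.2, -0.3]
opening: 0.411
grasp_force: 0.0
```

Request:
{"fn": "move_arm", "kwargs": {
  "increments": [
    {"xyz": [-25.4, 28.2, -8], "roll": 0, "grip": 41},
    {"xyz": [-25.4, 28.2, -8], "roll": 0, "grip": 41},
    {"xyz": [-25.4, 28.2, -8], "roll": 0, "grip": 41},
    {"xyz": [-25.4, 28.2, -8], "roll": 0, "grip": 41},
    {"xyz": [-25.4, 28.2, -8], "roll": 0, "grip": 41}
  ]
}}

```text
time_s: 27.1
position: [0.4863, -0.2354, 0.2919]
tcp_rot: [[0.619, 0.785, -0.0], [0.785, -0.619, 0.0], [0.0, -0.0, -1.0]]
force: [1.3, -0.2, -0.9]
opening: 0.412
grasp_force: 0.0
```

Request:
{"fn": "move_arm", "kwargs": {
  "increments": [
    {"xyz": [-25.4, 28.2, -8], "roll": 0, "grip": 41},
    {"xyz": [-25.4, 28.2, -8], "roll": 0, "grip": 41},
    {"xyz": [0, 0, 0], "roll": 0.119, "grip": 41},
    {"xyz": [0, 0, 0], "roll": 0.119, "grip": 41},
    {"xyz": [0, 0, 0], "roll": 0.119, "grip": 41}
  ]
}}

```text
time_s: 27.52
position: [0.4992, -0.3093, 0.3071]
tcp_rot: [[0.858, 0.513, -0.001], [0.513, -0.858, 0.001], [-0.0, -0.001, -1.0]]
force: [-1.1, -0.2, -0.5]
opening: 0.412
grasp_force: 0.0
```

Request:
{"fn": "move_arm", "kwargs": {
  "increments": [
    {"xyz": [0, 0, 0], "roll": 0.119, "grip": 41},
    {"xyz": [0, 0, 0], "roll": 0.119, "grip": 41},
    {"xyz": [0, 0, 0], "roll": 0.119, "grip": 41},
    {"xyz": [0, 0, 0], "roll": 0.119, "grip": 41},
    {"xyz": [0, 0, 0], "roll": 0.119, "grip": 41}
  ]
}}

```text
time_s: 27.93
position: [0.4993, -0.3082, 0.3072]
tcp_rot: [[0.999, -0.054, -0.001], [-0.054, -0.999, 0.001], [-0.001, -0.001, -1.0]]
force: [0.2, -0.2, -0.0]
opening: 0.407
grasp_force: 0.0
```

Request:
{"fn": "move_arm", "kwargs": {
  "increments": [
    {"xyz": [0, 0, 0], "roll": 0.119, "grip": 41},
    {"xyz": [0, 0, 0], "roll": 0.119, "grip": 41},
    {"xyz": [0, 0, 0], "roll": 0.119, "grip": 41},
    {"xyz": [0, 0, 0], "roll": 0.119, "grip": 41},
    {"xyz": [0, 0, 0], "roll": 0.119, "grip": 41}
  ]
}}

```text
time_s: 28.35
position: [0.4993, -0.3082, 0.3073]
tcp_rot: [[0.797, -0.605, -0.001], [-0.605, -0.797, 0.001], [-0.001, -0.0, -1.0]]
force: [-0.3, -0.0, -0.7]
opening: 0.41
grasp_force: 0.0
```

Request:
{"fn": "move_arm", "kwargs": {
  "increments": [
    {"xyz": [0, 0, 0], "roll": 0, "grip": 41},
    {"xyz": [0, 0, 0], "roll": 0, "grip": 41},
    {"xyz": [0, 0, 0], "roll": 0, "grip": 41}
  ]
}}

```text
time_s: 28.6
position: [0.4995, -0.3083, 0.3074]
tcp_rot: [[0.802, -0.598, -0.0], [-0.598, -0.802, 0.0], [-0.0, -0.0, -1.0]]
force: [0.1, -0.4, 0.2]
opening: 0.414
grasp_force: 0.0
```

```bash
cat > mk.py <<'E'
from fit import *
def markers(n):
    P=shot(n); W=np.load(f'wrist_{n}.npy')
    for x in bot.trace('marker_a','wrist'):
        m=cv2.erode(x['mask'].astype(np.uint8),np.ones((3,3)))>0
        m&=np.isfinite(W[...,0]); Q=W[m]
        if len(Q)<100: continue
        l=cv2.fitLine(Q.astype(np.float32),cv2.DIST_HUBER,0,.01,.01).ravel(); d=l[:3]*np.sign(l[2]); c=l[3:]
        t=(Q-c)@d
        print(round(x['conf'],2),len(Q),'dir',d.round(3),'top',(c+d*np.percentile(t,99)).round(4),'low',(c+d*np.percentile(t,1)).round(4),'axis at surf z .11:',(c+d*(.11-c[2])/d[2]).round(4))
E
python3 - <<'E'
from mk import *
markers(10)
import numpy as np
for n in ['wrist_5','wrist_3']:
    P=np.load(n+'.npy');P=P[np.isfinite(P[...,0])]
    for r in [.13,.2]:
        Q=P[(abs(P[:,0]-.63)<r)&(abs(P[:,1]-.12)<r)&(P[:,2]>.095)&(P[:,2]<.26)]
        print(n,r,len(Q),Q[::max(1,len(Q)//8)].round(2).tolist())
im,d=bot.capture('side'); cv2.imwrite('pics/side1.png',cv2.resize(im[220:360,180:400,::-1],None,fx=3,fy=3))
W=cloud('side',d);P=W[np.isfinite(W[...,0])]
for c in caps(P,[(.4557,.147),(.505,.145),(.469,.0995),(.473,.193),(.414,.119),(.415,.178)]): print(c)
E
```

```text
28.6 [ 0.4995 -0.3083  0.3074] psi -36.71 tilt [-0.  0.] F [ 0.1 -0.4  0.2] op 0.414 gf 0.0
0.69 624 dir [-0.471  0.361  0.805] top [ 0.5705 -0.3035  0.1328] low [ 0.6292 -0.3484  0.0326] axis at surf z .11: [ 0.5839 -0.3137  0.11  ]
0.62 651 dir [-0.467  0.348  0.813] top [ 0.5441 -0.3391  0.1333] low [ 0.6038 -0.3835  0.0294] axis at surf z .11: [ 0.5574 -0.3491  0.11  ]
0.61 530 dir [-0.465  0.348  0.814] top [ 0.5181 -0.3747  0.1332] low [ 0.5766 -0.4185  0.0307] axis at surf z .11: [ 0.5313 -0.3846  0.11  ]
wrist_5 0.13 0 []
wrist_5 0.2 844 [[0.54, -0.02, 0.22], [0.56, -0.08, 0.22], [0.54, -0.03, 0.23], [0.55, -0.08, 0.23], [0.54, -0.03, 0.23], [0.54, -0.02, 0.25], [0.54, -0.02, 0.25], [0.54, -0.03, 0.25], [0.52, -0.03, 0.26]]
wrist_3 0.13 0 []
wrist_3 0.2 0 []
([0.4591, 0.1447], 0.0139, np.float64(0.092), 84)
([0.5057, 0.1468], 0.0133, np.float64(0.091), 74)
([0.4699, 0.0999], 0.014, np.float64(0.091), 64)
([0.4716, 0.1958], 0.0136, np.float64(0.093), 92)
([0.4134, 0.1216], 0.014, np.float64(0.091), 84)
([0.4223, 0.1716], 0.0141, np.float64(0.091), 93)
```

View pics/side1.png

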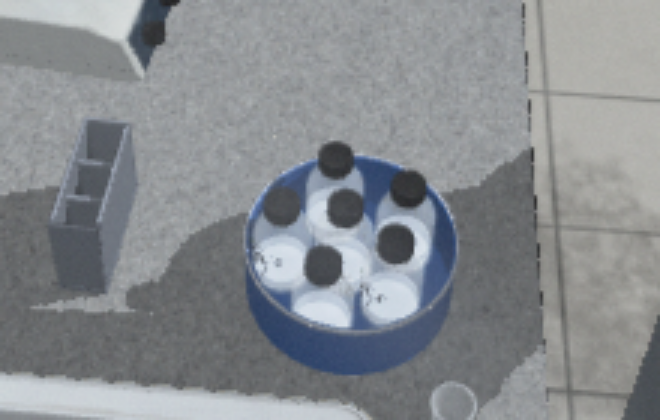

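View pics/wrist_10.png

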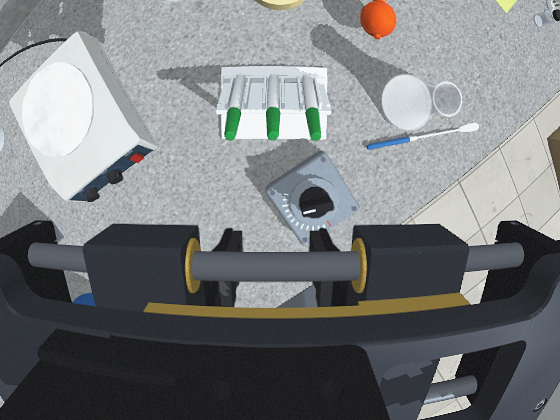

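Request:
{"fn": "move_arm", "kwargs": {
  "increments": [
    {"xyz": [32.7, -23, 0], "roll": 0, "grip": 41},
    {"xyz": [32.7, -23, 0], "roll": 0, "grip": 41},
    {"xyz": [0, 0, 35], "roll": 0, "grip": 41},
    {"xyz": [0, 0, 35], "roll": 0, "grip": 41},
    {"xyz": [0, 0, 35], "roll": 0, "grip": 41}
  ]
}}

```text
time_s: 29.17
position: [0.5807, -0.311, 0.2019]
tcp_rot: [[0.801, -0.598, 0.002], [-0.598, -0.801, -0.002], [0.002, 0.0, -1.0]]
force: [-0.3, -0.3, -0.1]
opening: 0.405
grasp_force: 0.0
```

Request:
{"fn": "move_arm", "kwargs": {
  "increments": [
    {"xyz": [0, 0, 25], "roll": 0, "grip": 41},
    {"xyz": [0, 0, 10], "roll": 0, "grip": 41},
    {"xyz": [0, 0, 0], "roll": 0, "grip": 41},
    {"xyz": [0, 0, 0], "roll": 0, "grip": 41},
    {"xyz": [0, 0, 0], "roll": 0, "grip": 41}
  ]
}}

```text
time_s: 29.58
position: [0.5809, -0.312, 0.1698]
tcp_rot: [[0.8, -0.6, 0.004], [-0.6, -0.8, -0.003], [0.004, 0.0, -1.0]]
force: [-0.6, -0.9, 0.5]
opening: 0.412
grasp_force: 0.0
```

```bash
python3 plan.py .5795 -.3105 .085 -36.7; python3 - <<'E'
import numpy as np
W=np.load('top_1.npy');P=W[np.isfinite(W[...,0])]
Q=P[(P[:,0]>.55)&(P[:,0]<.80)&(P[:,1]>-.05)&(P[:,1]<.3)&(P[:,2]>.1)]
print(len(Q),Q[::max(1,len(Q)//12)].round(2).tolist())
E
```

```text
t 29.58 pos [ 0.5809 -0.312   0.1698] psi -36.85 tilt [ 0.004 -0.003] F [-0.6 -0.9  0.5] op 0.412 gf 0.0 j [-38.  36.  80.   0.  64.  89.]
tool shift mm [-2.4 -0.4 84.8] roll -0.003
0 []
```

Request:
{"fn": "move_arm", "kwargs": {
  "increments": [
    {"xyz": [-1.5, 0, 30], "roll": 0, "grip": 41},
    {"xyz": [0, 0, 30], "roll": 0, "grip": 41},
    {"xyz": [0, 0, 15], "roll": 0, "grip": 41},
    {"xyz": [0, 0, 9], "roll": 0, "grip": 41},
    {"xyz": [0, 0, 0], "roll": 0, "grip": 41}
  ]
}}

```text
time_s: 30.0
position: [0.5783, -0.31, 0.0833]
tcp_rot: [[0.8, -0.6, -0.0], [-0.6, -0.8, 0.0], [-0.0, -0.0, -1.0]]
force: [0.1, -0.1, 1.1]
opening: 0.412
grasp_force: 0.0
```

Request:
{"fn": "move_arm", "kwargs": {
  "increments": [
    {"xyz": [0, 0, 0], "roll": 0, "grip": 0},
    {"xyz": [0, 0, 0], "roll": 0, "grip": 0},
    {"xyz": [0, 0, 0], "roll": 0, "grip": 0},
    {"xyz": [0, 0, 0], "roll": 0, "grip": 0},
    {"xyz": [0, 0, 0], "roll": 0, "grip": 0}
  ]
}}

```text
time_s: 30.42
position: [0.5791, -0.3105, 0.0849]
tcp_rot: [[0.8, -0.6, 0.002], [-0.6, -0.8, -0.002], [0.003, -0.0, -1.0]]
force: [-1.0, 0.7, 4.4]
opening: 0.165
grasp_force: 29.8
```

Request:
{"fn": "move_arm", "kwargs": {
  "increments": [
    {"xyz": [0, 0, 0], "roll": 0, "grip": 0},
    {"xyz": [0, 0, 0], "roll": 0, "grip": 0},
    {"xyz": [0, 0, -15], "roll": 0, "grip": 0},
    {"xyz": [0, 0, -30], "roll": 0, "grip": 0},
    {"xyz": [0, 0, -30], "roll": 0, "grip": 0}
  ]
}}

```text
time_s: 30.83
position: [0.577, -0.309, 0.1576]
tcp_rot: [[0.8, -0.6, -0.004], [-0.6, -0.8, 0.003], [-0.005, -0.0, -1.0]]
force: [1.6, 0.4, -0.7]
opening: 0.162
grasp_force: 29.8
```

Request:
{"fn": "move_arm", "kwargs": {
  "increments": [
    {"xyz": [0, 0, -30], "roll": 0, "grip": 0},
    {"xyz": [0, 0, -30], "roll": 0, "grip": 0},
    {"xyz": [0, 0, 0], "roll": 0, "grip": 0},
    {"xyz": [0, 0, 0], "roll": 0, "grip": 0},
    {"xyz": [0, 0, 0], "roll": 0, "grip": 0}
  ]
}}

```text
time_s: 31.25
position: [0.5776, -0.3095, 0.2178]
tcp_rot: [[0.8, -0.6, -0.001], [-0.6, -0.8, 0.001], [-0.002, 0.0, -1.0]]
force: [-0.2, 0.4, 0.0]
opening: 0.166
grasp_force: 29.8
```

```bash
python3 -c "
from mk import *
markers(11)"; python3 plan.py .65 .10 .215 87
```

```text
31.25 [ 0.5776 -0.3095  0.2178] psi -36.85 tilt [-0.001  0.001] F [-0.2  0.4  0. ] op 0.166 gf 29.8
0.95 3799 dir [-0.464  0.323  0.825] top [ 0.5703 -0.3059  0.262 ] low [ 0.6289 -0.3467  0.1581] axis at surf z .11: [ 0.6559 -0.3655  0.11  ]
0.81 1257 dir [-0.469  0.345  0.813] top [ 0.5177 -0.3727  0.1316] low [ 0.5777 -0.4167  0.0277] axis at surf z .11: [ 0.5302 -0.3818  0.11  ]
0.62 1432 dir [-0.466  0.347  0.814] top [ 0.545  -0.3373  0.1319] low [ 0.6052 -0.3821  0.0268] axis at surf z .11: [ 0.5575 -0.3466  0.11  ]
t 31.35 pos [ 0.5772 -0.3092  0.2166] psi -36.86 tilt [-0.003  0.003] F [-0.6 -0.7 -0.4] op 0.166 gf 29.8 j [-38.  33.  78.   0.  70.  89.]
tool shift mm [-187.2 -371.1    2.4] roll -2.162
```

View pics/wrist_11.png

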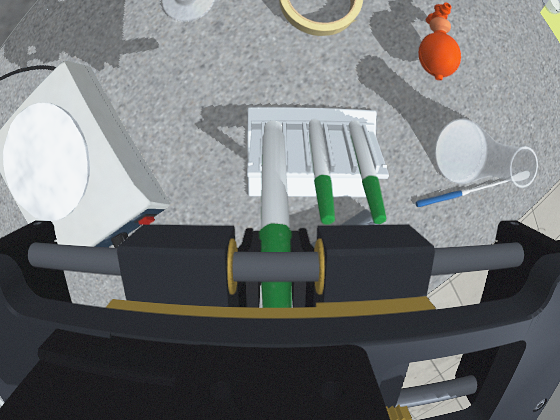

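Request:
{"fn": "move_arm", "kwargs": {
  "increments": [
    {"xyz": [-17, -33.7, -4], "roll": 0, "grip": 0},
    {"xyz": [-17, -33.7, -4], "roll": 0, "grip": 0},
    {"xyz": [-17, -33.7, -4], "roll": 0, "grip": 0},
    {"xyz": [-17, -33.7, -4], "roll": 0, "grip": 0},
    {"xyz": [-17, -33.7, -4], "roll": 0, "grip": 0}
  ]
}}

```text
time_s: 31.77
position: [0.6104, -0.1223, 0.2367]
tcp_rot: [[0.8, -0.6, -0.004], [-0.6, -0.8, 0.002], [-0.004, 0.001, -1.0]]
force: [0.4, -0.2, 0.9]
opening: 0.165
grasp_force: 29.8
```

Request:
{"fn": "move_arm", "kwargs": {
  "increments": [
    {"xyz": [-17, -33.7, -4], "roll": 0, "grip": 0},
    {"xyz": [-17, -33.7, -4], "roll": 0, "grip": 0},
    {"xyz": [-17, -33.7, -4], "roll": 0, "grip": 0},
    {"xyz": [-17, -33.7, -4], "roll": 0, "grip": 0},
    {"xyz": [-17, -33.7, -4], "roll": 0, "grip": 0}
  ]
}}

```text
time_s: 32.18
position: [0.6435, 0.0635, 0.2567]
tcp_rot: [[0.8, -0.6, -0.004], [-0.6, -0.8, 0.0], [-0.003, 0.002, -1.0]]
force: [0.2, -0.2, 0.2]
opening: 0.166
grasp_force: 29.8
```

Request:
{"fn": "move_arm", "kwargs": {
  "increments": [
    {"xyz": [-17, -33.7, 0], "roll": 0, "grip": 0},
    {"xyz": [0, 0, 0], "roll": -0.12, "grip": 0},
    {"xyz": [0, 0, 0], "roll": -0.12, "grip": 0},
    {"xyz": [0, 0, 0], "roll": -0.12, "grip": 0},
    {"xyz": [0, 0, 0], "roll": -0.12, "grip": 0}
  ]
}}

```text
time_s: 32.6
position: [0.65, 0.0995, 0.2563]
tcp_rot: [[0.988, -0.156, -0.004], [-0.156, -0.988, -0.0], [-0.004, 0.001, -1.0]]
force: [0.5, -0.5, -0.2]
opening: 0.163
grasp_force: 29.8
```

Request:
{"fn": "move_arm", "kwargs": {
  "increments": [
    {"xyz": [0, 0, 0], "roll": -0.12, "grip": 0},
    {"xyz": [0, 0, 0], "roll": -0.12, "grip": 0},
    {"xyz": [0, 0, 0], "roll": -0.12, "grip": 0},
    {"xyz": [0, 0, 0], "roll": -0.12, "grip": 0},
    {"xyz": [0, 0, 0], "roll": -0.12, "grip": 0}
  ]
}}

```text
time_s: 33.02
position: [0.6501, 0.0988, 0.2563]
tcp_rot: [[0.904, 0.428, -0.004], [0.428, -0.904, 0.0], [-0.004, -0.002, -1.0]]
force: [0.3, -0.8, -0.4]
opening: 0.159
grasp_force: 29.8
```

Request:
{"fn": "move_arm", "kwargs": {
  "increments": [
    {"xyz": [0, 0, 0], "roll": -0.12, "grip": 0},
    {"xyz": [0, 0, 0], "roll": -0.12, "grip": 0},
    {"xyz": [0, 0, 0], "roll": -0.12, "grip": 0},
    {"xyz": [0, 0, 0], "roll": -0.12, "grip": 0},
    {"xyz": [0, 0, 0], "roll": -0.12, "grip": 0}
  ]
}}

```text
time_s: 33.43
position: [0.6501, 0.0987, 0.2563]
tcp_rot: [[0.504, 0.864, -0.004], [0.864, -0.504, 0.0], [-0.002, -0.004, -1.0]]
force: [0.3, -0.1, -0.4]
opening: 0.164
grasp_force: 29.8
```

Request:
{"fn": "move_arm", "kwargs": {
  "increments": [
    {"xyz": [0, 0, 0], "roll": -0.12, "grip": 0},
    {"xyz": [0, 0, 0], "roll": -0.12, "grip": 0},
    {"xyz": [0, 0, 0], "roll": -0.12, "grip": 0},
    {"xyz": [0, 0, 0], "roll": -0.12, "grip": 0},
    {"xyz": [0, 0, 0], "roll": 0, "grip": 0}
  ]
}}

```text
time_s: 33.85
position: [0.6501, 0.0988, 0.2564]
tcp_rot: [[0.052, 0.999, -0.004], [0.999, -0.052, 0.0], [-0.0, -0.004, -1.0]]
force: [-0.1, -0.7, 1.4]
opening: 0.164
grasp_force: 29.8
```

Request:
{"fn": "move_arm", "kwargs": {
  "increments": [
    {"xyz": [0, 0, 0], "roll": 0, "grip": 0},
    {"xyz": [0, 0, 0], "roll": 0, "grip": 0},
    {"xyz": [0, 0, 0], "roll": 0, "grip": 0}
  ]
}}

```text
time_s: 34.1
position: [0.6508, 0.0988, 0.2579]
tcp_rot: [[0.056, 0.998, -0.001], [0.998, -0.056, 0.0], [-0.0, -0.001, -1.0]]
force: [0.3, -0.5, 0.5]
opening: 0.162
grasp_force: 29.8
```

```bash
python3 -c "
from mk import *
markers(12)
P=np.load('wrist_12.npy');P=P[np.isfinite(P[...,0])]
Q=P[(P[:,2]>.074)&(P[:,2]<.086)&(abs(P[:,0]-.65)<.05)&(abs(P[:,1]-.12)<.09)]
print('cup',cv2.minAreaRect(Q[:,:2].astype(np.float32)),len(Q))"; python3 plan.py .6496 .100 .1416 87
```

```text
34.1 [0.6508 0.0988 0.2579] psi 86.81 tilt [-0.001  0.   ] F [ 0.3 -0.5  0.5] op 0.162 gf 29.8
0.96 3486 dir [-0.014 -0.576  0.817] top [0.6505 0.0899 0.3024] low [0.6522 0.1622 0.2   ] axis at surf z .11: [0.6537 0.2257 0.11  ]
cup ((0.6537538766860962, 0.12300296127796173), (0.10424578934907913, 0.037685707211494446), 87.23530578613281) 671
t 34.2 pos [0.6509 0.0988 0.2583] psi 86.84 tilt [-0.  0.] F [-0.1  0.4  0.6] op 0.162 gf 29.8 j [-1. 31. 75.  0. 74.  2.]
tool shift mm [  1.1  -1.4 116.7] roll -0.003
```

View pics/wrist_12.png

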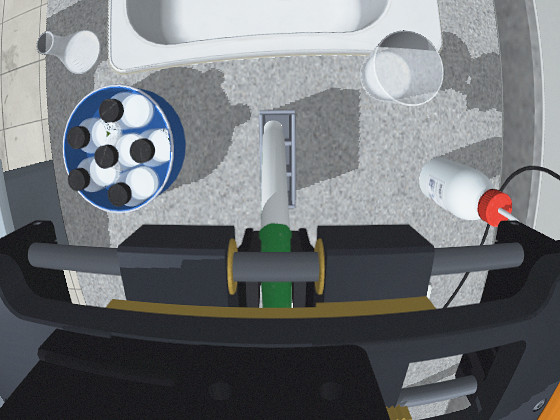

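Request:
{"fn": "move_arm", "kwargs": {
  "increments": [
    {"xyz": [2.3, 2.5, 25], "roll": 0, "grip": 0},
    {"xyz": [0, 0, 25], "roll": 0, "grip": 0},
    {"xyz": [0, 0, 25], "roll": 0, "grip": 0},
    {"xyz": [0, 0, 15], "roll": 0, "grip": 0},
    {"xyz": [0, 0, 0], "roll": 0, "grip": 0}
  ]
}}

```text
time_s: 34.62
position: [0.6507, 0.1009, 0.1644]
tcp_rot: [[0.055, 0.998, -0.008], [0.999, -0.055, 0.0], [-0.0, -0.008, -1.0]]
force: [0.1, -0.2, -0.4]
opening: 0.167
grasp_force: 29.8
```

Request:
{"fn": "move_arm", "kwargs": {
  "increments": [
    {"xyz": [0, 0, 8], "roll": 0, "grip": 0},
    {"xyz": [0, 0, 8], "roll": 0, "grip": 0},
    {"xyz": [0, 0, 6], "roll": 0, "grip": 0},
    {"xyz": [0, 0, 5], "roll": 0, "grip": 0},
    {"xyz": [0, 0, 0], "roll": 0, "grip": 0}
  ]
}}

```text
time_s: 35.03
position: [0.6532, 0.1009, 0.1408]
tcp_rot: [[0.054, 0.999, -0.001], [0.999, -0.054, -0.0], [-0.0, -0.001, -1.0]]
force: [-0.4, -0.7, -1.4]
opening: 0.165
grasp_force: 29.8
```

```bash
python3 -c "
from mk import *
markers(13)"; python3 plan.py .6535 .101 .1416 87
```

```text
35.03 [0.6532 0.1009 0.1408] psi 86.9 tilt [-0.001 -0.   ] F [-0.4 -0.7 -1.4] op 0.165 gf 29.8
0.91 3619 dir [-0.007 -0.581  0.814] top [0.6537 0.0917 0.1857] low [0.6546 0.1642 0.0841] axis at surf z .11: [0.6544 0.1457 0.11  ]
t 35.13 pos [0.6537 0.101  0.1417] psi 86.91 tilt [ 0. -0.] F [-0.4 -0.1 -0.5] op 0.162 gf 29.8 j [-1. 38. 81. -0. 61.  2.]
tool shift mm [ 0.  -0.2  0.1] roll -0.002
```

Request:
{"fn": "move_arm", "kwargs": {
  "increments": [
    {"xyz": [1, 0, 3], "roll": 0, "grip": 0},
    {"xyz": [1, 0, 2], "roll": 0, "grip": 0},
    {"xyz": [6, 0, 0], "roll": 0, "grip": 0},
    {"xyz": [6, 0, 0], "roll": 0, "grip": 0},
    {"xyz": [0, 0, 0], "roll": 0, "grip": 0}
  ]
}}

```text
time_s: 35.55
position: [0.6545, 0.1158, 0.1367]
tcp_rot: [[0.053, 0.999, 0.0], [0.999, -0.053, -0.0], [-0.0, 0.0, -1.0]]
force: [1.1, -1.6, -0.4]
opening: 0.158
grasp_force: 29.7
```

Request:
{"fn": "move_arm", "kwargs": {
  "increments": [
    {"xyz": [5, 0, 0], "roll": 0, "grip": 0},
    {"xyz": [5, 0, 0], "roll": 0, "grip": 0},
    {"xyz": [0, 0, 0], "roll": 0, "grip": 0},
    {"xyz": [0, 0, 0], "roll": 0, "grip": 0}
  ]
}}

```text
time_s: 35.88
position: [0.655, 0.1253, 0.1364]
tcp_rot: [[0.054, 0.999, 0.0], [0.999, -0.054, 0.0], [0.0, 0.0, -1.0]]
force: [-0.5, -1.4, -0.7]
opening: 0.158
grasp_force: 30.0
```

```bash
python3 -c "
from mk import *
markers(14)"; python3 plan.py .655 .157 .0916 87
```

```text
35.88 [0.655  0.1253 0.1364] psi 86.93 tilt [0. 0.] F [-0.5 -1.4 -0.7] op 0.158 gf 30.0
0.83 2942 dir [-0.013 -0.378  0.926] top [0.6549 0.1216 0.1868] low [0.6565 0.1692 0.0702] axis at surf z .11: [0.656 0.153 0.11 ]
0.6 1982 dir [-0.129  0.394  0.91 ] top [0.3994 0.3016 0.056 ] low [0.4068 0.279  0.004 ] axis at surf z .11: [0.3918 0.3249 0.11  ]
0.18 2259 dir [-0.331 -0.272  0.904] top [0.5072 0.1417 0.0945] low [0.5255 0.1568 0.0444] axis at surf z .11: [0.5015 0.137  0.11  ]
t 35.98 pos [0.6549 0.1252 0.1364] psi 86.9 tilt [0. 0.] F [ 0.8 -1.4 -0.7] op 0.158 gf 30.0 j [ 1. 39. 80.  0. 61.  4.]
tool shift mm [31.8 -1.7 44.8] roll -0.002
```

Request:
{"fn": "move_arm", "kwargs": {
  "increments": [
    {"xyz": [6, 0, 0], "roll": 0, "grip": 0},
    {"xyz": [6, 0, 2], "roll": 0, "grip": 0},
    {"xyz": [6, 0, 2], "roll": 0, "grip": 0},
    {"xyz": [6, 0, 2], "roll": 0, "grip": 0},
    {"xyz": [6, 0, 2], "roll": 0, "grip": 0}
  ]
}}

```text
time_s: 36.4
position: [0.6565, 0.1557, 0.1284]
tcp_rot: [[0.054, 0.999, -0.0], [0.999, -0.054, -0.0], [-0.0, -0.0, -1.0]]
force: [0.2, -2.2, 1.2]
opening: 0.162
grasp_force: 30.0
```

Request:
{"fn": "move_arm", "kwargs": {
  "increments": [
    {"xyz": [3, 0, 5], "roll": 0, "grip": 0},
    {"xyz": [0, 0, 8], "roll": 0, "grip": 0},
    {"xyz": [0, 0, 8], "roll": 0, "grip": 0},
    {"xyz": [0, 0, 8], "roll": 0, "grip": 0},
    {"xyz": [0, 0, 5], "roll": 0, "grip": 0}
  ]
}}

```text
time_s: 36.82
position: [0.6556, 0.1584, 0.0925]
tcp_rot: [[0.055, 0.999, -0.003], [0.999, -0.055, 0.001], [0.001, -0.003, -1.0]]
force: [-1.1, 1.0, -0.3]
opening: 0.156
grasp_force: 30.0
```

```bash
python3 -c "
from mk import *
markers(15)"; python3 plan.py .655 .157 .0926 87
```

```text
36.82 [0.6556 0.1584 0.0925] psi 86.87 tilt [-0.003  0.001] F [-1.1  1.  -0.3] op 0.156 gf 30.0
0.63 1142 dir [ 0.007 -0.149  0.989] top [0.6558 0.1627 0.143 ] low [0.6553 0.1729 0.0753] axis at surf z .11: [0.6556 0.1677 0.11  ]
0.51 312 dir [ 0.141 -0.105  0.984] top [0.4759 0.1592 0.0493] low [0.4702 0.1634 0.0092] axis at surf z .11: [0.4846 0.1527 0.11  ]
t 36.92 pos [0.6554 0.1581 0.0925] psi 86.87 tilt [-0.004  0.001] F [ 0.3 -0.1  0.5] op 0.155 gf 30.0 j [ 4. 43. 80.  0. 57.  7.]
tool shift mm [-1.2 -0.3 -0.1] roll -0.002
```

Request:
{"fn": "move_arm", "kwargs": {
  "increments": [
    {"xyz": [0, 0, 0], "roll": 0, "grip": 41},
    {"xyz": [0, 0, 0], "roll": 0, "grip": 41},
    {"xyz": [0, 0, 0], "roll": 0, "grip": 41},
    {"xyz": [0, 0, 0], "roll": 0, "grip": 41},
    {"xyz": [0, 0, -20], "roll": 0, "grip": 41}
  ]
}}

```text
time_s: 37.33
position: [0.6538, 0.1576, 0.1112]
tcp_rot: [[0.054, 0.999, -0.008], [0.999, -0.054, -0.0], [-0.001, -0.008, -1.0]]
force: [-0.3, 0.2, -0.1]
opening: 0.39
grasp_force: 0.0
```

Request:
{"fn": "move_arm", "kwargs": {
  "increments": [
    {"xyz": [0, 0, -35], "roll": 0, "grip": 41},
    {"xyz": [0, 0, -35], "roll": 0, "grip": 41},
    {"xyz": [0, 0, -30], "roll": 0, "grip": 41},
    {"xyz": [0, 0, 0], "roll": 0, "grip": 41},
    {"xyz": [0, 0, 0], "roll": 0, "grip": 41}
  ]
}}

```text
time_s: 37.75
position: [0.6583, 0.1581, 0.2178]
tcp_rot: [[0.054, 0.999, 0.006], [0.999, -0.054, 0.001], [0.001, 0.006, -1.0]]
force: [0.5, -0.4, -0.2]
opening: 0.406
grasp_force: 0.0
```

```bash
python3 -c "
from mk import *
markers(16)"
```

```text
37.75 [0.6583 0.1581 0.2178] psi 86.91 tilt [0.006 0.001] F [ 0.5 -0.4 -0.2] op 0.406 gf 0.0
0.94 356 dir [ 0.012 -0.105  0.994] top [0.6546 0.1658 0.1381] low [0.6538 0.1722 0.0773] axis at surf z .11: [0.6542 0.1687 0.11  ]
```

Request:
{"fn": "move_arm", "kwargs": {
  "increments": [
    {"xyz": [0, 0, 0], "roll": 0.12, "grip": 41},
    {"xyz": [0, 0, 0], "roll": 0.12, "grip": 41},
    {"xyz": [0, 0, 0], "roll": 0.12, "grip": 41},
    {"xyz": [0, 0, 0], "roll": 0.12, "grip": 41},
    {"xyz": [0, 0, 0], "roll": 0.12, "grip": 41}
  ]
}}

```text
time_s: 38.27
position: [0.6553, 0.1577, 0.2119]
tcp_rot: [[0.613, 0.79, -0.005], [0.79, -0.613, -0.0], [-0.003, -0.004, -1.0]]
force: [0.0, -0.7, -0.5]
opening: 0.409
grasp_force: 0.0
```

Request:
{"fn": "move_arm", "kwargs": {
  "increments": [
    {"xyz": [0, 0, 0], "roll": 0.12, "grip": 41},
    {"xyz": [0, 0, 0], "roll": 0.12, "grip": 41},
    {"xyz": [0, 0, 0], "roll": 0.12, "grip": 41},
    {"xyz": [0, 0, 0], "roll": 0.12, "grip": 41},
    {"xyz": [0, 0, 0], "roll": 0.12, "grip": 41}
  ]
}}

```text
time_s: 38.68
position: [0.6553, 0.1577, 0.2119]
tcp_rot: [[0.952, 0.306, -0.005], [0.306, -0.952, -0.0], [-0.005, -0.001, -1.0]]
force: [-0.3, 0.1, -0.2]
opening: 0.415
grasp_force: 0.0
```

Request:
{"fn": "move_arm", "kwargs": {
  "increments": [
    {"xyz": [0, 0, 0], "roll": 0.12, "grip": 41},
    {"xyz": [0, 0, 0], "roll": 0.12, "grip": 41},
    {"xyz": [0, 0, 0], "roll": 0.12, "grip": 41},
    {"xyz": [0, 0, 0], "roll": 0.12, "grip": 41},
    {"xyz": [0, 0, 0], "roll": 0.12, "grip": 41}
  ]
}}

```text
time_s: 39.1
position: [0.6553, 0.1577, 0.2119]
tcp_rot: [[0.958, -0.285, -0.005], [-0.285, -0.958, -0.0], [-0.005, 0.002, -1.0]]
force: [0.3, 0.6, 0.9]
opening: 0.411
grasp_force: 0.0
```

Request:
{"fn": "move_arm", "kwargs": {
  "increments": [
    {"xyz": [0, 0, 0], "roll": 0.12, "grip": 41},
    {"xyz": [0, 0, 0], "roll": 0.12, "grip": 41},
    {"xyz": [0, 0, 0], "roll": 0.12, "grip": 41},
    {"xyz": [17, 35.7, 0], "roll": 0, "grip": 41},
    {"xyz": [17, 35.7, 0], "roll": 0, "grip": 41}
  ]
}}

```text
time_s: 39.52
position: [0.6396, 0.0816, 0.2119]
tcp_rot: [[0.803, -0.596, -0.004], [-0.596, -0.803, 0.0], [-0.004, 0.002, -1.0]]
force: [0.9, 0.0, -0.0]
opening: 0.409
grasp_force: 0.0
```

Request:
{"fn": "move_arm", "kwargs": {
  "increments": [
    {"xyz": [17, 35.7, 0], "roll": 0, "grip": 41},
    {"xyz": [17, 35.7, 0], "roll": 0, "grip": 41},
    {"xyz": [17, 35.7, 0], "roll": 0, "grip": 41},
    {"xyz": [17, 35.7, 0], "roll": 0, "grip": 41},
    {"xyz": [17, 35.7, 0], "roll": 0, "grip": 41}
  ]
}}

```text
time_s: 39.93
position: [0.6001, -0.1146, 0.2124]
tcp_rot: [[0.8, -0.6, -0.004], [-0.6, -0.8, 0.002], [-0.004, 0.001, -1.0]]
force: [1.0, -0.8, -0.2]
opening: 0.412
grasp_force: 0.0
```

Request:
{"fn": "move_arm", "kwargs": {
  "increments": [
    {"xyz": [17, 35.7, 0], "roll": 0, "grip": 41},
    {"xyz": [17, 35.7, 0], "roll": 0, "grip": 41},
    {"xyz": [17, 35.7, 0], "roll": 0, "grip": 41},
    {"xyz": [17, 35.7, 0], "roll": 0, "grip": 41},
    {"xyz": [17, 35.7, 0], "roll": 0, "grip": 41}
  ]
}}

```text
time_s: 40.35
position: [0.5612, -0.3083, 0.2122]
tcp_rot: [[0.8, -0.6, -0.003], [-0.6, -0.8, 0.003], [-0.005, -0.0, -1.0]]
force: [0.1, -1.3, -0.7]
opening: 0.41
grasp_force: 0.0
```

Request:
{"fn": "move_arm", "kwargs": {
  "increments": [
    {"xyz": [17, 35.7, 0], "roll": 0, "grip": 41},
    {"xyz": [0, 0, 0], "roll": 0, "grip": 41},
    {"xyz": [0, 0, 0], "roll": 0, "grip": 41},
    {"xyz": [0, 0, 0], "roll": 0, "grip": 41}
  ]
}}

```text
time_s: 40.68
position: [0.5541, -0.3451, 0.2125]
tcp_rot: [[0.8, -0.601, -0.003], [-0.6, -0.8, 0.003], [-0.004, -0.001, -1.0]]
force: [0.1, 0.6, 0.3]
opening: 0.415
grasp_force: 0.0
```

```bash
python3 plan.py .5532 -.345 .085 -36.85; python3 -c "
from mk import *
markers(17)"
```

```text
t 40.68 pos [ 0.5541 -0.3451  0.2125] psi -36.91 tilt [-0.003  0.003] F [0.1 0.6 0.3] op 0.415 gf 0.0 j [-42.  33.  78.   0.  69.  85.]
tool shift mm [ -0.3   0.6 127.5] roll -0.001
40.68 [ 0.5541 -0.3451  0.2125] psi -36.91 tilt [-0.003  0.003] F [0.1 0.6 0.3] op 0.415 gf 0.0
0.96 1449 dir [-0.463  0.359  0.811] top [ 0.519  -0.3728  0.1332] low [ 0.579  -0.4193  0.0282] axis at surf z .11: [ 0.5323 -0.3831  0.11  ]
0.93 1390 dir [-0.469  0.344  0.813] top [ 0.5447 -0.3387  0.1335] low [ 0.6048 -0.3827  0.0295] axis at surf z .11: [ 0.5583 -0.3487  0.11  ]
```

Request:
{"fn": "move_arm", "kwargs": {
  "increments": [
    {"xyz": [0, 0, 35], "roll": 0, "grip": 41},
    {"xyz": [0, 0, 35], "roll": 0, "grip": 41},
    {"xyz": [0, 0, 30], "roll": 0, "grip": 41},
    {"xyz": [0, 0, 17], "roll": 0, "grip": 41},
    {"xyz": [0, 0, 10], "roll": 0, "grip": 41}
  ]
}}

```text
time_s: 41.2
position: [0.5541, -0.3426, 0.0844]
tcp_rot: [[0.802, -0.598, -0.005], [-0.598, -0.802, 0.004], [-0.006, -0.001, -1.0]]
force: [-0.8, 0.7, -0.5]
opening: 0.415
grasp_force: 0.0
```

Request:
{"fn": "move_arm", "kwargs": {
  "increments": [
    {"xyz": [0, 0, 0], "roll": 0, "grip": 41},
    {"xyz": [0, 0, 0], "roll": 0, "grip": 0},
    {"xyz": [0, 0, 0], "roll": 0, "grip": 0},
    {"xyz": [0, 0, 0], "roll": 0, "grip": 0},
    {"xyz": [0, 0, 0], "roll": 0, "grip": 0}
  ]
}}

```text
time_s: 41.62
position: [0.5561, -0.3466, 0.0893]
tcp_rot: [[0.8, -0.6, 0.002], [-0.6, -0.8, -0.002], [0.003, 0.0, -1.0]]
force: [-0.2, -0.1, 0.9]
opening: 0.188
grasp_force: 0.0
```

Request:
{"fn": "move_arm", "kwargs": {
  "increments": [
    {"xyz": [0, 0, 0], "roll": 0, "grip": 0},
    {"xyz": [0, 0, 0], "roll": 0, "grip": 0},
    {"xyz": [0, 0, -15], "roll": 0, "grip": 0},
    {"xyz": [0, 0, -35], "roll": 0, "grip": 0},
    {"xyz": [0, 0, -40], "roll": 0, "grip": 0}
  ]
}}

```text
time_s: 42.03
position: [0.5533, -0.3446, 0.1757]
tcp_rot: [[0.8, -0.6, -0.005], [-0.6, -0.8, 0.005], [-0.007, -0.001, -1.0]]
force: [1.0, -0.2, -0.3]
opening: 0.168
grasp_force: 30.0
```

Request:
{"fn": "move_arm", "kwargs": {
  "increments": [
    {"xyz": [0, 0, -40], "roll": 0, "grip": 0},
    {"xyz": [-15.3, -35.4, -4], "roll": 0, "grip": 0},
    {"xyz": [-15.3, -35.4, -4], "roll": 0, "grip": 0},
    {"xyz": [-15.3, -35.4, -4], "roll": 0, "grip": 0},
    {"xyz": [-15.3, -35.4, -4], "roll": 0, "grip": 0}
  ]
}}

```text
time_s: 42.45
position: [0.591, -0.1948, 0.2342]
tcp_rot: [[0.799, -0.601, 0.0], [-0.601, -0.799, -0.0], [0.0, -0.0, -1.0]]
force: [0.2, -0.1, 0.2]
opening: 0.168
grasp_force: 30.0
```

Request:
{"fn": "move_arm", "kwargs": {
  "increments": [
    {"xyz": [-15.3, -35.4, -4], "roll": 0, "grip": 0},
    {"xyz": [-15.3, -35.4, -4], "roll": 0, "grip": 0},
    {"xyz": [-15.3, -35.4, -4], "roll": 0, "grip": 0},
    {"xyz": [-15.3, -35.4, -4], "roll": 0, "grip": 0},
    {"xyz": [-15.3, -35.4, -4], "roll": 0, "grip": 0}
  ]
}}

```text
time_s: 42.87
position: [0.6359, -0.0067, 0.2538]
tcp_rot: [[0.8, -0.6, -0.0], [-0.6, -0.8, -0.0], [-0.0, 0.0, -1.0]]
force: [-0.1, 0.5, -0.9]
opening: 0.165
grasp_force: 30.0
```

Request:
{"fn": "move_arm", "kwargs": {
  "increments": [
    {"xyz": [-15.3, -35.4, -4], "roll": 0, "grip": 0},
    {"xyz": [-15.3, -35.4, -4], "roll": 0, "grip": 0},
    {"xyz": [0, 0, 0], "roll": -0.12, "grip": 0},
    {"xyz": [0, 0, 0], "roll": -0.12, "grip": 0},
    {"xyz": [0, 0, 0], "roll": -0.12, "grip": 0}
  ]
}}

```text
time_s: 43.28
position: [0.6538, 0.0678, 0.2615]
tcp_rot: [[0.962, -0.272, -0.0], [-0.272, -0.962, -0.0], [-0.0, 0.0, -1.0]]
force: [-0.7, -0.3, -0.5]
opening: 0.169
grasp_force: 30.0
```

Request:
{"fn": "move_arm", "kwargs": {
  "increments": [
    {"xyz": [0, 0, 0], "roll": -0.12, "grip": 0},
    {"xyz": [0, 0, 0], "roll": -0.12, "grip": 0},
    {"xyz": [0, 0, 0], "roll": -0.12, "grip": 0},
    {"xyz": [0, 0, 0], "roll": -0.12, "grip": 0},
    {"xyz": [0, 0, 0], "roll": -0.12, "grip": 0}
  ]
}}

```text
time_s: 43.7
position: [0.6537, 0.0664, 0.2614]
tcp_rot: [[0.948, 0.317, -0.001], [0.317, -0.948, -0.0], [-0.001, -0.0, -1.0]]
force: [-0.3, -0.1, 0.1]
opening: 0.164
grasp_force: 30.0
```

Request:
{"fn": "move_arm", "kwargs": {
  "increments": [
    {"xyz": [0, 0, 0], "roll": -0.12, "grip": 0},
    {"xyz": [0, 0, 0], "roll": -0.12, "grip": 0},
    {"xyz": [0, 0, 0], "roll": -0.12, "grip": 0},
    {"xyz": [0, 0, 0], "roll": -0.12, "grip": 0},
    {"xyz": [0, 0, 0], "roll": -0.12, "grip": 0}
  ]
}}

```text
time_s: 44.12
position: [0.6537, 0.0663, 0.2614]
tcp_rot: [[0.604, 0.797, -0.001], [0.797, -0.604, -0.0], [-0.0, -0.0, -1.0]]
force: [-0.5, 0.0, -0.4]
opening: 0.172
grasp_force: 30.0
```

Request:
{"fn": "move_arm", "kwargs": {
  "increments": [
    {"xyz": [0, 0, 0], "roll": -0.12, "grip": 0},
    {"xyz": [0, 0, 0], "roll": -0.12, "grip": 0},
    {"xyz": [0, 0, 0], "roll": -0.12, "grip": 0},
    {"xyz": [0, 0, 0], "roll": -0.12, "grip": 0},
    {"xyz": [0, 0, 0], "roll": -0.12, "grip": 0}
  ]
}}

```text
time_s: 44.53
position: [0.6537, 0.0664, 0.2614]
tcp_rot: [[0.048, 0.999, -0.001], [0.999, -0.048, -0.0], [-0.0, -0.001, -1.0]]
force: [0.1, 0.5, -0.4]
opening: 0.164
grasp_force: 30.0
```

Request:
{"fn": "move_arm", "kwargs": {
  "increments": [
    {"xyz": [0, 0, 0], "roll": 0, "grip": 0},
    {"xyz": [0, 0, 0], "roll": 0, "grip": 0},
    {"xyz": [0, 0, 0], "roll": 0, "grip": 0},
    {"xyz": [0, 0, 0], "roll": 0, "grip": 0}
  ]
}}

```text
time_s: 44.87
position: [0.654, 0.0664, 0.2615]
tcp_rot: [[0.056, 0.998, -0.0], [0.998, -0.056, -0.0], [-0.0, -0.0, -1.0]]
force: [-0.4, -0.8, 0.5]
opening: 0.167
grasp_force: 30.0
```

```bash
python3 plan.py .6522 .067 .1416 86.9; python3 -c "
from mk import *
markers(18)"
```

```text
t 44.87 pos [0.654  0.0664 0.2615] psi 86.8 tilt [-0. -0.] F [-0.4 -0.8  0.5] op 0.167 gf 30.0 j [-4. 31. 75. -0. 75. -1.]
tool shift mm [  0.5  -1.8 119.9] roll -0.002
44.87 [0.654  0.0664 0.2615] psi 86.8 tilt [-0. -0.] F [-0.4 -0.8  0.5] op 0.167 gf 30.0
0.64 3387 dir [-0.037 -0.576  0.817] top [0.6527 0.0544 0.3014] low [0.6573 0.1264 0.1993] axis at surf z .11: [0.6613 0.1893 0.11  ]
0.54 236 dir [-0.002  0.104  0.995] top [0.6561 0.1623 0.141 ] low [0.6563 0.1539 0.0609] axis at surf z .11: [0.6562 0.1591 0.11  ]
```

Request:
{"fn": "move_arm", "kwargs": {
  "increments": [
    {"xyz": [3.4, -3.9, 25], "roll": 0, "grip": 0},
    {"xyz": [0, 0, 25], "roll": 0, "grip": 0},
    {"xyz": [0, 0, 25], "roll": 0, "grip": 0},
    {"xyz": [0, 0, 15], "roll": 0, "grip": 0},
    {"xyz": [0, 0, 0], "roll": 0, "grip": 0}
  ]
}}

```text
time_s: 45.38
position: [0.6475, 0.0702, 0.1674]
tcp_rot: [[0.055, 0.998, -0.008], [0.999, -0.055, 0.0], [-0.0, -0.008, -1.0]]
force: [-0.1, 0.4, -1.3]
opening: 0.17
grasp_force: 30.0
```

Request:
{"fn": "move_arm", "kwargs": {
  "increments": [
    {"xyz": [0, 0, 8], "roll": 0, "grip": 0},
    {"xyz": [0, 0, 8], "roll": 0, "grip": 0},
    {"xyz": [0, 0, 6], "roll": 0, "grip": 0},
    {"xyz": [0, 0, 4], "roll": 0, "grip": 0},
    {"xyz": [0, 0, 0], "roll": 0, "grip": 0}
  ]
}}

```text
time_s: 45.8
position: [0.65, 0.0701, 0.145]
tcp_rot: [[0.054, 0.999, -0.001], [0.999, -0.054, 0.0], [0.0, -0.001, -1.0]]
force: [-0.7, -0.8, -0.4]
opening: 0.166
grasp_force: 30.0
```

```bash
python3 plan.py .6503 .070 .146 86.9; python3 -c "
from mk import *
markers(19)"
```

```text
t 45.8 pos [0.65   0.0701 0.145 ] psi 86.9 tilt [-0.001  0.   ] F [-0.7 -0.8 -0.4] op 0.166 gf 30.0 j [-4. 37. 82.  0. 61. -1.]
tool shift mm [-0.1  0.3 -1. ] roll -0.0
45.8 [0.65   0.0701 0.145 ] psi 86.9 tilt [-0.001  0.   ] F [-0.7 -0.8 -0.4] op 0.166 gf 30.0
0.76 3350 dir [-0.034 -0.575  0.817] top [0.6491 0.0582 0.1854] low [0.6533 0.1298 0.0835] axis at surf z .11: [0.6522 0.1112 0.11  ]
0.75 729 dir [0.025 0.083 0.996] top [0.6562 0.1622 0.1409] low [0.654  0.1549 0.053 ] axis at surf z .11: [0.6555 0.1596 0.11  ]
```

Request:
{"fn": "move_arm", "kwargs": {
  "increments": [
    {"xyz": [1, 0, 3], "roll": 0, "grip": 0},
    {"xyz": [1, 0, 2], "roll": 0, "grip": 0},
    {"xyz": [6, 0, 0], "roll": 0, "grip": 0},
    {"xyz": [6, 0, 0], "roll": 0, "grip": 0},
    {"xyz": [0, 0, 0], "roll": 0, "grip": 0}
  ]
}}

```text
time_s: 46.32
position: [0.6518, 0.0842, 0.1416]
tcp_rot: [[0.052, 0.999, 0.002], [0.999, -0.052, -0.002], [-0.002, 0.002, -1.0]]
force: [-0.7, -2.3, 3.1]
opening: 0.166
grasp_force: 30.0
```

Request:
{"fn": "move_arm", "kwargs": {
  "increments": [
    {"xyz": [5, 0, 0], "roll": 0, "grip": 0},
    {"xyz": [5, 0, 0], "roll": 0, "grip": 0},
    {"xyz": [6, 0, 0], "roll": 0, "grip": 0},
    {"xyz": [6, 0, 2], "roll": 0, "grip": 0},
    {"xyz": [0, 0, 0], "roll": 0, "grip": 0}
  ]
}}

```text
time_s: 46.73
position: [0.6584, 0.1022, 0.146]
tcp_rot: [[0.052, 0.999, 0.015], [0.999, -0.051, -0.009], [-0.008, 0.016, -1.0]]
force: [-1.3, -11.7, 22.3]
opening: 0.156
grasp_force: 30.0
```

```bash
python3 plan.py .6535 .123 .097 86.9; python3 -c "
from mk import *
markers(20)"
```

```text
t 46.73 pos [0.6584 0.1022 0.146 ] psi 87.04 tilt [ 0.015 -0.009] F [ -1.3 -11.7  22.3] op 0.156 gf 30.0 j [-1. 38. 80. -1. 61.  3.]
tool shift mm [20.9 -6.7 48.7] roll 0.002
46.73 [0.6584 0.1022 0.146 ] psi 87.04 tilt [ 0.015 -0.009] F [ -1.3 -11.7  22.3] op 0.156 gf 30.0
0.74 2907 dir [-0.03  -0.41   0.912] top [0.6573 0.0937 0.1914] low [0.661  0.1448 0.0777] axis at surf z .11: [0.6599 0.1303 0.11  ]
0.74 431 dir [-0.117 -0.491  0.863] top [0.6559 0.162  0.1416] low [0.6587 0.1739 0.1208] axis at surf z .11: [0.6602 0.18   0.11  ]
```

Request:
{"fn": "move_arm", "kwargs": {
  "increments": [
    {"xyz": [0, 0, -10], "roll": 0, "grip": 0},
    {"xyz": [0, 0, -10], "roll": 0, "grip": 0},
    {"xyz": [0, 0, -10], "roll": 0, "grip": 0},
    {"xyz": [0, 0, 0], "roll": 0, "grip": 0},
    {"xyz": [0, 0, 0], "roll": 0, "grip": 0}
  ]
}}

```text
time_s: 47.25
position: [0.6523, 0.1068, 0.1688]
tcp_rot: [[0.053, 0.999, 0.001], [0.999, -0.053, 0.0], [0.0, 0.001, -1.0]]
force: [-0.6, 0.1, -0.0]
opening: 0.156
grasp_force: 30.0
```

```bash
python3 plan.py .6535 .123 .17 86.9; python3 -c "
from mk import *
markers(21)
im=cv2.imread('pics/wrist_21.png'); cv2.imwrite('pics/c21.png',cv2.resize(im[20:260,180:400],None,fx=2.4,fy=2.4))"
```

```text
t 47.25 pos [0.6523 0.1068 0.1688] psi 86.94 tilt [0.001 0.   ] F [-0.6  0.1 -0. ] op 0.156 gf 30.0 j [-0. 36. 79.  0. 64.  3.]
tool shift mm [16.3  0.3 -1.2] roll 0.001
47.25 [0.6523 0.1068 0.1688] psi 86.94 tilt [0.001 0.   ] F [-0.6  0.1 -0. ] op 0.156 gf 30.0
0.85 2955 dir [-0.013 -0.43   0.903] top [0.6517 0.0976 0.2132] low [0.6534 0.1517 0.0998] axis at surf z .11: [0.6532 0.1468 0.11  ]
0.58 333 dir [ 0.038 -0.303  0.952] top [0.6556 0.1634 0.1403] low [0.6545 0.1725 0.1119] axis at surf z .11: [0.6544 0.1731 0.11  ]
```

View pics/c21.png

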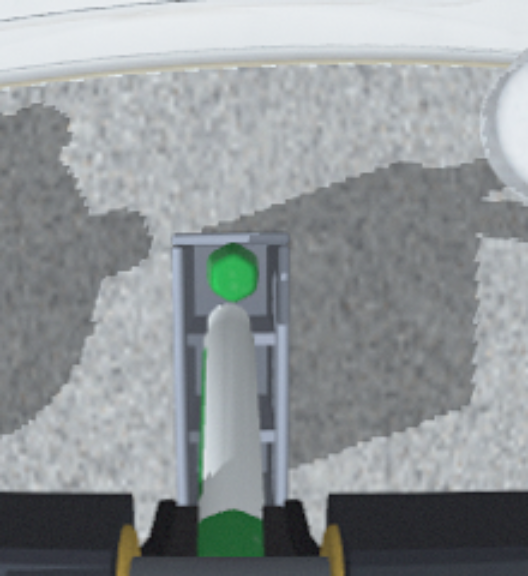

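Request:
{"fn": "move_arm", "kwargs": {
  "increments": [
    {"xyz": [-9, 0, 0], "roll": 0, "grip": 0},
    {"xyz": [-9, 0, 0], "roll": 0, "grip": 0},
    {"xyz": [0, 0, 0], "roll": 0, "grip": 0},
    {"xyz": [0, 0, 8], "roll": 0, "grip": 0},
    {"xyz": [0, 0, 8], "roll": 0, "grip": 0}
  ]
}}

```text
time_s: 47.77
position: [0.6517, 0.0876, 0.1523]
tcp_rot: [[0.055, 0.998, 0.001], [0.998, -0.055, 0.0], [0.0, 0.001, -1.0]]
force: [-1.0, -0.3, 0.2]
opening: 0.158
grasp_force: 30.0
```

Request:
{"fn": "move_arm", "kwargs": {
  "increments": [
    {"xyz": [0, 0, 6], "roll": 0, "grip": 0},
    {"xyz": [0, 0, 6], "roll": 0, "grip": 0},
    {"xyz": [0, 0, 0], "roll": 0, "grip": 0},
    {"xyz": [0, 0, 0], "roll": 0, "grip": 0}
  ]
}}

```text
time_s: 48.1
position: [0.6508, 0.0883, 0.1396]
tcp_rot: [[0.054, 0.999, -0.002], [0.999, -0.054, 0.0], [0.0, -0.002, -1.0]]
force: [-0.2, 0.7, -0.7]
opening: 0.157
grasp_force: 30.0
```

```bash
python3 plan.py .6535 .123 .097 86.9; python3 -c "
from mk import *
markers(22)"
```

```text
t 48.1 pos [0.6508 0.0883 0.1396] psi 86.92 tilt [-0.002  0.   ] F [-0.2  0.7 -0.7] op 0.157 gf 30.0 j [-2. 38. 81.  0. 61.  1.]
tool shift mm [34.8  0.9 42.6] roll 0.0
48.1 [0.6508 0.0883 0.1396] psi 86.92 tilt [-0.002  0.   ] F [-0.2  0.7 -0.7] op 0.157 gf 30.0
0.63 479 dir [-0.005  0.176  0.984] top [0.6563 0.1632 0.1414] low [0.6565 0.1562 0.1022] axis at surf z .11: [0.6565 0.1576 0.11  ]
0.62 2883 dir [-0.015 -0.436  0.9  ] top [0.6514 0.0793 0.1853] low [0.6532 0.1339 0.0725] axis at surf z .11: [0.6526 0.1158 0.11  ]
```

Request:
{"fn": "move_arm", "kwargs": {
  "increments": [
    {"xyz": [4, 0, 1], "roll": 0, "grip": 0},
    {"xyz": [4, 0, 1], "roll": 0, "grip": 0},
    {"xyz": [4, 0, 1], "roll": 0, "grip": 0},
    {"xyz": [4, 0, 1], "roll": 0, "grip": 0},
    {"xyz": [0, 0, 0], "roll": 0, "grip": 0}
  ]
}}

```text
time_s: 48.62
position: [0.6523, 0.1047, 0.1365]
tcp_rot: [[0.053, 0.999, 0.001], [0.999, -0.053, -0.0], [-0.0, 0.001, -1.0]]
force: [0.3, -2.7, -1.0]
opening: 0.156
grasp_force: 30.0
```

```bash
python3 plan.py .6535 .123 .097 86.9; python3 -c "
from mk import *
markers(23)"
```

```text
t 48.62 pos [0.6523 0.1047 0.1365] psi 86.95 tilt [ 0.001 -0.   ] F [ 0.3 -2.7 -1. ] op 0.156 gf 30.0 j [-1. 39. 81. -0. 60.  3.]
tool shift mm [18.3  0.2 39.5] roll 0.001
48.62 [0.6523 0.1047 0.1365] psi 86.95 tilt [ 0.001 -0.   ] F [ 0.3 -2.7 -1. ] op 0.156 gf 30.0
0.91 2415 dir [-0.005 -0.303  0.953] top [0.6526 0.0988 0.1857] low [0.6532 0.1358 0.0694] axis at surf z .11: [0.653  0.1229 0.11  ]
```

Request:
{"fn": "move_arm", "kwargs": {
  "increments": [
    {"xyz": [5, 0, 2], "roll": 0, "grip": 0},
    {"xyz": [5, 0, 2], "roll": 0, "grip": 0},
    {"xyz": [5, 0, 2], "roll": 0, "grip": 0},
    {"xyz": [4, 0, 2], "roll": 0, "grip": 0},
    {"xyz": [0, 0, 3], "roll": 0, "grip": 0}
  ]
}}

```text
time_s: 49.13
position: [0.6531, 0.1243, 0.1254]
tcp_rot: [[0.053, 0.999, 0.0], [0.999, -0.053, 0.001], [0.001, 0.0, -1.0]]
force: [-0.1, -2.2, 0.6]
opening: 0.16
grasp_force: 30.0
```

Request:
{"fn": "move_arm", "kwargs": {
  "increments": [
    {"xyz": [0, 0, 7], "roll": 0, "grip": 0},
    {"xyz": [0, 0, 7], "roll": 0, "grip": 0},
    {"xyz": [0, 0, 7], "roll": 0, "grip": 0},
    {"xyz": [0, 0, 6], "roll": 0, "grip": 0},
    {"xyz": [0, 0, 0], "roll": 0, "grip": 0}
  ]
}}

```text
time_s: 49.55
position: [0.6517, 0.1233, 0.0963]
tcp_rot: [[0.055, 0.999, -0.004], [0.999, -0.055, 0.001], [0.001, -0.004, -1.0]]
force: [-0.5, 0.4, -0.4]
opening: 0.16
grasp_force: 30.0
```

```bash
python3 plan.py .6535 .123 .097 86.9; python3 -c "
from mk import *
markers(24)"
```

```text
t 49.55 pos [0.6517 0.1233 0.0963] psi 86.87 tilt [-0.004  0.001] F [-0.5  0.4 -0.4] op 0.16 gf 30.0 j [ 1. 42. 82.  0. 57.  4.]
tool shift mm [-0.2  1.8 -0.8] roll -0.0
49.55 [0.6517 0.1233 0.0963] psi 86.87 tilt [-0.004  0.001] F [-0.5  0.4 -0.4] op 0.16 gf 30.0
0.87 1240 dir [ 0.002 -0.133  0.991] top [0.6565 0.165  0.1414] low [0.6564 0.1737 0.077 ] axis at surf z .11: [0.6564 0.1693 0.11  ]
0.85 1531 dir [-0.007 -0.15   0.989] top [0.6522 0.1218 0.1475] low [0.6528 0.1352 0.0592] axis at surf z .11: [0.6525 0.1275 0.11  ]
```

Request:
{"fn": "move_arm", "kwargs": {
  "increments": [
    {"xyz": [0, 0, 0], "roll": 0, "grip": 41},
    {"xyz": [0, 0, 0], "roll": 0, "grip": 41},
    {"xyz": [0, 0, 0], "roll": 0, "grip": 41},
    {"xyz": [0, 0, 0], "roll": 0, "grip": 41},
    {"xyz": [0, 0, -20], "roll": 0, "grip": 41}
  ]
}}

```text
time_s: 50.07
position: [0.6503, 0.1229, 0.1152]
tcp_rot: [[0.054, 0.999, -0.008], [0.999, -0.054, -0.0], [-0.001, -0.008, -1.0]]
force: [-0.8, -0.7, -0.5]
opening: 0.391
grasp_force: 0.0
```

Request:
{"fn": "move_arm", "kwargs": {
  "increments": [
    {"xyz": [0, 0, -35], "roll": 0, "grip": 41},
    {"xyz": [0, 0, -35], "roll": 0, "grip": 41},
    {"xyz": [0, 0, -30], "roll": 0, "grip": 41},
    {"xyz": [0, 0, 0], "roll": 0, "grip": 41},
    {"xyz": [0, 0, 0], "roll": 0, "grip": 41}
  ]
}}

```text
time_s: 50.48
position: [0.6547, 0.1232, 0.2216]
tcp_rot: [[0.054, 0.999, 0.006], [0.999, -0.054, 0.0], [0.001, 0.006, -1.0]]
force: [-0.6, -0.5, -0.7]
opening: 0.411
grasp_force: 0.0
```

```bash
python3 -c "
from mk import *
markers(25)"
```

```text
50.48 [0.6547 0.1232 0.2216] psi 86.91 tilt [0.006 0.   ] F [-0.6 -0.5 -0.7] op 0.411 gf 0.0
0.85 318 dir [-0.028 -0.105  0.994] top [0.6495 0.1326 0.1383] low [0.6512 0.1388 0.0795] axis at surf z .11: [0.6503 0.1356 0.11  ]
0.76 240 dir [ 0.    -0.214  0.977] top [0.6541 0.1646 0.1386] low [0.6541 0.1732 0.0993] axis at surf z .11: [0.6541 0.1708 0.11  ]
0.56 1715 dir [-0.302  0.073  0.95 ] top [0.4729 0.1948 0.0939] low [0.4975 0.1888 0.0165] axis at surf z .11: [0.4678 0.196  0.11  ]
0.29 1146 dir [-0.199 -0.373  0.906] top [0.4616 0.1382 0.094 ] low [0.4765 0.1661 0.0263] axis at surf z .11: [0.4581 0.1316 0.11  ]
```

Request:
{"fn": "move_arm", "kwargs": {
  "increments": [
    {"xyz": [0, 0, 0], "roll": 0.12, "grip": 41},
    {"xyz": [0, 0, 0], "roll": 0.12, "grip": 41},
    {"xyz": [0, 0, 0], "roll": 0.12, "grip": 41},
    {"xyz": [0, 0, 0], "roll": 0.12, "grip": 41},
    {"xyz": [0, 0, 0], "roll": 0.12, "grip": 41}
  ]
}}

```text
time_s: 51.0
position: [0.6518, 0.1229, 0.216]
tcp_rot: [[0.613, 0.79, -0.005], [0.79, -0.613, -0.0], [-0.003, -0.004, -1.0]]
force: [0.0, 0.3, 0.6]
opening: 0.409
grasp_force: 0.0
```

Request:
{"fn": "move_arm", "kwargs": {
  "increments": [
    {"xyz": [0, 0, 0], "roll": 0.12, "grip": 41},
    {"xyz": [0, 0, 0], "roll": 0.12, "grip": 41},
    {"xyz": [0, 0, 0], "roll": 0.12, "grip": 41},
    {"xyz": [0, 0, 0], "roll": 0.12, "grip": 41},
    {"xyz": [0, 0, 0], "roll": 0.12, "grip": 41}
  ]
}}

```text
time_s: 51.42
position: [0.6518, 0.123, 0.2159]
tcp_rot: [[0.952, 0.306, -0.005], [0.306, -0.952, -0.0], [-0.005, -0.001, -1.0]]
force: [-0.7, 0.0, 0.9]
opening: 0.408
grasp_force: 0.0
```

Request:
{"fn": "move_arm", "kwargs": {
  "increments": [
    {"xyz": [0, 0, 0], "roll": 0.12, "grip": 41},
    {"xyz": [0, 0, 0], "roll": 0.12, "grip": 41},
    {"xyz": [0, 0, 0], "roll": 0.12, "grip": 41},
    {"xyz": [0, 0, 0], "roll": 0.12, "grip": 41},
    {"xyz": [0, 0, 0], "roll": 0.12, "grip": 41}
  ]
}}

```text
time_s: 51.83
position: [0.6518, 0.1229, 0.2159]
tcp_rot: [[0.958, -0.285, -0.005], [-0.285, -0.958, -0.0], [-0.005, 0.001, -1.0]]
force: [-0.0, 0.1, -0.1]
opening: 0.407
grasp_force: 0.0
```

Request:
{"fn": "move_arm", "kwargs": {
  "increments": [
    {"xyz": [0, 0, 0], "roll": 0.12, "grip": 41},
    {"xyz": [0, 0, 0], "roll": 0.12, "grip": 41},
    {"xyz": [0, 0, 0], "roll": 0.12, "grip": 41},
    {"xyz": [15.5, 36.8, 0], "roll": 0, "grip": 41},
    {"xyz": [15.5, 36.8, 0], "roll": 0, "grip": 41}
  ]
}}

```text
time_s: 52.25
position: [0.6325, 0.0468, 0.216]
tcp_rot: [[0.803, -0.596, -0.004], [-0.596, -0.803, 0.001], [-0.004, 0.002, -1.0]]
force: [0.2, -0.5, 0.5]
opening: 0.411
grasp_force: 0.0
```

Request:
{"fn": "move_arm", "kwargs": {
  "increments": [
    {"xyz": [15.5, 36.8, 0], "roll": 0, "grip": 41},
    {"xyz": [15.5, 36.8, 0], "roll": 0, "grip": 41},
    {"xyz": [15.5, 36.8, 0], "roll": 0, "grip": 41},
    {"xyz": [15.5, 36.8, 0], "roll": 0, "grip": 41},
    {"xyz": [15.5, 36.8, 0], "roll": 0, "grip": 41}
  ]
}}

```text
time_s: 52.67
position: [0.5835, -0.1493, 0.2164]
tcp_rot: [[0.8, -0.6, -0.004], [-0.6, -0.8, 0.002], [-0.004, 0.001, -1.0]]
force: [0.8, -0.7, 0.4]
opening: 0.41
grasp_force: 0.0
```

Request:
{"fn": "move_arm", "kwargs": {
  "increments": [
    {"xyz": [15.5, 36.8, 0], "roll": 0, "grip": 41},
    {"xyz": [15.5, 36.8, 0], "roll": 0, "grip": 41},
    {"xyz": [15.5, 36.8, 0], "roll": 0, "grip": 41},
    {"xyz": [15.5, 36.8, 0], "roll": 0, "grip": 41},
    {"xyz": [15.5, 36.8, 0], "roll": 0, "grip": 41}
  ]
}}

```text
time_s: 53.08
position: [0.5353, -0.3428, 0.2162]
tcp_rot: [[0.8, -0.6, -0.003], [-0.6, -0.8, 0.003], [-0.005, -0.001, -1.0]]
force: [0.6, -0.1, 0.0]
opening: 0.409
grasp_force: 0.0
```

Request:
{"fn": "move_arm", "kwargs": {
  "increments": [
    {"xyz": [15.5, 36.8, 0], "roll": 0, "grip": 41},
    {"xyz": [0, 0, 0], "roll": 0, "grip": 41},
    {"xyz": [0, 0, 0], "roll": 0, "grip": 41},
    {"xyz": [0, 0, 0], "roll": 0, "grip": 41},
    {"xyz": [0, 0, 0], "roll": 0, "grip": 41}
  ]
}}

```text
time_s: 53.5
position: [0.5272, -0.3787, 0.2173]
tcp_rot: [[0.801, -0.599, -0.002], [-0.599, -0.801, 0.003], [-0.003, -0.001, -1.0]]
force: [0.1, -0.3, -0.4]
opening: 0.411
grasp_force: 0.0
```

```bash
python3 -c "
from mk import *
markers(26)"; python3 plan.py .5267 -.3798 .085 -36.85
```

```text
53.5 [ 0.5272 -0.3787  0.2173] psi -36.79 tilt [-0.002  0.003] F [ 0.1 -0.3 -0.4] op 0.411 gf 0.0
0.86 1351 dir [-0.467  0.352  0.811] top [ 0.5177 -0.3744  0.1333] low [ 0.578  -0.4199  0.0284] axis at surf z .11: [ 0.5311 -0.3845  0.11  ]
t 53.6 pos [ 0.5278 -0.3787  0.218 ] psi -36.74 tilt [-0.001  0.001] F [ 0.7 -0.6 -0.1] op 0.412 gf 0.0 j [-46.  32.  79.   0.  69.  81.]
tool shift mm [ -0.    1.6 133. ] roll 0.002
```

Request:
{"fn": "move_arm", "kwargs": {
  "increments": [
    {"xyz": [0, 2, 35], "roll": 0, "grip": 41},
    {"xyz": [0, 0, 35], "roll": 0, "grip": 41},
    {"xyz": [0, 0, 35], "roll": 0, "grip": 41},
    {"xyz": [0, 0, 20], "roll": 0, "grip": 41},
    {"xyz": [0, 0, 10], "roll": 0, "grip": 41}
  ]
}}

```text
time_s: 54.02
position: [0.5251, -0.3791, 0.0801]
tcp_rot: [[0.801, -0.598, -0.005], [-0.598, -0.801, 0.005], [-0.007, -0.001, -1.0]]
force: [-0.4, -0.2, -0.2]
opening: 0.415
grasp_force: 0.0
```

Request:
{"fn": "move_arm", "kwargs": {
  "increments": [
    {"xyz": [0, 0, 0], "roll": 0, "grip": 41},
    {"xyz": [0, 0, 0], "roll": 0, "grip": 0},
    {"xyz": [0, 0, 0], "roll": 0, "grip": 0},
    {"xyz": [0, 0, 0], "roll": 0, "grip": 0},
    {"xyz": [0, 0, 0], "roll": 0, "grip": 0}
  ]
}}

```text
time_s: 54.43
position: [0.5273, -0.383, 0.0854]
tcp_rot: [[0.8, -0.6, 0.002], [-0.6, -0.8, -0.002], [0.003, 0.001, -1.0]]
force: [-0.5, -0.5, -0.8]
opening: 0.193
grasp_force: 0.0
```

Request:
{"fn": "move_arm", "kwargs": {
  "increments": [
    {"xyz": [0, 0, 0], "roll": 0, "grip": 0},
    {"xyz": [0, 0, 0], "roll": 0, "grip": 0},
    {"xyz": [0, 0, -15], "roll": 0, "grip": 0},
    {"xyz": [0, 0, -35], "roll": 0, "grip": 0},
    {"xyz": [0, 0, -40], "roll": 0, "grip": 0}
  ]
}}

```text
time_s: 54.85
position: [0.5245, -0.3806, 0.1718]
tcp_rot: [[0.8, -0.6, -0.005], [-0.6, -0.8, 0.005], [-0.007, -0.001, -1.0]]
force: [0.9, -0.3, 1.0]
opening: 0.17
grasp_force: 29.7
```

Request:
{"fn": "move_arm", "kwargs": {
  "increments": [
    {"xyz": [0, 0, -40], "roll": 0, "grip": 0},
    {"xyz": [-13.5, -36.8, -4], "roll": 0, "grip": 0},
    {"xyz": [-13.5, -36.8, -4], "roll": 0, "grip": 0},
    {"xyz": [-13.5, -36.8, -4], "roll": 0, "grip": 0},
    {"xyz": [-13.5, -36.8, -4], "roll": 0, "grip": 0}
  ]
}}

```text
time_s: 55.27
position: [0.5713, -0.2307, 0.2302]
tcp_rot: [[0.799, -0.601, 0.0], [-0.601, -0.799, 0.0], [0.0, -0.0, -1.0]]
force: [-0.0, -0.2, 0.4]
opening: 0.165
grasp_force: 29.7
```

Request:
{"fn": "move_arm", "kwargs": {
  "increments": [
    {"xyz": [-13.5, -36.8, -4], "roll": 0, "grip": 0},
    {"xyz": [-13.5, -36.8, -4], "roll": 0, "grip": 0},
    {"xyz": [-13.5, -36.8, -4], "roll": 0, "grip": 0},
    {"xyz": [-13.5, -36.8, -4], "roll": 0, "grip": 0},
    {"xyz": [-13.5, -36.8, -4], "roll": 0, "grip": 0}
  ]
}}

```text
time_s: 55.68
position: [0.6277, -0.0424, 0.2498]
tcp_rot: [[0.8, -0.6, -0.0], [-0.6, -0.8, 0.0], [-0.0, 0.0, -1.0]]
force: [0.7, -0.2, -1.1]
opening: 0.168
grasp_force: 29.7
```

Request:
{"fn": "move_arm", "kwargs": {
  "increments": [
    {"xyz": [-13.5, -36.8, -4], "roll": 0, "grip": 0},
    {"xyz": [-13.5, -36.8, -4], "roll": 0, "grip": 0},
    {"xyz": [0, 0, 0], "roll": -0.12, "grip": 0},
    {"xyz": [0, 0, 0], "roll": -0.12, "grip": 0},
    {"xyz": [0, 0, 0], "roll": -0.12, "grip": 0}
  ]
}}

```text
time_s: 56.1
position: [0.6501, 0.0321, 0.2574]
tcp_rot: [[0.962, -0.272, -0.0], [-0.272, -0.962, -0.0], [-0.0, 0.0, -1.0]]
force: [0.7, 0.3, -0.5]
opening: 0.172
grasp_force: 29.7
```

Request:
{"fn": "move_arm", "kwargs": {
  "increments": [
    {"xyz": [0, 0, 0], "roll": -0.12, "grip": 0},
    {"xyz": [0, 0, 0], "roll": -0.12, "grip": 0},
    {"xyz": [0, 0, 0], "roll": -0.12, "grip": 0},
    {"xyz": [0, 0, 0], "roll": -0.12, "grip": 0},
    {"xyz": [0, 0, 0], "roll": -0.12, "grip": 0}
  ]
}}

```text
time_s: 56.52
position: [0.6499, 0.0307, 0.2574]
tcp_rot: [[0.948, 0.317, -0.001], [0.317, -0.948, 0.0], [-0.001, -0.0, -1.0]]
force: [0.4, -0.2, -0.1]
opening: 0.168
grasp_force: 29.7
```

Request:
{"fn": "move_arm", "kwargs": {
  "increments": [
    {"xyz": [0, 0, 0], "roll": -0.12, "grip": 0},
    {"xyz": [0, 0, 0], "roll": -0.12, "grip": 0},
    {"xyz": [0, 0, 0], "roll": -0.12, "grip": 0},
    {"xyz": [0, 0, 0], "roll": -0.12, "grip": 0},
    {"xyz": [0, 0, 0], "roll": -0.12, "grip": 0}
  ]
}}

```text
time_s: 56.93
position: [0.6499, 0.0307, 0.2574]
tcp_rot: [[0.604, 0.797, -0.001], [0.797, -0.604, 0.0], [-0.0, -0.001, -1.0]]
force: [-0.2, -0.3, 0.6]
opening: 0.166
grasp_force: 29.7
```

Request:
{"fn": "move_arm", "kwargs": {
  "increments": [
    {"xyz": [0, 0, 0], "roll": -0.12, "grip": 0},
    {"xyz": [0, 0, 0], "roll": -0.12, "grip": 0},
    {"xyz": [0, 0, 0], "roll": -0.12, "grip": 0},
    {"xyz": [0, 0, 0], "roll": -0.12, "grip": 0},
    {"xyz": [0, 0, 0], "roll": -0.12, "grip": 0}
  ]
}}

```text
time_s: 57.35
position: [0.6499, 0.0307, 0.2574]
tcp_rot: [[0.048, 0.999, -0.001], [0.999, -0.048, 0.0], [0.0, -0.001, -1.0]]
force: [-0.2, -1.3, -0.2]
opening: 0.165
grasp_force: 29.7
```

Request:
{"fn": "move_arm", "kwargs": {
  "increments": [
    {"xyz": [0, 0, 0], "roll": 0, "grip": 0},
    {"xyz": [0, 0, 0], "roll": 0, "grip": 0},
    {"xyz": [0, 0, 0], "roll": 0, "grip": 0},
    {"xyz": [0, 0, 0], "roll": 0, "grip": 0}
  ]
}}

```text
time_s: 57.68
position: [0.6502, 0.0307, 0.2575]
tcp_rot: [[0.056, 0.998, -0.0], [0.998, -0.056, 0.0], [0.0, -0.0, -1.0]]
force: [-0.1, -0.4, 0.1]
opening: 0.163
grasp_force: 29.7
```

```bash
python3 plan.py .6504 .033 .1416 86.9; python3 -c "
from mk import *
markers(27)"
```

```text
t 57.68 pos [0.6502 0.0307 0.2575] psi 86.81 tilt [-0.  0.] F [-0.1 -0.4  0.1] op 0.163 gf 29.7 j [-7. 30. 76.  0. 74. -4.]
tool shift mm [2.300e+00 1.000e-01 1.159e+02] roll -0.002
57.68 [0.6502 0.0307 0.2575] psi 86.81 tilt [-0.  0.] F [-0.1 -0.4  0.1] op 0.163 gf 29.7
0.74 3376 dir [-0.011 -0.575  0.818] top [0.65   0.0207 0.3002] low [0.6513 0.0914 0.1995] axis at surf z .11: [0.6526 0.1544 0.11  ]
0.7 220 dir [-0.036  0.089  0.995] top [0.6517 0.1283 0.1405] low [0.6551 0.1199 0.047 ] axis at surf z .11: [0.6528 0.1256 0.11  ]
0.58 391 dir [0.002 0.056 0.998] top [0.6557 0.161  0.1406] low [0.6555 0.1547 0.0289] axis at surf z .11: [0.6556 0.1593 0.11  ]
0.31 1023 dir [-0.259  0.097  0.961] top [0.3795 0.2848 0.0913] low [0.4025 0.2762 0.0058] axis at surf z .11: [0.3745 0.2867 0.11  ]
```

Request:
{"fn": "move_arm", "kwargs": {
  "increments": [
    {"xyz": [4.3, 0.5, 25], "roll": 0, "grip": 0},
    {"xyz": [0, 0, 25], "roll": 0, "grip": 0},
    {"xyz": [0, 0, 25], "roll": 0, "grip": 0},
    {"xyz": [0, 0, 15], "roll": 0, "grip": 0},
    {"xyz": [0, 0, 0], "roll": 0, "grip": 0}
  ]
}}

```text
time_s: 58.2
position: [0.6481, 0.0353, 0.1634]
tcp_rot: [[0.055, 0.998, -0.008], [0.999, -0.055, 0.001], [0.0, -0.008, -1.0]]
force: [-0.1, -0.4, -1.5]
opening: 0.165
grasp_force: 29.7
```

Request:
{"fn": "move_arm", "kwargs": {
  "increments": [
    {"xyz": [0, 0, 8], "roll": 0, "grip": 0},
    {"xyz": [0, 0, 8], "roll": 0, "grip": 0},
    {"xyz": [0, 0, 6], "roll": 0, "grip": 0},
    {"xyz": [0, 0, 3], "roll": 0, "grip": 0},
    {"xyz": [0, 0, 0], "roll": 0, "grip": 0}
  ]
}}

```text
time_s: 58.62
position: [0.6508, 0.035, 0.1422]
tcp_rot: [[0.054, 0.999, -0.001], [0.999, -0.054, 0.0], [0.0, -0.001, -1.0]]
force: [-1.0, 0.1, 0.1]
opening: 0.165
grasp_force: 29.7
```

Request:
{"fn": "move_arm", "kwargs": {
  "increments": [
    {"xyz": [1.5, 0, 3], "roll": 0, "grip": 0},
    {"xyz": [1.5, 0, 3], "roll": 0, "grip": 0},
    {"xyz": [0, 0, 2], "roll": 0, "grip": 0},
    {"xyz": [0, 0, 0], "roll": 0, "grip": 0}
  ]
}}

```text
time_s: 58.95
position: [0.6509, 0.0382, 0.1342]
tcp_rot: [[0.054, 0.999, -0.001], [0.999, -0.054, 0.0], [0.0, -0.001, -1.0]]
force: [0.1, 0.1, 0.4]
opening: 0.166
grasp_force: 29.7
```

```bash
python3 plan.py .6517 .089 .0925 86.9; python3 -c "
from mk import *
markers(28)"
```

```text
t 58.95 pos [0.6509 0.0382 0.1342] psi 86.92 tilt [-0.001  0.   ] F [0.1 0.1 0.4] op 0.166 gf 29.7 j [-6. 38. 82. -0. 60. -3.]
tool shift mm [50.8 -1.9 41.7] roll 0.0
58.95 [0.6509 0.0382 0.1342] psi 86.92 tilt [-0.001  0.   ] F [0.1 0.1 0.4] op 0.166 gf 29.7
0.83 800 dir [-0.029  0.097  0.995] top [0.6514 0.1288 0.1407] low [0.6542 0.1194 0.0446] axis at surf z .11: [0.6523 0.1258 0.11  ]
0.62 1138 dir [0.001 0.044 0.999] top [0.6561 0.1599 0.1406] low [0.656  0.1552 0.034 ] axis at surf z .11: [0.6561 0.1585 0.11  ]
0.25 1320 dir [-0.317 -0.046  0.947] top [0.4228 0.1178 0.0901] low [0.4399 0.1203 0.0389] axis at surf z .11: [0.4161 0.1169 0.11  ]
```

Inside without force; push it upright in steps.

Request:
{"fn": "move_arm", "kwargs": {
  "increments": [
    {"xyz": [4, 0, 0], "roll": 0, "grip": 0},
    {"xyz": [4, 0, 0], "roll": 0, "grip": 0},
    {"xyz": [4, 0, 0], "roll": 0, "grip": 0},
    {"xyz": [4, 0, 0], "roll": 0, "grip": 0},
    {"xyz": [0, 0, 0], "roll": 0, "grip": 0}
  ]
}}

```text
time_s: 59.47
position: [0.6559, 0.0516, 0.1383]
tcp_rot: [[0.053, 0.999, 0.01], [0.999, -0.053, -0.006], [-0.005, 0.01, -1.0]]
force: [2.3, -6.0, 8.3]
opening: 0.162
grasp_force: 29.7
```

```bash
python3 plan.py .6517 .089 .0925 86.9; python3 -c "
from mk import *
markers(29)"
```

```text
t 59.47 pos [0.6559 0.0516 0.1383] psi 86.97 tilt [ 0.01  -0.006] F [ 2.3 -6.   8.3] op 0.162 gf 29.7 j [-5. 38. 82. -0. 60. -2.]
tool shift mm [37.4 -6.6 45.6] roll 0.001
59.47 [0.6559 0.0516 0.1383] psi 86.97 tilt [ 0.01  -0.006] F [ 2.3 -6.   8.3] op 0.162 gf 29.7
0.96 3291 dir [-0.034 -0.521  0.853] top [0.6553 0.0431 0.1833] low [0.6595 0.1076 0.0777] axis at surf z .11: [0.6582 0.0879 0.11  ]
0.62 531 dir [-0.111  0.124  0.986] top [0.652  0.1296 0.1408] low [0.6593 0.1214 0.0755] axis at surf z .11: [0.6554 0.1258 0.11  ]
0.19 2306 dir [-0.502  0.148  0.852] top [0.5044 0.1449 0.0951] low [0.5287 0.1378 0.0539] axis at surf z .11: [0.4957 0.1475 0.11  ]
```

Request:
{"fn": "move_arm", "kwargs": {
  "increments": [
    {"xyz": [0, 0, -8], "roll": 0, "grip": 0},
    {"xyz": [0, 0, -8], "roll": 0, "grip": 0},
    {"xyz": [-6, 0, 0], "roll": 0, "grip": 0},
    {"xyz": [-6, 0, 0], "roll": 0, "grip": 0},
    {"xyz": [0, 0, 0], "roll": 0, "grip": 0}
  ]
}}

```text
time_s: 59.98
position: [0.6509, 0.041, 0.1501]
tcp_rot: [[0.055, 0.999, -0.001], [0.999, -0.055, -0.0], [-0.0, -0.001, -1.0]]
force: [-0.4, -0.0, -0.7]
opening: 0.165
grasp_force: 29.6
```

Request:
{"fn": "move_arm", "kwargs": {
  "increments": [
    {"xyz": [0, 0, 0], "roll": 0, "grip": 0},
    {"xyz": [0, 0, 0], "roll": 0, "grip": 0}
  ]
}}

```text
time_s: 60.15
position: [0.6509, 0.042, 0.1499]
tcp_rot: [[0.054, 0.999, -0.001], [0.999, -0.054, 0.0], [0.0, -0.001, -1.0]]
force: [0.8, -0.4, -0.4]
opening: 0.162
grasp_force: 29.6
```

```bash
python3 plan.py .6517 .089 .0925 86.9; python3 -c "
from mk import *
markers(30)
P=np.load('wrist_30.npy')
im=cv2.imread('pics/wrist_30.png'); cv2.imwrite('pics/c30.png',cv2.resize(im[20:260,180:400],None,fx=2.4,fy=2.4))
Q=P[np.isfinite(P[...,0])];Q=Q[(abs(Q[:,2]-.080)<.004)&(abs(Q[:,0]-.653)<.04)&(abs(Q[:,1]-.12)<.075)]
print(len(Q),np.percentile(Q[:,:2],[1,99],axis=0).round(4).tolist())
R=Q[abs(Q[:,0]-.6655)<.003]; print(np.histogram(R[:,1],bins=np.arange(.06,.19,.004)))
"
```

```text
t 60.15 pos [0.6509 0.042  0.1499] psi 86.88 tilt [-0.001  0.   ] F [ 0.8 -0.4 -0.4] op 0.162 gf 29.6 j [-6. 37. 82.  0. 61. -3.]
tool shift mm [47.  -1.7 57.4] roll -0.0
60.15 [0.6509 0.042  0.1499] psi 86.88 tilt [-0.001  0.   ] F [ 0.8 -0.4 -0.4] op 0.162 gf 29.6
0.96 609 dir [-0.032  0.104  0.994] top [0.6514 0.1292 0.1408] low [0.6543 0.1199 0.0521] axis at surf z .11: [0.6524 0.126  0.11  ]
0.84 3406 dir [-0.008 -0.533  0.846] top [0.6508 0.0329 0.1944] low [0.6519 0.099  0.0893] axis at surf z .11: [0.6517 0.086  0.11  ]
0.67 906 dir [0.    0.033 0.999] top [0.6558 0.1596 0.1405] low [0.6558 0.1558 0.0287] axis at surf z .11: [0.6558 0.1586 0.11  ]
1948 [[0.6337, 0.0698], [0.6741, 0.175]]
(array([ 0,  0, 39, 23, 18, 15, 16, 10, 11, 10, 10,  6,  5,  3,  0,  0,  0,
        0,  0,  0,  0,  0,  0,  0,  0,  0,  0, 14, 16,  0,  0,  0]), array([0.06 , 0.064, 0.068, 0.072, 0.076, 0.08 , 0.084, 0.088, 0.092,
       0.096, 0.1  , 0.104, 0.108, 0.112, 0.116, 0.12 , 0.124, 0.128,
       0.132, 0.136, 0.14 , 0.144, 0.148, 0.152, 0.156, 0.16 , 0.164,
       0.168, 0.172, 0.176, 0.18 , 0.184, 0.188]))
```

View pics/c30.png

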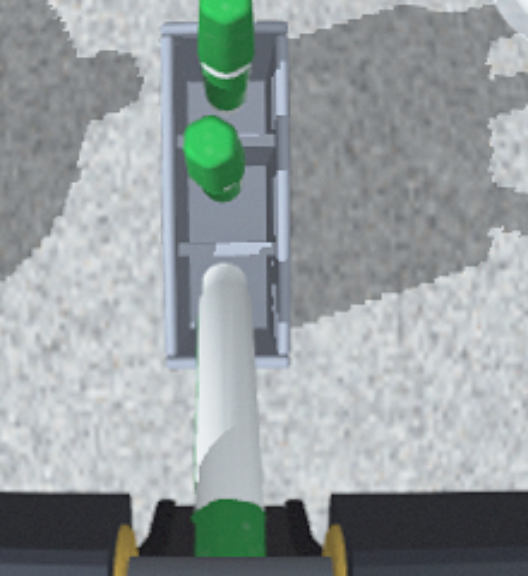

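Request:
{"fn": "move_arm", "kwargs": {
  "increments": [
    {"xyz": [0.5, 0, 6], "roll": 0, "grip": 0},
    {"xyz": [0, 0, 6], "roll": 0, "grip": 0},
    {"xyz": [0, 0, 4], "roll": 0, "grip": 0},
    {"xyz": [0, 0, 2.5], "roll": 0, "grip": 0},
    {"xyz": [0, 0, 0], "roll": 0, "grip": 0}
  ]
}}

```text
time_s: 60.67
position: [0.6507, 0.0426, 0.1308]
tcp_rot: [[0.054, 0.999, -0.002], [0.999, -0.054, 0.0], [0.0, -0.002, -1.0]]
force: [-1.0, -0.5, 0.7]
opening: 0.162
grasp_force: 29.6
```

Request:
{"fn": "move_arm", "kwargs": {
  "increments": [
    {"xyz": [3, 0, 0], "roll": 0, "grip": 0},
    {"xyz": [3, 0, 0], "roll": 0, "grip": 0},
    {"xyz": [0, 0, 0], "roll": 0, "grip": 0}
  ]
}}

```text
time_s: 60.92
position: [0.6518, 0.0484, 0.1323]
tcp_rot: [[0.053, 0.999, 0.0], [0.999, -0.053, -0.001], [-0.001, 0.0, -1.0]]
force: [0.5, -3.3, -0.8]
opening: 0.165
grasp_force: 29.8
```

```bash
python3 plan.py .6517 .0885 .0925 86.9; python3 -c "
from mk import *
markers(31)"
```

```text
t 60.92 pos [0.6518 0.0484 0.1323] psi 86.96 tilt [ 0.    -0.001] F [ 0.5 -3.3 -0.8] op 0.165 gf 29.8 j [-5. 38. 82. -0. 59. -2.]
tool shift mm [40.1 -2.2 39.8] roll 0.001
60.92 [0.6518 0.0484 0.1323] psi 86.96 tilt [ 0.    -0.001] F [ 0.5 -3.3 -0.8] op 0.165 gf 29.8
0.9 3115 dir [-0.016 -0.497  0.868] top [0.6514 0.0402 0.1783] low [0.6534 0.1014 0.0714] axis at surf z .11: [0.6527 0.0793 0.11  ]
0.62 1103 dir [-0.001  0.048  0.999] top [0.6557 0.1603 0.1405] low [0.6558 0.1551 0.0316] axis at surf z .11: [0.6557 0.1588 0.11  ]
0.59 650 dir [-0.076  0.155  0.985] top [0.651  0.1296 0.1407] low [0.656  0.1194 0.0764] axis at surf z .11: [0.6534 0.1247 0.11  ]
```

Request:
{"fn": "move_arm", "kwargs": {
  "increments": [
    {"xyz": [3, 0, 0.5], "roll": 0, "grip": 0},
    {"xyz": [3, 0, 0.5], "roll": 0, "grip": 0},
    {"xyz": [3, 0, 0.5], "roll": 0, "grip": 0},
    {"xyz": [3, 0, 0.5], "roll": 0, "grip": 0},
    {"xyz": [0, 0, 0], "roll": 0, "grip": 0}
  ]
}}

```text
time_s: 61.43
position: [0.6526, 0.0612, 0.1301]
tcp_rot: [[0.054, 0.999, 0.001], [0.999, -0.054, 0.0], [0.0, 0.001, -1.0]]
force: [-0.0, -2.7, 0.6]
opening: 0.157
grasp_force: 30.0
```

```bash
python3 plan.py .6517 .0885 .0925 86.9; python3 -c "
from mk import *
markers(32)"
```

```text
t 61.43 pos [0.6526 0.0612 0.1301] psi 86.93 tilt [0.001 0.   ] F [-0.  -2.7  0.6] op 0.157 gf 30.0 j [-4. 39. 82.  0. 59. -1.]
tool shift mm [27.2 -2.4 37.6] roll 0.001
61.43 [0.6526 0.0612 0.1301] psi 86.93 tilt [0.001 0.   ] F [-0.  -2.7  0.6] op 0.157 gf 30.0
0.94 2756 dir [-0.021 -0.352  0.936] top [0.6519 0.0569 0.1808] low [0.6545 0.1013 0.0628] axis at surf z .11: [0.6535 0.0835 0.11  ]
0.89 985 dir [0.008 0.07  0.998] top [0.6561 0.1613 0.1404] low [0.6552 0.1539 0.0355] axis at surf z .11: [0.6559 0.1591 0.11  ]
0.61 560 dir [-0.185  0.214  0.959] top [0.6506 0.1313 0.1407] low [0.6575 0.1233 0.105 ] axis at surf z .11: [0.6565 0.1245 0.11  ]
```

Tilt 20° and held; finish as before.

Request:
{"fn": "move_arm", "kwargs": {
  "increments": [
    {"xyz": [5, 0, 1], "roll": 0, "grip": 0},
    {"xyz": [5, 0, 1], "roll": 0, "grip": 0},
    {"xyz": [5, 0, 2], "roll": 0, "grip": 0},
    {"xyz": [5, 0, 2], "roll": 0, "grip": 0},
    {"xyz": [5, 0, 2], "roll": 0, "grip": 0}
  ]
}}

```text
time_s: 61.95
position: [0.6535, 0.0863, 0.1217]
tcp_rot: [[0.054, 0.999, -0.0], [0.999, -0.054, 0.0], [0.0, -0.0, -1.0]]
force: [0.4, -2.2, 1.1]
opening: 0.159
grasp_force: 30.0
```

Request:
{"fn": "move_arm", "kwargs": {
  "increments": [
    {"xyz": [2, -1, 5], "roll": 0, "grip": 0},
    {"xyz": [0, 0, 7], "roll": 0, "grip": 0},
    {"xyz": [0, 0, 7], "roll": 0, "grip": 0},
    {"xyz": [0, 0, 7], "roll": 0, "grip": 0},
    {"xyz": [0, 0, 2], "roll": 0, "grip": 0}
  ]
}}

```text
time_s: 62.37
position: [0.6515, 0.0879, 0.0919]
tcp_rot: [[0.055, 0.999, -0.003], [0.999, -0.055, 0.001], [0.001, -0.004, -1.0]]
force: [0.0, -0.1, 0.6]
opening: 0.156
grasp_force: 30.0
```

```bash
python3 plan.py .6517 .0885 .0935 86.9; python3 -c "
from mk import *
markers(33)"
```

```text
t 62.37 pos [0.6515 0.0879 0.0919] psi 86.87 tilt [-0.003  0.001] F [ 0.  -0.1  0.6] op 0.156 gf 30.0 j [-2. 42. 83.  0. 56.  1.]
tool shift mm [ 0.6  0.1 -1.6] roll -0.001
62.37 [0.6515 0.0879 0.0919] psi 86.87 tilt [-0.003  0.001] F [ 0.  -0.1  0.6] op 0.156 gf 30.0
0.72 1318 dir [-0.049 -0.127  0.991] top [0.6511 0.1316 0.1408] low [0.6545 0.1404 0.0725] axis at surf z .11: [0.6526 0.1356 0.11  ]
0.65 1514 dir [-0.001 -0.146  0.989] top [0.6518 0.0897 0.1439] low [0.6519 0.1021 0.06  ] axis at surf z .11: [0.6518 0.0947 0.11  ]
0.63 952 dir [0.039 0.3   0.953] top [0.6563 0.1637 0.1414] low [0.655  0.1542 0.1112] axis at surf z .11: [0.655  0.1538 0.11  ]
```

Request:
{"fn": "move_arm", "kwargs": {
  "increments": [
    {"xyz": [0, 0, 0], "roll": 0, "grip": 41},
    {"xyz": [0, 0, 0], "roll": 0, "grip": 41},
    {"xyz": [0, 0, 0], "roll": 0, "grip": 41},
    {"xyz": [0, 0, 0], "roll": 0, "grip": 41},
    {"xyz": [0, 0, -20], "roll": 0, "grip": 41}
  ]
}}

```text
time_s: 62.88
position: [0.65, 0.0876, 0.1108]
tcp_rot: [[0.054, 0.999, -0.008], [0.999, -0.054, 0.0], [0.0, -0.008, -1.0]]
force: [-0.0, -0.4, -0.4]
opening: 0.387
grasp_force: 0.0
```

Request:
{"fn": "move_arm", "kwargs": {
  "increments": [
    {"xyz": [0, 0, -35], "roll": 0, "grip": 41},
    {"xyz": [0, 0, -35], "roll": 0, "grip": 41},
    {"xyz": [0, 0, -30], "roll": 0, "grip": 41},
    {"xyz": [0, 0, 0], "roll": 0.1166, "grip": 41},
    {"xyz": [0, 0, 0], "roll": 0.1166, "grip": 41}
  ]
}}

```text
time_s: 63.3
position: [0.6547, 0.0876, 0.2179]
tcp_rot: [[0.288, 0.957, 0.007], [0.957, -0.288, 0.0], [0.002, 0.007, -1.0]]
force: [-0.0, 0.6, -0.4]
opening: 0.411
grasp_force: 0.0
```

Request:
{"fn": "move_arm", "kwargs": {
  "increments": [
    {"xyz": [0, 0, 0], "roll": 0.1166, "grip": 41},
    {"xyz": [0, 0, 0], "roll": 0.1166, "grip": 41},
    {"xyz": [0, 0, 0], "roll": 0.1166, "grip": 41},
    {"xyz": [0, 0, 0], "roll": 0.1166, "grip": 41},
    {"xyz": [0, 0, 0], "roll": 0.1166, "grip": 41}
  ]
}}

```text
time_s: 63.72
position: [0.6528, 0.0876, 0.2144]
tcp_rot: [[0.768, 0.64, 0.001], [0.64, -0.768, 0.0], [0.001, 0.0, -1.0]]
force: [-0.2, 0.7, 0.4]
opening: 0.413
grasp_force: 0.0
```

Request:
{"fn": "move_arm", "kwargs": {
  "increments": [
    {"xyz": [0, 0, 0], "roll": 0.1166, "grip": 41},
    {"xyz": [0, 0, 0], "roll": 0.1166, "grip": 41},
    {"xyz": [0, 0, 0], "roll": 0.1166, "grip": 41},
    {"xyz": [0, 0, 0], "roll": 0.1166, "grip": 41},
    {"xyz": [0, 0, 0], "roll": 0.1166, "grip": 41}
  ]
}}

```text
time_s: 64.13
position: [0.6528, 0.0876, 0.2144]
tcp_rot: [[0.994, 0.112, 0.0], [0.112, -0.994, 0.0], [0.0, -0.0, -1.0]]
force: [0.2, 0.7, -0.7]
opening: 0.412
grasp_force: 0.0
```

Request:
{"fn": "move_arm", "kwargs": {
  "increments": [
    {"xyz": [0, 0, 0], "roll": 0.1166, "grip": 41},
    {"xyz": [-34, 5, -15], "roll": 0, "grip": 41},
    {"xyz": [-34, 5, -15], "roll": 0, "grip": 41},
    {"xyz": [-34, 5, -15], "roll": 0, "grip": 41},
    {"xyz": [-34, 5, -15], "roll": 0, "grip": 41}
  ]
}}

```text
time_s: 64.55
position: [0.5152, 0.0673, 0.2744]
tcp_rot: [[1.0, 0.001, -0.0], [0.001, -1.0, 0.0], [-0.0, -0.0, -1.0]]
force: [0.2, -0.1, 1.7]
opening: 0.411
grasp_force: 0.0
```

Request:
{"fn": "move_arm", "kwargs": {
  "increments": [
    {"xyz": [-34, 5, -15], "roll": 0, "grip": 41},
    {"xyz": [-34, 5, -15], "roll": 0, "grip": 41},
    {"xyz": [0, 0, 0], "roll": 0, "grip": 41},
    {"xyz": [0, 0, 0], "roll": 0, "grip": 41},
    {"xyz": [0, 0, 0], "roll": 0, "grip": 41}
  ]
}}

```text
time_s: 64.97
position: [0.4496, 0.0573, 0.3047]
tcp_rot: [[1.0, 0.001, 0.003], [0.001, -1.0, -0.0], [0.003, 0.0, -1.0]]
force: [0.1, 0.2, -0.4]
opening: 0.409
grasp_force: 0.0
```

```bash
python3 -c "
from mk import *
markers(34)
P=np.load('wrist_34.npy');P=P[np.isfinite(P[...,0])]
t=tin(P,(.455,.1475)); print('tin',t)
C=caps(P,[(.4575,.146),(.505,.145),(.47,.099),(.473,.194),(.414,.119),(.42,.174)])
for c in C: print(c,'r_tin',np.hypot(*(np.array(c[0])-t)).round(4),'d_mid',np.hypot(*(np.array(c[0])-C[0][0])).round(4))
for x in bot.spot_in('bottle_a','wrist'): print(round(x['conf'],2),cam2world('wrist',x['at'])[0].round(3))
"
```

```text
64.97 [0.4496 0.0573 0.3047] psi 0.04 tilt [ 0.003 -0.   ] F [ 0.1  0.2 -0.4] op 0.409 gf 0.0
0.69 270 dir [0.001 0.025 1.   ] top [0.6507 0.1608 0.1385] low [0.6506 0.1587 0.0523] axis at surf z .11: [0.6507 0.1601 0.11  ]
0.66 281 dir [0.006 0.019 1.   ] top [0.6461 0.1281 0.1384] low [0.6455 0.1265 0.0537] axis at surf z .11: [0.6459 0.1276 0.11  ]
0.56 237 dir [0.028 0.002 1.   ] top [0.6475 0.0941 0.1308] low [0.6454 0.0939 0.0554] axis at surf z .11: [0.647 0.094 0.11 ]
0.25 404 dir [0.525 0.275 0.805] top [ 0.4434 -0.3102  0.0791] low [ 0.4207 -0.3221  0.0444] axis at surf z .11: [ 0.4636 -0.2997  0.11  ]
tin [0.455  0.1479]
([0.4609, 0.1427], 0.0135, np.float64(0.093), 373) r_tin 0.0079 d_mid 0.0
([0.5068, 0.1449], 0.0136, np.float64(0.091), 372) r_tin 0.0519 d_mid 0.046
([0.4704, 0.0978], 0.0138, np.float64(0.091), 402) r_tin 0.0524 d_mid 0.0459
([0.473, 0.1933], 0.0137, np.float64(0.093), 350) r_tin 0.0488 d_mid 0.052
([0.4157, 0.1198], 0.0134, np.float64(0.091), 353) r_tin 0.0483 d_mid 0.0507
([0.4231, 0.1693], 0.0135, np.float64(0.091), 338) r_tin 0.0384 d_mid 0.0462
0.74 [0.428 0.162 0.066]
0.7 [0.48  0.184 0.068]
0.66 [0.422 0.116 0.067]
0.6 [0.474 0.094 0.069]
0.47 [0.436 0.161 0.022]
```

View pics/wrist_34.png

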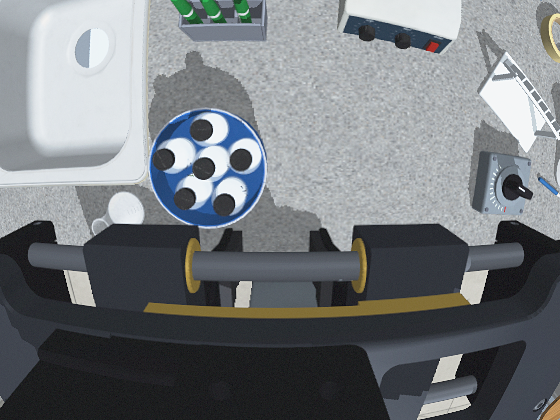

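```bash
python3 - <<'E'
import numpy as np,cv2
for n in ['wrist_1','wrist_6','wrist_10','wrist_34']:
    W=np.load(n+'.npy'); im=cv2.imread(f'pics/{n}.png')
    m=np.isfinite(W[...,0])&(W[...,2]>.074)&(W[...,2]<.086)&(np.hypot(W[...,0]-.434,W[...,1]+.326)<.03)
    Q=W[m][:,:2].astype(np.float32)
    (c,s,a)=cv2.minAreaRect(Q)
    b=im[m].min(1); w=Q[b>130]
    C=W[np.isfinite(W[...,0])]; C=C[(abs(C[:,2]-.037)<.004)&(np.hypot(C[:,0]-.434,C[:,1]+.326)<.085)]
    print(n,len(Q),np.round(c,4),np.round(s,4),round(a,1),'white',len(w),w.mean(0).round(4) if len(w) else '', 'counter',[np.round(v,4).tolist() for v in cv2.minAreaRect(C[:,:2].astype(np.float32))])
E
```

```text
wrist_1 388 [ 0.4332 -0.3261] [0.0422 0.0143] 69.5 white 29 [ 0.4377 -0.3154] counter [[0.4334, -0.3264], [0.0987, 0.1001], 87.3929]
wrist_6 535 [ 0.4338 -0.3242] [0.0421 0.0146] 67.7 white 45 [ 0.4373 -0.3161] counter [[0.4338, -0.3245], [0.0995, 0.099], 87.4764]
wrist_10 365 [ 0.4337 -0.3264] [0.0413 0.0144] 68.1 white 35 [ 0.4373 -0.3153] counter [[0.4339, -0.326], [0.0998, 0.099], 87.0998]
wrist_34 170 [ 0.4338 -0.3239] [0.0413 0.0145] 66.8 white 15 [ 0.4362 -0.317 ] counter [[0.4336, -0.325], [0.1006, 0.0983], 87.1802]
```

Request:
{"fn": "move_arm", "kwargs": {
  "increments": [
    {"xyz": [-1.5, 38.2, 6], "roll": 0, "grip": 41},
    {"xyz": [-1.5, 38.2, 6], "roll": 0, "grip": 41},
    {"xyz": [-1.5, 38.2, 6], "roll": 0, "grip": 41},
    {"xyz": [-1.5, 38.2, 6], "roll": 0, "grip": 41},
    {"xyz": [-1.5, 38.2, 6], "roll": 0, "grip": 41}
  ]
}}

```text
time_s: 65.53
position: [0.442, -0.1355, 0.273]
tcp_rot: [[1.0, 0.002, -0.001], [0.002, -1.0, 0.001], [-0.001, -0.001, -1.0]]
force: [0.9, 0.3, 0.5]
opening: 0.413
grasp_force: 0.0
```

Request:
{"fn": "move_arm", "kwargs": {
  "increments": [
    {"xyz": [-1.5, 38.2, 6], "roll": 0, "grip": 41},
    {"xyz": [-1.5, 38.2, 6], "roll": 0, "grip": 41},
    {"xyz": [-1.5, 38.2, 6], "roll": 0, "grip": 41},
    {"xyz": [-1.5, 38.2, 6], "roll": 0, "grip": 41},
    {"xyz": [-1.5, 38.2, 6], "roll": 0, "grip": 41}
  ]
}}

```text
time_s: 65.95
position: [0.4344, -0.3271, 0.2425]
tcp_rot: [[1.0, 0.001, -0.001], [0.001, -1.0, 0.001], [-0.001, -0.001, -1.0]]
force: [0.9, -0.3, 0.2]
opening: 0.41
grasp_force: 0.0
```

Request:
{"fn": "move_arm", "kwargs": {
  "increments": [
    {"xyz": [0, 0, 0], "roll": -0.12, "grip": 41},
    {"xyz": [0, 0, 0], "roll": -0.12, "grip": 41},
    {"xyz": [0, 0, 0], "roll": -0.12, "grip": 41},
    {"xyz": [0, 0, 0], "roll": -0.12, "grip": 41},
    {"xyz": [0, 0, 0], "roll": -0.12, "grip": 41}
  ]
}}

```text
time_s: 66.37
position: [0.4347, -0.3253, 0.2427]
tcp_rot: [[0.822, 0.57, -0.001], [0.57, -0.822, 0.001], [-0.0, -0.002, -1.0]]
force: [0.3, -1.1, 0.4]
opening: 0.411
grasp_force: 0.0
```

Request:
{"fn": "move_arm", "kwargs": {
  "increments": [
    {"xyz": [0, 0, 0], "roll": -0.12, "grip": 41},
    {"xyz": [0, 0, 0], "roll": -0.12, "grip": 41},
    {"xyz": [0, 0, 0], "roll": -0.12, "grip": 41},
    {"xyz": [0, 0, 0], "roll": -0.12, "grip": 41},
    {"xyz": [0, 0, 0], "roll": -0.115, "grip": 41}
  ]
}}

```text
time_s: 66.78
position: [0.4348, -0.3251, 0.2428]
tcp_rot: [[0.36, 0.933, -0.001], [0.933, -0.36, 0.001], [0.001, -0.001, -1.0]]
force: [0.5, 0.6, 0.3]
opening: 0.41
grasp_force: 0.0
```

Request:
{"fn": "move_arm", "kwargs": {
  "increments": [
    {"xyz": [0, 0, 30], "roll": 0, "grip": 41},
    {"xyz": [0, 0, 30], "roll": 0, "grip": 41},
    {"xyz": [0, 0, 0], "roll": 0, "grip": 41},
    {"xyz": [0, 0, 0], "roll": 0, "grip": 41},
    {"xyz": [0, 0, 0], "roll": 0, "grip": 41}
  ]
}}

```text
time_s: 67.2
position: [0.4351, -0.3255, 0.1843]
tcp_rot: [[0.366, 0.931, 0.0], [0.931, -0.366, -0.0], [-0.0, 0.0, -1.0]]
force: [-0.3, -0.7, 1.6]
opening: 0.411
grasp_force: 0.0
```

```bash
python3 plan.py .4337 -.3255 .056 68.5
```

```text
t 67.2 pos [ 0.4351 -0.3255  0.1843] psi 68.53 tilt [ 0. -0.] F [-0.3 -0.7  1.6] op 0.411 gf 0.0 j [-49.  27.  96.   0.  57. -27.]
tool shift mm [ -0.5  -1.3 128.3] roll 0.001
```

Request:
{"fn": "move_arm", "kwargs": {
  "increments": [
    {"xyz": [0, -1, 35], "roll": 0, "grip": 41},
    {"xyz": [0, 0, 35], "roll": 0, "grip": 41},
    {"xyz": [0, 0, 30], "roll": 0, "grip": 41},
    {"xyz": [0, 0, 17], "roll": 0, "grip": 41},
    {"xyz": [0, 0, 9], "roll": 0, "grip": 41}
  ]
}}

```text
time_s: 67.62
position: [0.4336, -0.3247, 0.0571]
tcp_rot: [[0.366, 0.931, -0.0], [0.931, -0.366, 0.0], [0.0, -0.0, -1.0]]
force: [-0.4, 0.7, -0.9]
opening: 0.41
grasp_force: 0.0
```

Request:
{"fn": "move_arm", "kwargs": {
  "increments": [
    {"xyz": [0, 0, 0], "roll": 0, "grip": 41},
    {"xyz": [0, 0, 0], "roll": 0, "grip": 41},
    {"xyz": [0, 0, 0], "roll": 0, "grip": 0},
    {"xyz": [0, 0, 0], "roll": 0, "grip": 0},
    {"xyz": [0, 0, 0], "roll": 0, "grip": 0}
  ]
}}

```text
time_s: 68.03
position: [0.434, -0.3251, 0.0595]
tcp_rot: [[0.366, 0.931, 0.002], [0.931, -0.366, -0.002], [-0.001, 0.003, -1.0]]
force: [0.1, -0.3, 0.2]
opening: 0.261
grasp_force: 0.0
```

Request:
{"fn": "move_arm", "kwargs": {
  "increments": [
    {"xyz": [0, 0, 0], "roll": 0, "grip": 0},
    {"xyz": [0, 0, 0], "roll": 0, "grip": 0},
    {"xyz": [0, 0, 0], "roll": 0, "grip": 0},
    {"xyz": [0, 0, 0], "roll": 0, "grip": 0}
  ]
}}

```text
time_s: 68.37
position: [0.4337, -0.3247, 0.0589]
tcp_rot: [[0.366, 0.931, 0.001], [0.931, -0.366, -0.001], [-0.001, 0.001, -1.0]]
force: [0.2, -0.4, 5.7]
opening: 0.159
grasp_force: 30.0
```

```bash
python3 plan.py .4337 -.3255 .056 177.2; python3 -c "
from rig import bot; print(bot.read_state()['moment'])"
```

```text
t 68.37 pos [ 0.4337 -0.3247  0.0589] psi 68.53 tilt [ 0.001 -0.001] F [ 0.2 -0.4  5.7] op 0.159 gf 30.0 j [-49.  38. 101.   0.  40. -27.]
tool shift mm [-0.7  0.3  2.9] roll -1.897
[0.08506527 0.00330901 0.01993345]
```

Request:
{"fn": "move_arm", "kwargs": {
  "increments": [
    {"xyz": [0, 0, 0], "roll": -0.1, "grip": 0},
    {"xyz": [0, 0, 0], "roll": -0.1, "grip": 0},
    {"xyz": [0, 0, 0], "roll": -0.1, "grip": 0},
    {"xyz": [0, 0, 0], "roll": -0.1, "grip": 0},
    {"xyz": [0, 0, 0], "roll": -0.1, "grip": 0}
  ]
}}

```text
time_s: 68.78
position: [0.4336, -0.3247, 0.0589]
tcp_rot: [[-0.13, 0.992, 0.001], [0.992, 0.13, -0.001], [-0.001, 0.001, -1.0]]
force: [-0.4, 1.7, 5.5]
opening: 0.153
grasp_force: 29.9
```

Request:
{"fn": "move_arm", "kwargs": {
  "increments": [
    {"xyz": [0, 0, 0], "roll": -0.1, "grip": 0},
    {"xyz": [0, 0, 0], "roll": -0.1, "grip": 0},
    {"xyz": [0, 0, 0], "roll": -0.1, "grip": 0},
    {"xyz": [0, 0, 0], "roll": -0.1, "grip": 0},
    {"xyz": [0, 0, 0], "roll": -0.1, "grip": 0}
  ]
}}

```text
time_s: 69.2
position: [0.4335, -0.3247, 0.0589]
tcp_rot: [[-0.589, 0.808, 0.001], [0.808, 0.589, -0.001], [-0.001, -0.0, -1.0]]
force: [-0.5, 0.6, 6.2]
opening: 0.16
grasp_force: 29.9
```

Request:
{"fn": "move_arm", "kwargs": {
  "increments": [
    {"xyz": [0, 0, 0], "roll": -0.1, "grip": 0},
    {"xyz": [0, 0, 0], "roll": -0.1, "grip": 0},
    {"xyz": [0, 0, 0], "roll": -0.1, "grip": 0},
    {"xyz": [0, 0, 0], "roll": -0.1, "grip": 0},
    {"xyz": [0, 0, 0], "roll": -0.1, "grip": 0}
  ]
}}

```text
time_s: 69.62
position: [0.4335, -0.3248, 0.0589]
tcp_rot: [[-0.904, 0.426, 0.001], [0.426, 0.904, -0.001], [-0.001, -0.001, -1.0]]
force: [-1.8, 0.3, 5.3]
opening: 0.161
grasp_force: 29.9
```

Request:
{"fn": "move_arm", "kwargs": {
  "increments": [
    {"xyz": [0, 0, 0], "roll": -0.1, "grip": 0},
    {"xyz": [0, 0, 0], "roll": -0.1, "grip": 0},
    {"xyz": [0, 0, 0], "roll": -0.1, "grip": 0},
    {"xyz": [0, 0, 0], "roll": -0.05, "grip": 0},
    {"xyz": [0, 0, 0], "roll": 0, "grip": 0}
  ]
}}

```text
time_s: 70.03
position: [0.4334, -0.3249, 0.0589]
tcp_rot: [[-0.996, 0.093, 0.0], [0.093, 0.996, -0.001], [-0.001, -0.001, -1.0]]
force: [-1.6, -0.6, 6.4]
opening: 0.158
grasp_force: 30.0
```

```bash
python3 plan.py .4337 -.3255 .056 177.2; python3 -c "
from rig import bot; print(bot.read_state()['moment'])"
```

```text
t 70.03 pos [ 0.4334 -0.3249  0.0589] psi 174.64 tilt [ 0.    -0.001] F [-1.6 -0.6  6.4] op 0.158 gf 30.0 j [ -49.   38.  102.   -0.   40. -133.]
tool shift mm [-0.4 -0.6  2.9] roll -0.045
[0.10030249 0.05802221 0.02122397]
```

Request:
{"fn": "move_arm", "kwargs": {
  "increments": [
    {"xyz": [0, 0, 0], "roll": -0.03, "grip": 0},
    {"xyz": [0, 0, 0], "roll": -0.03, "grip": 0},
    {"xyz": [0, 0, 0], "roll": -0.02, "grip": 0},
    {"xyz": [0, 0, 0], "roll": 0, "grip": 0}
  ]
}}

```text
time_s: 70.37
position: [0.4334, -0.3249, 0.0589]
tcp_rot: [[-1.0, 0.017, 0.001], [0.017, 1.0, -0.001], [-0.001, -0.001, -1.0]]
force: [-1.0, -0.5, 7.1]
opening: 0.163
grasp_force: 30.2
```

```bash
python3 plan.py .4337 -.3255 .056 177.2; python3 -c "
from rig import bot; print(bot.read_state()['moment'])"
```

```text
t 70.37 pos [ 0.4334 -0.3249  0.0589] psi 179.01 tilt [ 0.001 -0.001] F [-1.  -0.5  7.1] op 0.163 gf 30.2 j [ -49.   38.  102.    0.   40. -138.]
tool shift mm [-0.3 -0.6  2.9] roll 0.032
[ 0.06364489  0.15294348 -0.55949561]
```

Request:
{"fn": "move_arm", "kwargs": {
  "increments": [
    {"xyz": [0, 0, 0], "roll": 0, "grip": 0},
    {"xyz": [0, 0, 0], "roll": 0, "grip": 0},
    {"xyz": [0, 0, 0], "roll": 0, "grip": 0},
    {"xyz": [0, 0, 0], "roll": 0, "grip": 0},
    {"xyz": [0, 0, 0], "roll": 0, "grip": 0}
  ]
}}

```text
time_s: 70.78
position: [0.4334, -0.3249, 0.0589]
tcp_rot: [[-1.0, 0.018, 0.001], [0.018, 1.0, -0.001], [-0.001, -0.001, -1.0]]
force: [-1.3, -0.5, 6.2]
opening: 0.161
grasp_force: 30.2
```

Request:
{"fn": "move_arm", "kwargs": {
  "increments": [
    {"xyz": [0, 0, 0], "roll": 0, "grip": 41},
    {"xyz": [0, 0, 0], "roll": 0, "grip": 41},
    {"xyz": [0, 0, 0], "roll": 0, "grip": 41},
    {"xyz": [0, 0, 0], "roll": 0, "grip": 41},
    {"xyz": [0, 0, -15], "roll": 0, "grip": 41}
  ]
}}

```text
time_s: 71.2
position: [0.4319, -0.3228, 0.0709]
tcp_rot: [[-1.0, 0.016, -0.004], [0.016, 1.0, 0.004], [0.004, 0.004, -1.0]]
force: [-0.2, 0.0, -0.1]
opening: 0.385
grasp_force: 0.0
```

Request:
{"fn": "move_arm", "kwargs": {
  "increments": [
    {"xyz": [0, 0, -35], "roll": 0, "grip": 41},
    {"xyz": [0, 0, -35], "roll": 0, "grip": 41},
    {"xyz": [0, 0, -35], "roll": 0, "grip": 41},
    {"xyz": [35, 0, -20], "roll": 0, "grip": 41},
    {"xyz": [35, 0, -20], "roll": 0, "grip": 41}
  ]
}}

```text
time_s: 71.62
position: [0.3641, -0.3239, 0.2198]
tcp_rot: [[-1.0, 0.012, 0.002], [0.012, 1.0, -0.003], [-0.002, -0.003, -1.0]]
force: [-0.7, 0.2, -0.3]
opening: 0.41
grasp_force: 0.0
```

Request:
{"fn": "move_arm", "kwargs": {
  "increments": [
    {"xyz": [0, 0, 0], "roll": 0, "grip": 41},
    {"xyz": [0, 0, 0], "roll": 0, "grip": 41},
    {"xyz": [0, 0, 0], "roll": 0, "grip": 41},
    {"xyz": [0, 0, 0], "roll": 0, "grip": 41}
  ]
}}

```text
time_s: 71.95
position: [0.3639, -0.3232, 0.2173]
tcp_rot: [[-1.0, 0.015, -0.0], [0.015, 1.0, 0.001], [0.0, 0.001, -1.0]]
force: [0.3, 1.1, 1.0]
opening: 0.412
grasp_force: 0.0
```

```bash
python3 - <<'E'
from fit import *
for n,c in [('wrist',None),('top',None),('side',None)]:
    im,d=bot.capture(n); W=cloud(n,d)
    m=np.isfinite(W[...,0])&(W[...,2]>.074)&(W[...,2]<.088)&(np.hypot(W[...,0]-.434,W[...,1]+.325)<.03)
    Q=W[m][:,:2].astype(np.float32)
    if len(Q)>20: print(n,len(Q),cv2.minAreaRect(Q))
    P=W[np.isfinite(W[...,0])]
    for c in caps(P,[(.461,.143),(.507,.145),(.47,.098),(.473,.193),(.416,.12),(.423,.169)]): print(n,c)
print(bot.read_state()['position'],bot.read_state()['time_s'])
E
```

```text
wrist 182 ((0.41856369376182556, -0.32459381222724915), (0.013009616173803806, 0.013071302324533463), 88.93880462646484)
side 50 ((0.4332670271396637, -0.3217102587223053), (0.018021782860159874, 0.03956686332821846), 88.07007598876953)
side ([0.459, 0.1452], 0.0132, np.float64(0.092), 82)
side ([0.5055, 0.1461], 0.0135, np.float64(0.091), 77)
side ([0.4693, 0.0993], 0.0141, np.float64(0.091), 69)
side ([0.4718, 0.1959], 0.0137, np.float64(0.093), 81)
side ([0.4142, 0.1223], 0.0138, np.float64(0.091), 80)
side ([0.4224, 0.1708], 0.0141, np.float64(0.091), 78)
[ 0.36385812 -0.32299731  0.21708852] 72.1
```

```bash
python3 -c "
from rig import bot; print(bot.hand_in())"
```

```text
the job is handed in; nothing more can be done
None
```

The job is handed in, though no verdict came back: all four bottles stand in the tin around the middle one, all three markers are upright in the pen cup, and the knob was turned back until it met its zero stop.

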